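# Repack and close a reagent shipping carton

### The job

Repack this returned reagent carton: put every spent cartridge (grey, with a red grip rib) from its foam into the yellow discard tray, and lay the blue cold brick and every new cartridge (white, with a teal grip rib) that is on the bench fully home and flat in the foam pockets, ribs up, any new cartridge in any cartridge pocket. When everything is packed, close the carton ready for taping: fold both short end flaps down flat first, while the long flaps are still open, and after that fold both long flaps down flat over them. Leave everything else on the bench alone.

Things in the scene. Friction and masses are not known exactly. Their poses are not given: they have to be found in the camera images.
- carton: Open cardboard carton, fixed; outside 160 (its x) x 240 (its y) x 90 mm high, walls 4 mm, rim at 90 mm. Origin: centre of underside; -x long side towards the robot (turned up to 0.25 rad). Inside, a fixed dark-grey foam insert, its top 54 mm above the bench, with five flat pockets 14 mm deep, 3 mm larger all round than their parts. An 80 mm deep flap on each side starts open, leaning outwards.
- pocket1 (a point): Centre of the floor of a cartridge pocket (near left one), 40 mm above the bench, at the carton's x = -37, y = 73 mm. The pocket is 54 mm along the carton's x and 76 mm along the carton's y, 14 mm deep. Axes as the carton's.
- pocket2 (a point): Centre of the floor of a cartridge pocket (far left one), 40 mm above the bench, at the carton's x = 37, y = 73 mm. The pocket is 54 mm along the carton's x and 76 mm along the carton's y, 14 mm deep. Axes as the carton's.
- pocket3 (a point): Centre of the floor of a cartridge pocket (near right one), 40 mm above the bench, at the carton's x = -37, y = -73 mm. The pocket is 54 mm along the carton's x and 76 mm along the carton's y, 14 mm deep. Axes as the carton's.
- pocket4 (a point): Centre of the floor of a cartridge pocket (far right one), 40 mm above the bench, at the carton's x = 37, y = -73 mm. The pocket is 54 mm along the carton's x and 76 mm along the carton's y, 14 mm deep. Axes as the carton's.
- brick_pocket (a point): Centre of the floor of the cold brick's pocket in the middle of the insert (the carton's x = 0, y = 0), 40 mm above the bench: 126 mm along the carton's x, 52 mm along the carton's y, 14 mm deep. Axes as the carton's.
- cartridge1: New cartridge: white, 70 (x) x 48 (y) x 22 mm high, about 80 g, silver strips on top and a teal grip rib along the middle: 44 mm along x, 12 mm thick, 22 to 38 mm above the underside (pinch it across its 12 mm). Origin: centre of underside, z up. In a pocket its x lies along the carton's y, either way round. Two or three are present; an absent one reads None from the start.
- cartridge2: New cartridge: white, 70 (x) x 48 (y) x 22 mm high, about 80 g, silver strips on top and a teal grip rib along the middle: 44 mm along x, 12 mm thick, 22 to 38 mm above the underside (pinch it across its 12 mm). Origin: centre of underside, z up. In a pocket its x lies along the carton's y, either way round. Two or three are present; an absent one reads None from the start.
- cartridge3: New cartridge: white, 70 (x) x 48 (y) x 22 mm high, about 80 g, silver strips on top and a teal grip rib along the middle: 44 mm along x, 12 mm thick, 22 to 38 mm above the underside (pinch it across its 12 mm). Origin: centre of underside, z up. In a pocket its x lies along the carton's y, either way round. Two or three are present; an absent one reads None from the start.
- spent1: Spent cartridge: grey, black pierced spots and a red grip rib; same size and axes as a new one (70 x 48 x 22 mm, rib 44 x 12 mm, 22 to 38 mm above the underside), about 50 g, starting seated in pocket1. One or two of the four are present; an absent one reads None from the start.
- spent2: Spent cartridge: grey, black pierced spots and a red grip rib; same size and axes as a new one (70 x 48 x 22 mm, rib 44 x 12 mm, 22 to 38 mm above the underside), about 50 g, starting seated in pocket2. One or two of the four are present; an absent one reads None from the start.
- spent3: Spent cartridge: grey, black pierced spots and a red grip rib; same size and axes as a new one (70 x 48 x 22 mm, rib 44 x 12 mm, 22 to 38 mm above the underside), about 50 g, starting seated in pocket3. One or two of the four are present; an absent one reads None from the start.
- spent4: Spent cartridge: grey, black pierced spots and a red grip rib; same size and axes as a new one (70 x 48 x 22 mm, rib 44 x 12 mm, 22 to 38 mm above the underside), about 50 g, starting seated in pocket4. One or two of the four are present; an absent one reads None from the start.
- discard_tray: Open yellow plastic tray, fixed, to the left of the carton: outside 180 (its x) x 130 (its y) x 35 mm high, walls and floor 4 mm; origin at the centre of its underside.
- cold_brick: Blue hard-shell cold brick, a flat block 120 mm (its x) by 46 mm (its y) by 30 mm high, about 160 g; pinch it across its 46 mm. Origin: centre of the underside, z up. In its pocket its long x axis lies along the carton's x, either way round, and its upper 16 mm stand above the foam.
- end_flap_left (a joint): Short left end flap, 154 mm wide, 80 mm deep, 4 mm thick; hinge line along the carton's x at its y = +119 mm, 90 mm above the bench. Angle: 0 folded down level over the mouth (its stop), 1.57 upright, more leans outwards, stop at 2.5. Stiff crease without spring, 0.035 N m of friction (half a newton at the free edge): it stays where it is left.
- end_flap_right (a joint): Short right end flap, 154 mm wide, 80 mm deep, 4 mm thick; hinge line along the carton's x at its y = -119 mm, 90 mm above the bench. Angle: 0 folded down level over the mouth (its stop), 1.57 upright, more leans outwards, stop at 2.5. Stiff crease without spring, 0.035 N m of friction (half a newton at the free edge): it stays where it is left.
- long_flap_near (a joint): Long near flap, 238 mm wide, 80 mm deep, 4 mm thick; hinge line along the carton's y at its x = -80 mm, 94 mm above the bench. Angle: 0 folded down level over the mouth (its stop), 1.57 upright, more leans outwards, stop at 2.5. Stiff crease without spring, 0.035 N m of friction (half a newton at the free edge): it stays where it is left.
- long_flap_far (a joint): Long far flap, 238 mm wide, 80 mm deep, 4 mm thick; hinge line along the carton's y at its x = +80 mm, 94 mm above the bench. Angle: 0 folded down level over the mouth (its stop), 1.57 upright, more leans outwards, stop at 2.5. Stiff crease without spring, 0.035 N m of friction (half a newton at the free edge): it stays where it is left.
- jar: Bystander: small amber jar with a blue cap, 40 mm across, 60 mm high; origin at its underside. Leave it.
- tip_box: Bystander: pipette tip box, blue with a clear top, 115 x 75 x 57 mm; origin at its underside. Leave it.
- buffer: Bystander: clear bottle with an orange cap, 64 mm across, 130 mm high; origin at its underside. Leave it.
- tape_dispenser: Bystander: red desk tape dispenser, 150 x 62 x 98 mm; origin at its underside. Leave it.
- timer: Bystander: white bench timer, 60 x 60 x 18 mm; origin at its underside. Leave it.

How it is judged:
On the way, in this order (a step that is already met when the one before it is completed fails the run):
1. every spent cartridge lies in the discard tray and the cold brick and every new cartridge present lie fully home in their pockets, let go, with all four flaps still open (x of spent1 in the frame of discard_tray between -0.085 and 0.085 m and y of spent1 in the frame of discard_tray between -0.06 and 0.06 m and z of each of spent1, spent2, spent3, spent4 in the frame of discard_tray below 0.045 m and x of spent2 in the frame of discard_tray between -0.085 and 0.085 m and y of spent2 in the frame of discard_tray between -0.06 and 0.06 m and x of spent3 in the frame of discard_tray between -0.085 and 0.085 m and y of spent3 in the frame of discard_tray between -0.06 and 0.06 m and x of spent4 in the frame of discard_tray between -0.085 and 0.085 m and y of spent4 in the frame of discard_tray between -0.06 and 0.06 m and (distance between cartridge1 and pocket1 below 0.006 m or distance between cartridge1 and pocket2 below 0.006 m or distance between cartridge1 and pocket3 below 0.006 m or distance between cartridge1 and pocket4 below 0.006 m) and angle between each of cartridge1, cartridge2, cartridge3, cold_brick's own z axis and vertical below 0.07 rad and (distance between cartridge2 and pocket1 below 0.006 m or distance between cartridge2 and pocket2 below 0.006 m or distance between cartridge2 and pocket3 below 0.006 m or distance between cartridge2 and pocket4 below 0.006 m) and (distance between cartridge3 and pocket1 below 0.006 m or distance between cartridge3 and pocket2 below 0.006 m or distance between cartridge3 and pocket3 below 0.006 m or distance between cartridge3 and pocket4 below 0.006 m) and distance between cold_brick and brick_pocket below 0.006 m and contact force between the fingers and cartridge1 below 0.3 N and contact force between the fingers and cartridge2 below 0.3 N and contact force between the fingers and cartridge3 below 0.3 N and contact force between the fingers and cold_brick below 0.3 N and contact force between the fingers and spent1 below 0.3 N and contact force between the fingers and spent2 below 0.3 N and contact force between the fingers and spent3 below 0.3 N and contact force between the fingers and spent4 below 0.3 N and value of joint each of end_flap_left, end_flap_right, long_flap_near, long_flap_far above 0.5 rad), for 0.2 s.
2. both short end flaps are folded down flat while both long flaps are still open (value of joint each of end_flap_left, end_flap_right below 0.12 rad and value of joint each of long_flap_near, long_flap_far above 0.5 rad), for 0.2 s.
At the end, for the whole second after the job is handed in: Every spent cartridge lies in the discard tray; the cold brick and every new cartridge lie upright in their pockets (within 6 mm of the centre of the pocket's floor, tilt below 0.07 rad, at rest); all four flaps are within 0.12 rad of level (x of spent1 in the frame of discard_tray between -0.085 and 0.085 m and y of spent1 in the frame of discard_tray between -0.06 and 0.06 m and z of each of spent1, spent2, spent3, spent4 in the frame of discard_tray below 0.045 m and x of spent2 in the frame of discard_tray between -0.085 and 0.085 m and y of spent2 in the frame of discard_tray between -0.06 and 0.06 m and x of spent3 in the frame of discard_tray between -0.085 and 0.085 m and y of spent3 in the frame of discard_tray between -0.06 and 0.06 m and x of spent4 in the frame of discard_tray between -0.085 and 0.085 m and y of spent4 in the frame of discard_tray between -0.06 and 0.06 m and (distance between cartridge1 and pocket1 below 0.006 m or distance between cartridge1 and pocket2 below 0.006 m or distance between cartridge1 and pocket3 below 0.006 m or distance between cartridge1 and pocket4 below 0.006 m) and angle between each of cartridge1, cartridge2, cartridge3, cold_brick's own z axis and vertical below 0.07 rad and (distance between cartridge2 and pocket1 below 0.006 m or distance between cartridge2 and pocket2 below 0.006 m or distance between cartridge2 and pocket3 below 0.006 m or distance between cartridge2 and pocket4 below 0.006 m) and (distance between cartridge3 and pocket1 below 0.006 m or distance between cartridge3 and pocket2 below 0.006 m or distance between cartridge3 and pocket3 below 0.006 m or distance between cartridge3 and pocket4 below 0.006 m) and distance between cold_brick and brick_pocket below 0.006 m and value of joint each of end_flap_left, end_flap_right, long_flap_near, long_flap_far below 0.12 rad and linear speed of each of cartridge1, cartridge2, cartridge3, spent1, spent2, spent3, spent4, cold_brick below 0.02 m/s); the robot touches nothing.
It fails at once if a bystander is pushed more than 40 mm or knocked over (distance of any of jar, tip_box, buffer, tape_dispenser, timer from where it was at the start of the episode above 0.04 m or angle between any of jar, tip_box, buffer, tape_dispenser, timer's own z axis and vertical above 0.6 rad).
Of cartridge1, cartridge2, cartridge3 only 2 to 3 are there at a start; the rules pass over those that are not, and their reading is None.
Of spent1, spent2, spent3, spent4 only 1 to 2 are there at a start; the rules pass over those that are not, and their reading is None.
At some moment in a run one of cartridge1, cartridge2, cartridge3, cold_brick may be knocked a few centimetres aside while the robot is not near it.
Once in a run the grip may slacken for a moment while it holds something.
It also fails if it takes over 210 s, if anything falls off the work surface, if the arm or the gripper's body presses on something with over 40 N, if the wrist force passes 120 N, or if a joint passes its speed limit or range.

### The arm

A 6-joint arm with a two-finger parallel gripper is mounted at the origin on the work surface. World frame = base frame: x ahead of the robot, y to its left, z up, the work surface at z = 0. Lengths are in m, angles in rad, forces in N, time in s.
With the tool pointing down it reaches from about 0.3 to 0.85 m from the base axis. Payload 5.4 kg.
Tool frame: the origin (TCP) lies midway between the tips of the shut fingers; the grasp point (between the pads) lies 19 mm behind it (r.grip_depth is the distance from the TCP to the grasp point, in m); z points along the fingers, y is the direction in which the jaws open and shut (so a half turn about z gives the same grasp; the last joint's range is limited). The gripper opens to 85 mm and grips with 20 to 120 N. Pads are 22 mm wide; open, the fingers measure 114 mm over their backs; the gripper's body (76 mm by 85 mm) begins 54 mm behind the grasp point. The pads swing forward as they close: fully open they stand 13 mm farther back than shut.
Start: joints at [-1.317, 0.158, 1.597, -0, 1.386, -0.21], TCP at [0.257, -0.514, 0.231] pointing down, gripper open.
Joint ranges: [-2.91, 2.91], [-0.94, 2.29], [0.18, 2.7], [-1.29, 4.43], [0.17, 2.64], [-3, 3]. Speed limits (rad/s): [2.57, 2.57, 3.14, 3.14, 3.14, 3.14].

### API

Orientations are given as a rotation vector (axis times angle).
In Python, from station import get_obs, capture, camera_info, ticket, r gives the robot as it stands.
- The arm moves only by the tool move_arm, never from a script. Its argument "targets" is one flat list of numbers, 4 for each row, row after row: the shift along the tool's x, y, z in m, then the turn about the tool's z in rad. A call has 1 to 12 rows; each row shifts and turns the pose as measured when the row begins, along the tool's axes as they then stand; what a row does not reach is not made up. A row lasts 1/8 s, in which the tool goes at most 62.5 mm and 10.7 degrees, less where a joint would pass 70% of its speed; a pose out of reach is approached as far as the arm can. A call is refused whole if a number of a shift passes 0.0625 or a number of a turn 0.188, either way. A call with a gripper value outside its range is refused whole. "hand" is the closure, from 0 (fully open) to 1 (shut), set as the call begins (left out, the last holds). The fingers move at their own pace and stop on an object; the grip force is fixed at half the most. Time passes only in rows, so rows that do not move let the fingers close. It gives the time, the measured TCP pose, the force and the opening at its end, in the units of the state.
- get_obs(): the state, without advancing time (a new reading comes with each control period).
- capture(name): name is "scene" or "side" or "wrist"; returns the picture (384x512x3 uint8, red, green, blue); there is no depth.
- camera_info(name): a dict with "fx", "fy", "cx", "cy" (pixels), "extrinsics" (4x4, takes a point from camera to world coordinates); the wrist camera has in their place "T_tool_cam" (4x4, takes a point from camera to tool coordinates, whose origin is the TCP and whose axes are the flange's). Camera axes: x right, y down, z forward; pixel columns grow to the right and rows downward; lengths in m; the calibration is good to about 2 mm. A picture is of the moment at which its call begins: read the wrist's pose just before it. camera_info takes no time and is no camera call.
- ticket.hand_in(): hands the job in, once; it reports no verdict.
The state is a dict: "t": time; "joint_positions": joint angles; "joint_vel": joint speeds; "tau": joint torques, N m; "tool_pos": TCP position; "tool_rot": TCP orientation; "force": force on the tool from outside, world axes, zero at the start; "moment": the same for the moment, N m; "opening": finger opening in m.
Only numpy, scipy, OpenCV 4.12 (cv2) and the standard library are available. Lean on these libraries where they do the work, as an engineer would, in place of code of your own. Each camera call takes 0.05 s, during which the arm holds its last target.

## Working session

There is one attempt and no reset: what is moved stays moved. The work goes in short steps, Python scripts to look and compute and a tool call to move; the robot and the scene stay as the last step left them, time stands still between calls to the robot, and variables do not carry over. Pictures are saved under pics/ and viewed, and the job is handed in when it is done.

Besides the shell and the picture viewer there is one more tool, called after ">>>" as name(argument=value, ...) on one line, values as JSON. move_arm: Moves the arm, as the interface text tells. Its arguments: {"type":"object","properties":{"targets":{"type":"array","items":{"type":"number"}},"hand":{"type":"number"}},"required":["targets"]}

```bash
ls; mkdir -p pics; python3 - <<'E'
from station import get_obs, capture, camera_info, ticket, r
import cv2
o=get_obs();print(o)
for n in("scene","side","wrist"):
    im=capture(n);cv2.imwrite(f"pics/{n}0.png",im[:,:,::-1]);print(n,camera_info(n))
print(r.grip_depth)
E
```

```text
pics
{'t': 0.0, 'joint_positions': array([-1.31710285e+00,  1.59078500e-01,  1.59823224e+00,  2.27201757e-07,
        1.38622738e+00, -2.10095835e-01]), 'joint_vel': array([ 0.00107734,  0.00027904, -0.00318952,  0.00056804, -0.00083024,
        0.00159268]), 'tau': array([ 5.71527653e-04, -3.95997119e+01, -3.31426513e+01, -1.35777841e-04,
        8.31792306e-03, -1.19147657e-06]), 'tool_pos': array([ 0.25704763, -0.51366451,  0.23030037]), 'tool_rot': array([-3.05560780e+00, -7.21559647e-01,  6.62185698e-05]), 'force': array([-0.27352346,  0.4177951 ,  0.60937832]), 'moment': array([-0.00328989, -0.00665662, -0.03319297]), 'opening': 0.0851763385910217}
scene {'fx': 346.887256722685, 'fy': 346.887256722685, 'cx': 256.61940742592685, 'cy': 190.07146527212052, 'extrinsics': array([[-0.58625405,  0.58134646, -0.56421847,  1.13200805],
       [ 0.80994931,  0.40600601, -0.42325079,  0.41747371],
       [-0.01697926, -0.70512085, -0.70888383,  0.78601534],
       [ 0.        ,  0.        ,  0.        ,  1.        ]])}
side {'fx': 378.8750439398488, 'fy': 378.8750439398488, 'cx': 255.9989933841793, 'cy': 193.50188378568723, 'extrinsics': array([[ 0.86446665,  0.26967477, -0.42423216,  1.02411112],
       [ 0.5024796 , -0.48798455,  0.71371236, -0.80872634],
       [-0.01454852, -0.83014854, -0.55735244,  0.72409755],
       [ 0.        ,  0.        ,  0.        ,  1.        ]])}
wrist {'fx': 334.7297793684246, 'fy': 334.7297793684246, 'cx': 252.77473283129993, 'cy': 192.30515331722202, 'T_tool_cam': array([[ 1.20560793e-04, -9.56686188e-01, -2.91121148e-01,
         7.40717370e-02],
       [ 9.99999570e-01,  3.83168782e-04, -8.45048673e-04,
        -1.08993593e-04],
       [ 9.19994930e-04, -2.91120921e-01,  9.56685823e-01,
        -1.42428106e-01],
       [ 0.00000000e+00,  0.00000000e+00,  0.00000000e+00,
         1.00000000e+00]])}
0.0187
```

View pics/scene0.png

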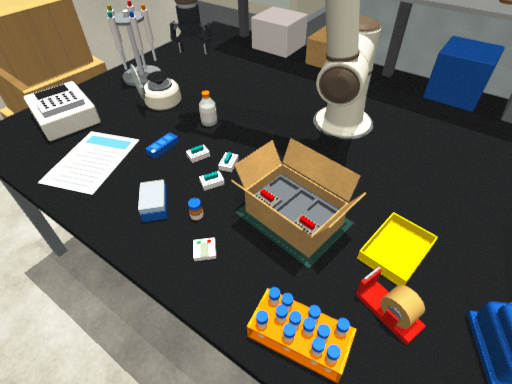

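View pics/side0.png

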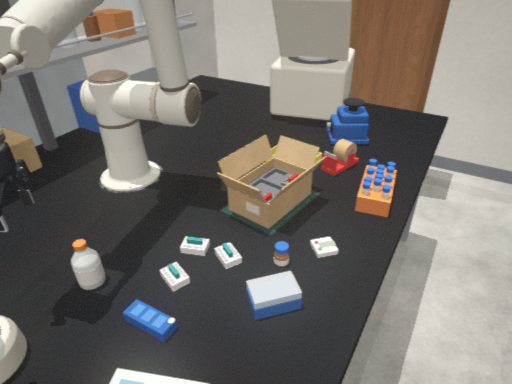

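View pics/wrist0.png

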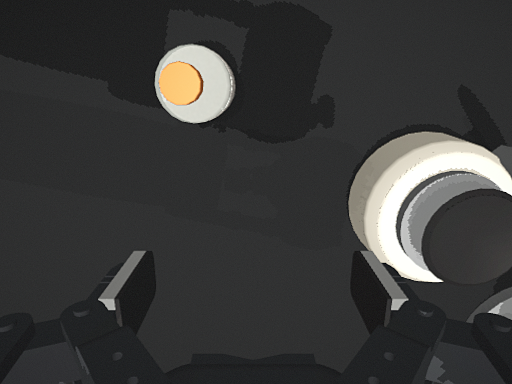

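The scene view shows three new cartridges near (198,153), (228,161), (211,180) and the brick at (162,145). The carton is around (300,195), with spent ribs at (267,195) and (307,223), and the tray is at (397,248). I'll measure these next.

```bash
cat > h.py <<'E'
import numpy as np, cv2
from station import get_obs, capture, camera_info, r
from scipy.spatial.transform import Rotation as R
def cam(n,obs=None):
    c=camera_info(n)
    if n=="wrist":
        T=np.eye(4);T[:3,:3]=R.from_rotvec(obs["tool_rot"]).as_matrix();T[:3,3]=obs["tool_pos"]
        E=T@c["T_tool_cam"]
    else:E=c["extrinsics"]
    return c,E
def ray(n,uv,z,obs=None):
    c,E=cam(n,obs);uv=np.atleast_2d(np.asarray(uv,float))
    d=np.c_[(uv[:,0]-c["cx"])/c["fx"],(uv[:,1]-c["cy"])/c["fy"],np.ones(len(uv))]@E[:3,:3].T
    o=E[:3,3];return o+d*((z-o[2])/d[:,2])[:,None]
def proj(n,P,obs=None):
    c,E=cam(n,obs);q=(np.atleast_2d(P)-E[:3,3])@E[:3,:3]
    return np.c_[c["fx"]*q[:,0]/q[:,2]+c["cx"],c["fy"]*q[:,1]/q[:,2]+c["cy"]]
def mask(im,kind):
    h=cv2.cvtColor(im,cv2.COLOR_RGB2HSV).astype(int);H,S,V=h[...,0],h[...,1],h[...,2]
    m={"teal":(H>80)&(H<98)&(S>100)&(V>50),"red":((H<6)|(H>174))&(S>150)&(V>70),
       "blue":(H>100)&(H<118)&(S>130)&(V>60),"yellow":(H>24)&(H<34)&(S>180)&(V>100),"white":(S<60)&(V>150)}[kind]
    return m.astype(np.uint8)
def blobs(m,amin):
    k,l,s,c=cv2.connectedComponentsWithStats(m)
    out=[]
    for i in range(1,k):
        if s[i,4]>=amin:
            ct=max(cv2.findContours((l==i).astype(np.uint8),0,cv2.CHAIN_APPROX_NONE)[0],key=len)[:,0]
            out.append((s[i,4],c[i],ct))
    return out
def up(im,x0,y0,x1,y1,name):
    s=min(800/(x1-x0),600/(y1-y0));cv2.imwrite(name,cv2.resize(im[y0:y1,x0:x1,::-1],None,fx=s,fy=s,interpolation=cv2.INTER_CUBIC));print("scale",s)
E
python3 - <<'E'
from h import *
for n in("scene","side"):
    im=cv2.imread(f"pics/{n}0.png")[:,:,::-1]
    for k,z,a in(("teal",.034,15),("red",.074,10),("blue",.03,100),("yellow",.035,100)):
        for A,c,ct in blobs(mask(im,k),a):
            P=ray(n,ct,z);(cx,cy),wh,ang=cv2.minAreaRect((P[:,:2]*1000).astype(np.float32))
            print(n,k,A,c.round(0),"rect",round(cx),round(cy),np.round(wh),round(ang,1))
im=cv2.imread("pics/scene0.png")[:,:,::-1];up(im,225,130,445,295,"pics/s_c.png");up(im,130,120,250,220,"pics/s_p.png")
im=cv2.imread("pics/side0.png")[:,:,::-1];up(im,205,130,345,240,"pics/d_c.png");up(im,110,220,310,350,"pics/d_p.png")
E
```

```text
scene teal 18 [110.  14.] rect -200 -1703 [103.  17.] 61.1
scene teal 285 [108. 142.] rect 641 -613 [ 39. 155.] 19.8
scene teal 68 [197. 148.] rect 486 -324 [30. 46.] 68.1
scene teal 53 [228. 157.] rect 459 -205 [60. 16.] 23.3
scene teal 84 [211. 175.] rect 563 -192 [30. 44.] 58.8
scene teal 330 [275. 238.] rect 650 104 [264.  30.] 79.4
scene teal 107 [342. 229.] rect 524 246 [20. 88.] 82.2
scene teal 35 [325. 246.] rect 602 238 [13. 44.] 82.0
scene teal 15 [320. 253.] rect 623 237 [ 7. 20.] 81.6
scene teal 20 [313. 257.] rect 646 230 [11. 21.] 82.0
scene red 13 [129.   3.] rect -331 -1659 [85. 12.] 50.6
scene red 91 [267. 195.] rect 565 27 [52. 21.] 79.7
scene red 109 [307. 222.] rect 586 171 [50. 21.] 78.0
scene red 1463 [385. 309.] rect 690 431 [158.  91.] 62.2
scene blue 3809 [462.  72.] rect -664 271 [730. 255.] 0.6
scene blue 478 [162. 145.] rect 537 -444 [142.  77.] 0.0
scene blue 297 [157. 212.] rect 749 -255 [140.  77.] 46.3
scene blue 142 [194. 203.] rect 681 -155 [51. 36.] 42.5
scene blue 127 [274. 293.] rect 784 201 [34. 26.] 17.6
scene blue 254 [284. 305.] rect 796 237 [
[... 486 characters left out ...]
ct 464 -209 [39. 25.] 29.2
side teal 57 [227. 249.] rect 566 -194 [12. 56.] 59.6
side teal 65 [173. 270.] rect 490 -325 [11. 55.] 67.5
side red 442 [338. 164.] rect 679 339 [175. 101.] 72.1
side red 32 [293. 176.] rect 585 169 [51. 13.] 83.8
side red 36 [267. 196.] rect 567 26 [18. 38.] 28.4
side blue 555 [ 81. 110.] rect -715 361 [ 81. 795.] 57.1
side blue 1205 [350. 125.] rect 572 778 [174. 446.] 16.4
side blue 172 [377. 170.] rect 807 421 [ 55. 186.] 24.1
side blue 150 [281. 247.] rect 686 -112 [38. 48.] 29.2
side blue 480 [275. 308.] rect 759 -305 [128.  74.] 18.4
side blue 1123 [149. 320.] rect 539 -464 [135.  57.] 0.5
scale 3.6363636363636362
scale 6.0
scale 5.454545454545454
scale 4.0
```

```bash
python3 - <<'E'
import cv2,numpy as np
a=[cv2.imread(f"pics/{n}.png") for n in("s_c","d_c","s_p","d_p")]
a=[cv2.resize(x,(800,600)) for x in a]
for i,x in enumerate(a):cv2.imwrite(f"pics/z{i}.png",x)
E
```

```text
(no output)
```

View pics/s_c.png

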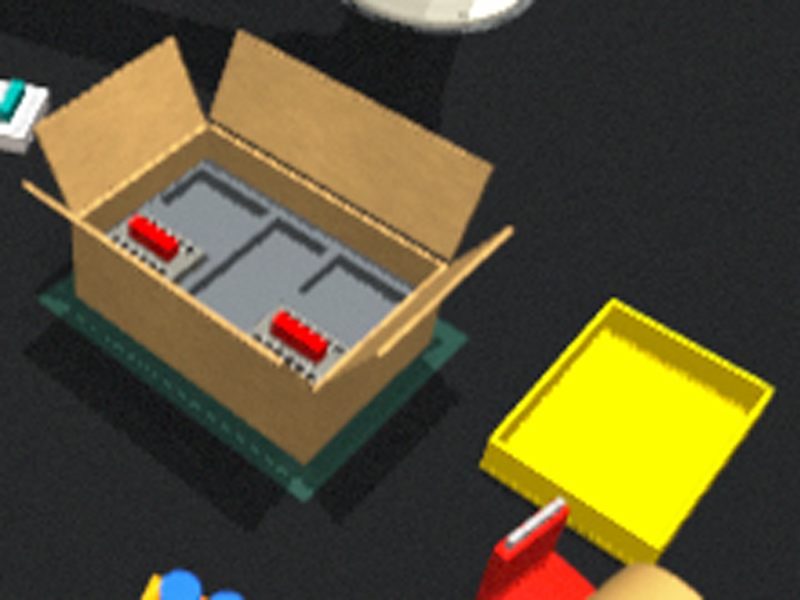

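View pics/d_c.png

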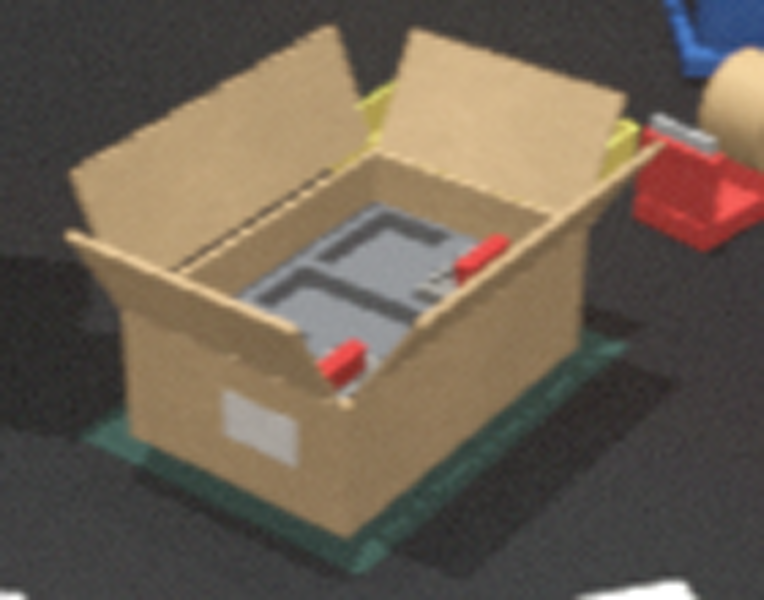

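View pics/s_p.png

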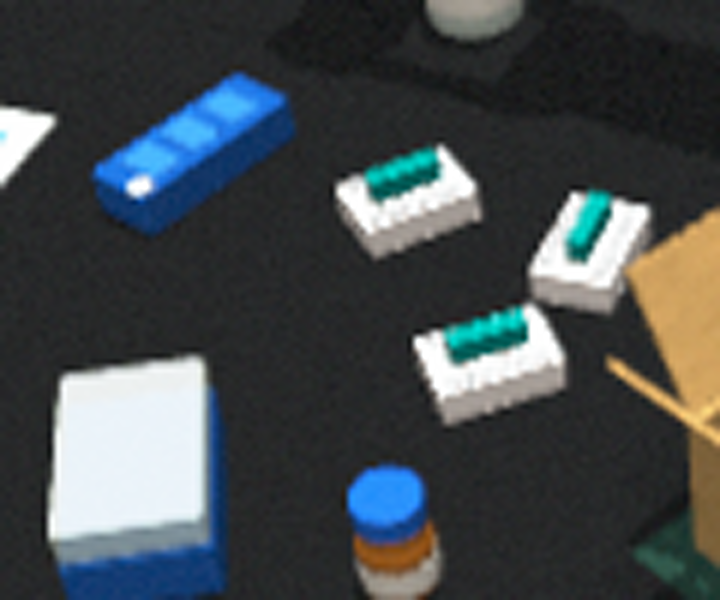

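Both views agree. The far spents are at about (0.566, 0.026) and (0.586, 0.170), so the carton is centred near (0.539, 0.103) with yaw about -0.138. I'll move over the new parts for a closer look.

>>> move_arm(targets=[0.05,0,0,0,0.05,0,0,0,0.05,0,0,0,0.05,0,0,0,0.05,0,0,0,0.05,0,0,0,0,0,0,0], hand=0.0)

```text
t: 1.02
tool_pos: [0.5323, -0.3752, 0.2274]
tool_rot: [-3.054, -0.716, 0.003]
force: [-0.7, 0.2, -0.3]
opening: 0.0854
```

```bash
cat > look.py <<'E'
import sys
from h import *
o=get_obs();im=capture("wrist");cv2.imwrite(f"pics/{sys.argv[1]}.png",im[:,:,::-1])
np.save("pics/last.npy",np.r_[o["tool_pos"],o["tool_rot"]])
m=R.from_rotvec(o["tool_rot"]).as_matrix();print("t",round(o["t"],2),"tcp",o["tool_pos"].round(4),"phi",round(np.arctan2(m[1,0],m[0,0]),4),"open",round(o["opening"],4))
def rep(k,zz,a,z2=None):
    for A,c,ct in blobs(mask(im,k),a):
        P=ray("wrist",ct,zz,o);(cx,cy),wh,ang=cv2.minAreaRect((P[:,:2]*1000).astype(np.float32))
        print(k,A,c.round(0),"rect",round(cx,1),round(cy,1),np.round(wh,1),round(ang,1))
for k,z in (("teal",.036),("white",.022),("blue",.03)):
    rep(k,float(sys.argv[2])+z if len(sys.argv)>2 else z,150)
rep("red",.076,150)
E
python3 look.py w1
```

```text
t 1.02 tcp [ 0.5323 -0.3752  0.2274] phi 0.4606 open 0.0854
teal 791 [94. 51.] rect 563.8 -194.2 [15.5 46.6] 59.8
teal 669 [ 74. 153.] rect 462.5 -207.1 [45.9 17. ] 18.0
teal 474 [190. 182.] rect 488.0 -323.5 [11.6 45.3] 67.4
white 14068 [472. 115.] rect 674.3 -575.0 [227.9 118.4] 20.1
white 2703 [100.  50.] rect 563.5 -192.1 [47.1 69.7] 59.8
white 1540 [ 81. 150.] rect 461.1 -205.4 [69.1 47.1] 19.0
white 2120 [193. 179.] rect 487.2 -323.5 [47.6 69.8] 67.5
white 158 [335. 152.] rect 581.6 -445.7 [14.  13.6] 30.2
blue 4674 [320. 199.] rect 529.3 -453.7 [119.6  51.5] 0.2
```

View pics/w1.png

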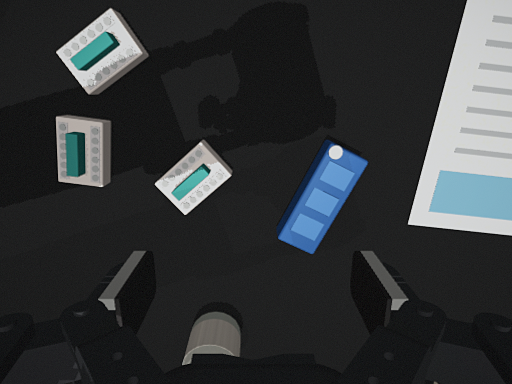

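```bash
cat > plan.py <<'E'
# plan.py x y z phi_deg [x y z phi ...] : prints rows (tool axes) from the present pose through waypoints
import sys
from h import *
from math import *
o=get_obs();p=o["tool_pos"].copy();m=R.from_rotvec(o["tool_rot"]).as_matrix();ph=atan2(m[1,0],m[0,0])
print("t",round(o["t"],2),"at",p.round(4),"phi",round(degrees(ph),2),"f",o["force"].round(1),"open",round(o["opening"],4))
a=list(map(float,sys.argv[1:]))
for i in range(0,len(a),4):
    g=np.array(a[i:i+3]);gp=radians(a[i+3]);d=(gp-ph+pi)%(2*pi)-pi
    n=max(1,ceil(np.linalg.norm(g-p)/0.053),ceil(abs(d)/0.16));rows=[]
    for k in range(n):
        s=(g-p)/(n-k);t=round((gp-ph+pi)%(2*pi)-pi,6)/(n-k)
        c,q=cos(ph),sin(ph)
        row=[round(s[0]*c+s[1]*q,4),round(s[0]*q-s[1]*c,4),round(-s[2],4),round(t,3)]
        p=p+np.array([row[0]*c+row[1]*q,row[0]*q-row[1]*c,-row[2]]);ph+=row[3];rows+=row
    print(n,rows)
E
python3 plan.py .521 -.4565 .06 0.2 .521 -.4565 .013 .2
```

```text
t 1.07 at [ 0.531  -0.3763  0.2273] phi 26.3 f [-0.2  0.6 -0.3] open 0.0854
4 [np.float64(-0.0111), np.float64(0.0169), np.float64(0.0418), -0.114, np.float64(-0.0091), np.float64(0.018), np.float64(0.0418), -0.114, np.float64(-0.007), np.float64(0.019), np.float64(0.0419), -0.114, np.float64(-0.0049), np.float64(0.0196), np.float64(0.0418), -0.113]
1 [np.float64(0.0), np.float64(-0.0), np.float64(0.047), -0.0]
```

```bash
sed -i 's/row=\[round(s\[0\]\*c+s\[1\]\*q,4),round(s\[0\]\*q-s\[1\]\*c,4),round(-s\[2\],4),round(t,3)\]/row=[float(round(v,d)) for v,d in ((s[0]*c+s[1]*q,3),(s[0]*q-s[1]*c,3),(-s[2],3),(-t,3))]/; s/ph+=row\[3\]/ph-=row[3]/' plan.py
python3 plan.py .521 -.4565 .06 0.2 .521 -.4565 .013 .2
```

```text
t 1.07 at [ 0.531  -0.3763  0.2273] phi 26.3 f [-0.2  0.6 -0.3] open 0.0854
4 [-0.011, 0.017, 0.042, 0.114, -0.009, 0.018, 0.042, 0.114, -0.007, 0.019, 0.042, 0.114, -0.005, 0.02, 0.041, 0.113]
1 [-0.0, -0.0, 0.047, 0.0]
```

>>> move_arm(targets=[-0.011,0.017,0.042,0.114,-0.009,0.018,0.042,0.114,-0.007,0.019,0.042,0.114,-0.005,0.02,0.041,0.113,0,0,0,0])

```text
t: 1.7
tool_pos: [0.5152, -0.4621, 0.0565]
tool_rot: [-3.139, 0.023, 0.007]
force: [-0.8, 0.0, -0.0]
opening: 0.0856
```

```bash
python3 plan.py .521 -.4565 .013 .2
```

```text
t 1.7 at [ 0.5152 -0.4621  0.0565] phi -0.84 f [-0.8  0.  -0. ] open 0.0856
1 [0.006, -0.006, 0.043, -0.018]
```

>>> move_arm(targets=[0.005,-0.005,0,-0.016,0,0,0.035,0,0,0,0,0,0,0,0,0])

```text
t: 2.2
tool_pos: [0.5246, -0.4593, 0.0316]
tool_rot: [3.134, 0.014, 0.007]
force: [-0.6, -0.1, 0.4]
opening: 0.0856
```

```bash
python3 plan.py .521 -.4565 .013 .2; python3 look.py w2
```

```text
t 2.2 at [ 0.5246 -0.4593  0.0316] phi 0.51 f [-0.6 -0.1  0.4] open 0.0856
1 [-0.004, -0.003, 0.019, 0.005]
t 2.2 tcp [ 0.5246 -0.4593  0.0316] phi 0.0088 open 0.0856
white 10777 [469.  84.] rect 598.2 -558.5 [88.8 33.9] 19.8
white 872 [216. 131.] rect 580.7 -442.2 [14.4 14.7] 89.5
white 1851 [ 25. 282.] rect 499.5 -339.3 [27.6 35.3] 67.6
blue 21643 [250. 229.] rect 530.4 -457.4 [119.1  45. ] 0.2
```

View pics/w2.png

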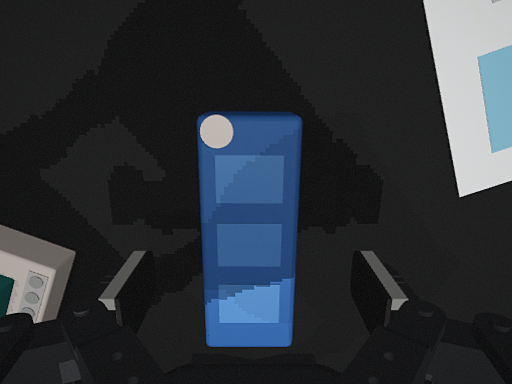

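The brick is centred between the jaws, at (0.530, -0.457) with a top of 119x45 mm. I'll lower and grip.

>>> move_arm(targets=[-0.003,-0.002,0.018,0,0,0,0,0])

```text
t: 2.5
tool_pos: [0.5219, -0.4575, 0.0141]
tool_rot: [3.133, 0.015, 0.009]
force: [-0.7, 0.8, 0.0]
opening: 0.0854
```

>>> move_arm(targets=[0,0,0,0,0,0,0,0,0,0,0,0,0,0,0,0,0,0,0,0], hand=1.0)

```text
t: 3.12
tool_pos: [0.5224, -0.4582, 0.0151]
tool_rot: [3.132, 0.015, 0.01]
force: [-0.6, 0.5, 0.4]
opening: 0.0442
```

```bash
python3 plan.py .522 -.4575 .24 .2 .531 .104 .24 -7.9
```

```text
t 3.12 at [ 0.5224 -0.4582  0.0151] phi 0.55 f [-0.6  0.5  0.4] open 0.0442
5 [-0.0, -0.0, -0.045, 0.001, -0.0, -0.0, -0.045, 0.001, -0.0, -0.0, -0.045, 0.001, -0.0, -0.0, -0.045, 0.002, -0.0, -0.001, -0.045, 0.001]
11 [0.001, -0.051, 0.0, 0.013, 0.0, -0.051, 0.0, 0.013, -0.0, -0.051, 0.0, 0.013, -0.001, -0.051, 0.0, 0.013, -0.002, -0.051, 0.0, 0.013, -0.002, -0.051, 0.0, 0.013, -0.003, -0.051, 0.0, 0.013, -0.004, -0.051, 0.0, 0.013, -0.004, -0.051, 0.0, 0.012, -0.005, -0.051, 0.0, 0.013, -0.006, -0.05, 0.0, 0.012]
```

>>> move_arm(targets=[0,0,-0.045,0,0,0,-0.045,0,0,0,-0.045,0,0,0,-0.045,0,0,0,-0.045,0])

```text
t: 3.75
tool_pos: [0.518, -0.4528, 0.2374]
tool_rot: [-3.138, -0.015, 0.006]
force: [1.3, -0.3, -1.0]
opening: 0.0448
```

>>> move_arm(targets=[0,-0.05,0,0.013,0,-0.05,0,0.013,0,-0.05,0,0.013,-0.001,-0.05,0,0.013,-0.002,-0.05,0,0.013,-0.002,-0.05,0,0.013,-0.003,-0.05,0,0.013,-0.004,-0.05,0,0.013,-0.004,-0.05,0,0.013,-0.005,-0.05,0,0.013,-0.006,-0.045,0,0.013,0,0,0,0])

```text
t: 5.25
tool_pos: [0.5217, 0.1083, 0.2386]
tool_rot: [3.131, -0.221, 0.002]
force: [0.1, 0.2, -0.6]
opening: 0.0444
```

```bash
python3 look.py w3 0.04; python3 plan.py .531 .104 .24 -7.9
```

```text
t 5.25 tcp [0.5217 0.1083 0.2386] phi -0.1407 open 0.0444
white 2480 [157. 161.] rect 558.7 194.0 [ 41.2 134.4] 82.5
white 4952 [338. 153.] rect 529.9 30.0 [ 76.4 143.4] 81.9
white 1955 [339. 112.] rect 562.8 25.4 [67.9 49.2] 84.2
white 1097 [162. 112.] rect 584.1 172.9 [63.7 46.3] 81.0
white 1142 [216. 129.] rect 564.7 136.5 [35.  34.6] 81.1
white 173 [166. 216.] rect 486.1 202.7 [37.4  6.1] 80.2
blue 25377 [255. 232.] rect 442.1 119.3 [109.9 278.9] 81.8
red 653 [173. 114.] rect 584.5 169.3 [45.4 11.3] 81.9
red 689 [337. 115.] rect 563.4 26.9 [45.6 11.3] 81.9
t 5.3 at [0.5219 0.1068 0.2386] phi -8.15 f [-0.1 -0.3 -0.8] open 0.0446
1 [0.009, 0.001, -0.001, -0.004]
```

View pics/w3.png

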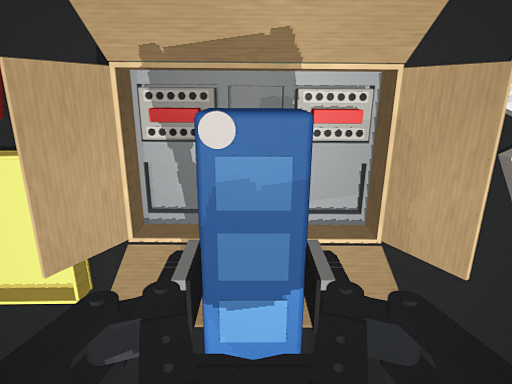

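```bash
python3 - <<'E'
from h import *
v=np.load("pics/last.npy");o={"tool_pos":v[:3],"tool_rot":v[3:]}
im=cv2.imread("pics/w3.png")[:,:,::-1]
up(im,95,50,425,260,"pics/w3c.png")
# expected inner corners & pocket corners for hypothesised centre
def draw(cx,cy,yaw):
    c,s=np.cos(yaw),np.sin(yaw);M=np.array([[c,-s],[s,c]])
    for X,Y,z in[(a*76,b*116,90) for a in(-1,1) for b in(-1,1)]+[(a*76,b*116,54) for a in(-1,1) for b in(-1,1)]+[(-37-27,b*(73+38),54) for b in (-1,1)]:
        w=M@[X/1e3,Y/1e3]+[cx,cy];print(X,Y,z,proj("wrist",[w[0],w[1],z/1e3],o).round(1))
draw(.539,.103,-.1405)
E
```

```text
scale 2.4242424242424243
-76 -116 90 [[378.  236.3]]
-76 116 90 [[132.9 236.5]]
76 -116 90 [[398.2  65.1]]
76 116 90 [[113.5  65.1]]
-76 -116 54 [[365.7 222.1]]
-76 116 54 [[144.6 222.2]]
76 -116 54 [[381.8  68. ]]
76 116 54 [[129.1  68. ]]
-64 -111 54 [[362.  211.3]]
-64 111 54 [[148.4 211.5]]
```

View pics/w3c.png

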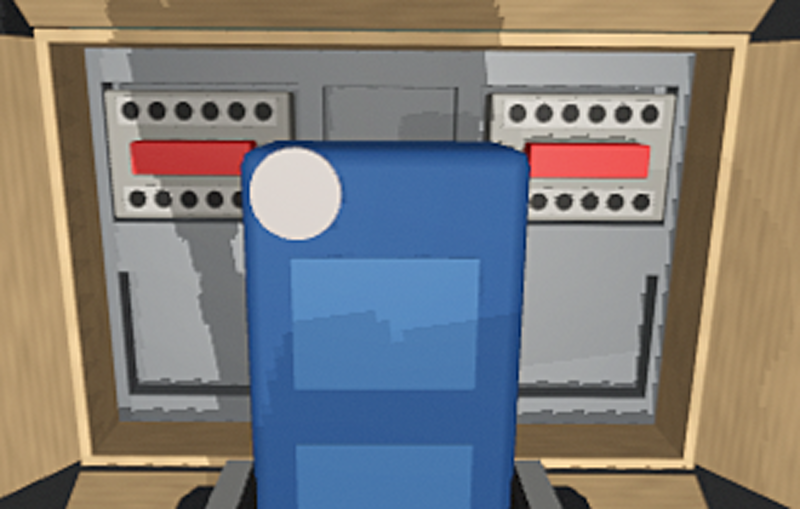

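Rim corners and the ribs agree on the carton: centre (0.537, 0.1033), yaw -8.1°. I'll lower the brick toward its pocket.

>>> move_arm(targets=[0.007,0.001,0,0,0,0,0.045,0,0,0,0.045,0,0,0,0.045,0,0,0,0,0,0,0,0,0])

```text
t: 6.05
tool_pos: [0.5346, 0.0958, 0.1034]
tool_rot: [3.127, -0.238, 0.013]
force: [-0.5, -1.0, -1.0]
opening: 0.0445
```

```bash
python3 plan.py .529 .1044 .08 -8.08
```

```text
t 6.05 at [0.5346 0.0958 0.1034] phi -8.71 f [-0.5 -1.  -1. ] open 0.0445
1 [-0.007, -0.008, 0.023, -0.011]
```

>>> move_arm(targets=[-0.006,-0.007,0.01,-0.01,0,0,0,0])

```text
t: 6.3
tool_pos: [0.5319, 0.1036, 0.0961]
tool_rot: [3.128, -0.223, 0.022]
force: [-1.1, 0.3, -1.0]
opening: 0.0443
```

```bash
python3 plan.py .529 .1044 .077 -8.08; sleep 0; python3 plan.py .529 .1044 .077 -8.08;python3 look.py w4 >/dev/null;  python3 plan.py .529 .1044 .077 -8.08
```

```text
t 6.3 at [0.5319 0.1036 0.0961] phi -8.14 f [-1.1  0.3 -1. ] open 0.0443
1 [-0.003, -0.0, 0.019, -0.001]
t 6.3 at [0.5319 0.1036 0.0961] phi -8.14 f [-1.1  0.3 -1. ] open 0.0443
1 [-0.003, -0.0, 0.019, -0.001]
t 6.35 at [0.5329 0.1034 0.0969] phi -8.15 f [ 0.7  0.9 -1.5] open 0.0443
1 [-0.004, -0.0, 0.02, -0.001]
```

View pics/w4.png

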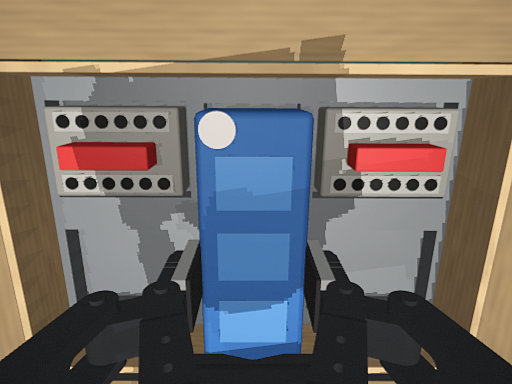

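>>> move_arm(targets=[-0.004,0,0.018,0,0,0,0,0])

```text
t: 6.6
tool_pos: [0.5293, 0.104, 0.0785]
tool_rot: [3.128, -0.222, 0.027]
force: [0.4, 0.4, -1.0]
opening: 0.0445
```

```bash
python3 plan.py .529 .1044 .055 -8.08;python3 look.py w5 >/dev/null;  python3 plan.py .529 .1044 .055 -8.08
```

```text
t 6.6 at [0.5293 0.104  0.0785] phi -8.13 f [ 0.4  0.4 -1. ] open 0.0445
1 [-0.0, -0.0, 0.023, -0.001]
t 6.65 at [0.5306 0.104  0.0797] phi -8.13 f [-0.3  0.2 -0.6] open 0.0442
1 [-0.002, -0.0, 0.025, -0.001]
```

View pics/w5.png

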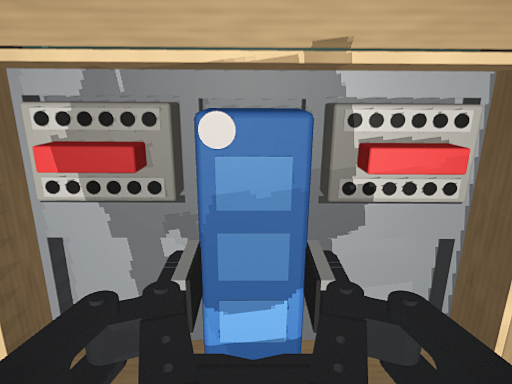

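```bash
python3 - <<'E'
from h import *
v=np.load("pics/last.npy");o={"tool_pos":v[:3],"tool_rot":v[3:]}
im=cv2.imread("pics/w5.png")[:,:,::-1]
up(im,20,60,500,290,"pics/w5c.png")
c,s=np.cos(-.141),np.sin(-.141);M=np.array([[c,-s],[s,c]])
for X,Y,z in[(63,26,54),(63,-26,54),(10,35,54),(64,35,54),(64,111,54),(64,-35,54),(64,-111,54),(-64,111,54),(-64,-111,54),(76,116,90),(76,-116,90)]:
        w=M@[X/1e3,Y/1e3]+[.537,.1033];print(X,Y,z,proj("wrist",[w[0],w[1],z/1e3],o).round(1))
E
```

```text
scale 1.6666666666666667
63 26 54 [[198.1  98.5]]
63 -26 54 [[305.6  98.4]]
10 35 54 [[185.6 202.9]]
64 35 54 [[179.4  96.3]]
64 111 54 [[21.7 96.5]]
64 -35 54 [[324.3  96.2]]
64 -111 54 [[481.3  96.1]]
-64 111 54 [[ 63.2 323.2]]
-64 -111 54 [[440.7 322.3]]
76 116 90 [[-62.6  62.6]]
76 -116 90 [[564.9  62.2]]
```

View pics/w5c.png

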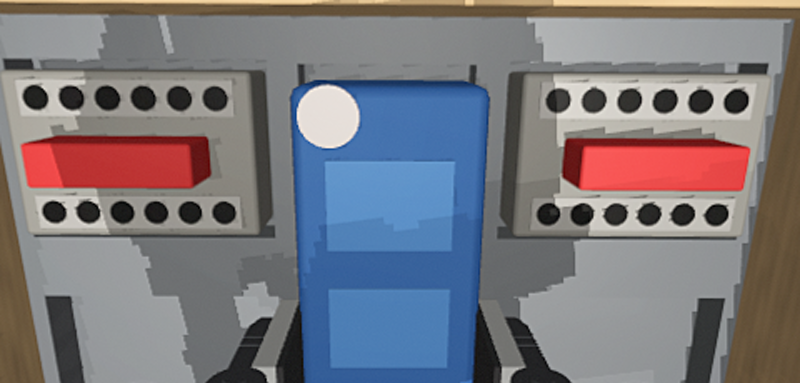

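```bash
python3 - <<'E'
from h import *
v=np.load("pics/last.npy");o={"tool_pos":v[:3],"tool_rot":v[3:]};m=R.from_rotvec(v[3:]).as_matrix()
for uv in[(254,108),(254,112),(197,130),(312,130)]:
  for zz in (.094,):
    P=ray("wrist",uv,zz,o)[0];print(uv,((P-v[:3])@m).round(4))
print(m[:,2])
E
```

```text
(254, 108) [ 0.0677  0.0004 -0.0143]
(254, 112) [ 0.0663  0.0004 -0.0144]
(197, 130) [ 0.0597 -0.0211 -0.0146]
(312, 130) [ 0.0597  0.0224 -0.0144]
[ 0.01704662 -0.00649916 -0.99983357]
```

>>> move_arm(targets=[-0.001,0,0.013,0,0,0,0,0])

```text
t: 6.9
tool_pos: [0.5299, 0.104, 0.0658]
tool_rot: [3.128, -0.222, 0.032]
force: [0.1, 0.6, -1.2]
opening: 0.0446
```

```bash
python3 plan.py .5292 .1044 .055 -8.08
```

```text
t 6.9 at [0.5299 0.104  0.0658] phi -8.13 f [ 0.1  0.6 -1.2] open 0.0446
1 [-0.001, -0.0, 0.011, -0.001]
```

>>> move_arm(targets=[-0.001,0,0.011,0,0,0,0,0])

```text
t: 7.15
tool_pos: [0.5304, 0.1042, 0.0552]
tool_rot: [3.129, -0.223, 0.036]
force: [-0.8, 1.3, 1.2]
opening: 0.0443
```

```bash
python3 plan.py .5292 .1044 .055 -8.08; python3 look.py w6 >/dev/null;
```

```text
t 7.15 at [0.5304 0.1042 0.0552] phi -8.15 f [-0.8  1.3  1.2] open 0.0443
1 [-0.001, -0.0, 0.0, -0.001]
```

View pics/w6.png

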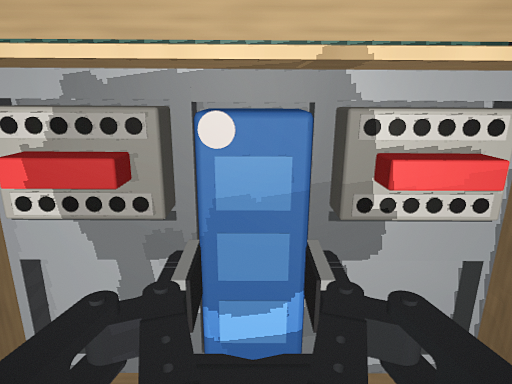

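>>> move_arm(targets=[0,0,0,0,0,0,0,0], hand=0.2)

```text
t: 7.45
tool_pos: [0.5305, 0.104, 0.0549]
tool_rot: [3.128, -0.223, 0.037]
force: [-0.4, -0.5, 0.1]
opening: 0.0683
```

>>> move_arm(targets=[0,0,-0.05,0,0,0,-0.05,0,0,0,-0.05,0,0,0,0,0], hand=0.6)

```text
t: 7.95
tool_pos: [0.5266, 0.1046, 0.2084]
tool_rot: [3.128, -0.223, 0.035]
force: [-0.4, 0.3, -0.0]
opening: 0.0347
```

```bash
python3 look.py w7 0.04
```

```text
t 7.95 tcp [0.5266 0.1046 0.2084] phi -0.1423 open 0.0347
white 260 [132.  86.] rect 620.2 191.5 [16.9 10.3] 81.9
white 6857 [335. 173.] rect 529.8 29.8 [ 74.2 142.1] 81.6
white 1300 [152. 127.] rect 584.5 172.7 [63.4 45.4] 81.6
white 255 [235. 108.] rect 591.1 110.1 [14.  14.2] 35.8
white 2191 [343. 125.] rect 562.6 25.2 [65.7 45.5] 81.8
white 2243 [154. 191.] rect 528.8 194.3 [35.  68.1] 89.1
white 1632 [207. 188.] rect 525.2 147.3 [31.6 58.3] 83.9
white 216 [157. 236.] rect 486.3 200.5 [37.4  5. ] 81.8
blue 4855 [253. 167.] rect 537.4 103.0 [ 45.5 117.3] 81.8
red 837 [163. 128.] rect 584.0 169.5 [45.5 11.2] 81.8
red 850 [340. 129.] rect 563.2 27.2 [45.8 12.1] 81.8
```

View pics/w7.png

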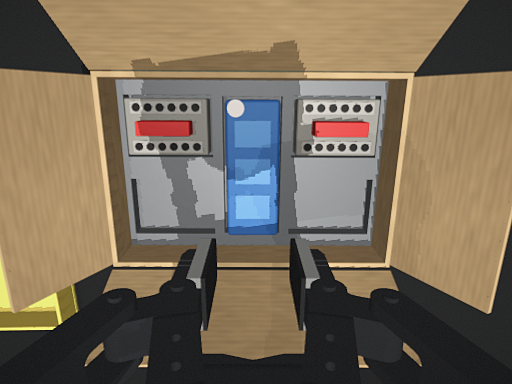

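```bash
python3 plan.py .584 .1695 .19 81.9
```

```text
t 8.0 at [0.525  0.1046 0.2056] phi -8.15 f [-0.4 -0.3 -0.3] open 0.0342
10 [0.005, -0.007, 0.002, -0.157, 0.006, -0.006, 0.002, -0.157, 0.007, -0.005, 0.001, -0.157, 0.008, -0.004, 0.002, -0.157, 0.008, -0.003, 0.001, -0.157, 0.009, -0.002, 0.002, -0.157, 0.009, -0.0, 0.001, -0.157, 0.009, 0.001, 0.002, -0.158, 0.008, 0.002, 0.001, -0.157, 0.008, 0.003, 0.002, -0.158]
```

>>> move_arm(targets=[0.005,-0.007,0.002,-0.157,0.006,-0.006,0.002,-0.157,0.007,-0.005,0.001,-0.157,0.008,-0.004,0.002,-0.157,0.008,-0.003,0.001,-0.157,0.009,-0.002,0.002,-0.157,0.009,0,0.001,-0.157,0.009,0.001,0.002,-0.158,0.008,0.002,0.001,-0.157,0.008,0.003,0.002,-0.158,0,0,0,0])

```text
t: 9.38
tool_pos: [0.5716, 0.1705, 0.1646]
tool_rot: [-2.316, -2.113, 0.035]
force: [-0.0, 0.0, -0.4]
opening: 0.0342
```

```bash
python3 look.py w8 0.04;python3 plan.py .584 .1695 .11 81.9
```

```text
t 9.38 tcp [0.5716 0.1705 0.1646] phi 1.4794 open 0.0342
white 522 [228. 146.] rect 553.5 205.3 [18.4 17.6] 84.0
white 2292 [269. 179.] rect 583.4 171.3 [68.4 47.1] 81.5
white 188 [233. 207.] rect 553.5 156.8 [ 6.7 28. ] 3.5
white 303 [144. 274.] rect 471.8 104.9 [41.3  6.8] 82.2
white 1418 [221. 327.] rect 551.7 45.4 [57.8 79.9] 83.8
white 1395 [480. 332.] rect 752.8 26.0 [24.2 60.1] 44.3
white 1474 [260. 331.] rect 564.0 35.7 [51.3 47. ] 81.6
white 371 [296. 337.] rect 596.4 38.0 [44.7 11.3] 81.7
blue 1695 [166. 257.] rect 493.8 123.8 [70.6 31.2] 46.8
blue 2974 [254. 267.] rect 564.9 105.8 [55.  65.7] 81.6
red 1011 [273. 192.] rect 584.5 172.0 [46.8 11.8] 81.6
red 464 [261. 342.] rect 565.1 41.4 [35.6 11.8] 81.7
t 9.43 at [0.5714 0.1703 0.1647] phi 84.69 f [ 0.1 -0.   0.4] open 0.0342
2 [0.0, 0.006, 0.027, 0.024, 0.001, 0.007, 0.028, 0.025]
```

View pics/w8.png

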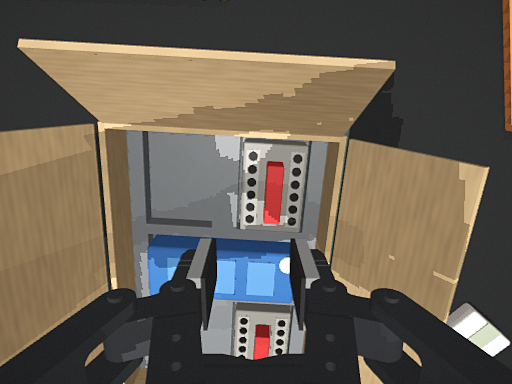

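>>> move_arm(targets=[0.001,0.007,0.02,0.024,0.001,0.007,0.02,0.024,0,0,0,0])

```text
t: 9.8
tool_pos: [0.5839, 0.1695, 0.1214]
tool_rot: [-2.375, -2.044, 0.039]
force: [0.1, 0.6, 0.4]
opening: 0.0344
```

```bash
python3 plan.py .5842 .171 .064 81.9
```

```text
t 9.8 at [0.5839 0.1695 0.1214] phi 81.44 f [0.1 0.6 0.4] open 0.0344
2 [0.001, 0.0, 0.029, -0.004, 0.001, 0.0, 0.028, -0.004]
```

>>> move_arm(targets=[0.001,0,0.025,-0.004,0.001,0,0.02,-0.004,0,0,0,0])

```text
t: 10.18
tool_pos: [0.5839, 0.1708, 0.0764]
tool_rot: [-2.37, -2.053, 0.037]
force: [-0.2, -0.5, 0.7]
opening: 0.0341
```

```bash
python3 look.py w9 0.04;python3 plan.py .5842 .171 .064 81.9
```

```text
t 10.18 tcp [0.5839 0.1708 0.0764] phi 1.428 open 0.0341
white 150 [199. 184.] rect 561.3 202.1 [14.9  4. ] 83.8
white 1941 [226. 227.] rect 571.5 172.8 [68.3 20.9] 81.5
white 922 [285. 234.] rect 598.7 167.8 [61.4 13.1] 77.6
white 492 [288. 345.] rect 594.3 106.9 [18.1 20.5] 89.7
blue 3746 [247. 332.] rect 573.6 120.4 [31.9 51.6] 82.7
blue 173 [ 94. 353.] rect 486.5 118.7 [19.1  4.3] 36.3
blue 294 [138. 374.] rect 510.1 102.1 [25.4 10.4] 45.4
red 2317 [255. 249.] rect 584.9 172.5 [49.3 11.4] 81.3
t 10.22 at [0.5846 0.1709 0.0775] phi 81.82 f [-0.3 -0.1  0.3] open 0.0339
1 [0.0, -0.0, 0.013, -0.001]
```

View pics/w9.png

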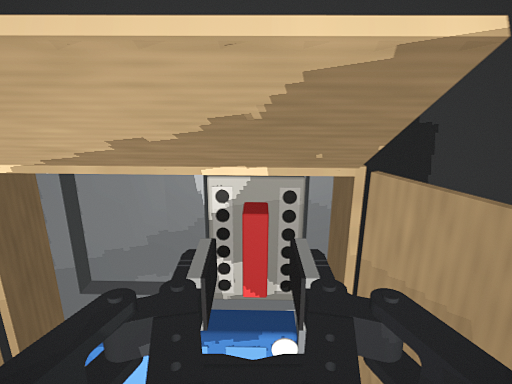

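Red rib at (255,249) lies between the pads. I'll go down 13 mm and close.

>>> move_arm(targets=[0,0,0.013,0,0,0,0,0])

```text
t: 10.48
tool_pos: [0.5856, 0.1708, 0.0654]
tool_rot: [-2.372, -2.055, 0.031]
force: [0.2, -0.3, -1.0]
opening: 0.0341
```

>>> move_arm(targets=[0,0,0,0,0,0,0,0,0,0,0,0], hand=1.0)

```text
t: 10.85
tool_pos: [0.5864, 0.1709, 0.0665]
tool_rot: [-2.373, -2.055, 0.029]
force: [0.4, -0.9, -0.4]
opening: 0.0102
```

>>> move_arm(targets=[0,0,-0.045,0,0,0,-0.045,0,0,0,-0.045,0,0,0,-0.045,0,0,0,0,0])

```text
t: 11.48
tool_pos: [0.5888, 0.1727, 0.2517]
tool_rot: [-2.373, -2.055, 0.03]
force: [1.1, -0.4, -0.6]
opening: 0.0101
```

```bash
python3 look.py w10 >/dev/null; python3 - <<'E'
from h import *
v=np.load("pics/last.npy");o={"tool_pos":v[:3],"tool_rot":v[3:]}
im=cv2.imread("pics/w10.png")[:,:,::-1]
for A,c,ct in blobs(mask(im,"yellow"),100):
    P=ray("wrist",ct,.035,o);print(A,c,P[:,:2].min(0),P[:,:2].max(0),cv2.minAreaRect((P[:,:2]*1000).astype(np.float32)))
im=cv2.imread("pics/scene0.png")[:,:,::-1]
for uv in[(225+612/3.636,130+299/3.636),(225+772/3.636,130+390/3.636),(225+490/3.636,130+440/3.636),(225+655/3.636,130+546/3.636)]:print(ray("scene",uv,.035).round(3))
E
python3 plan.py .58 .17 .25 82
```

```text
[[0.383 0.34  0.035]]
[[0.402 0.467 0.035]]
[[0.562 0.318 0.035]]
[[0.577 0.442 0.035]]
t 11.53 at [0.5874 0.1726 0.2488] phi 81.8 f [ 0.5  0.1 -0.7] open 0.0101
1 [-0.004, -0.007, -0.001, -0.004]
```

View pics/w10.png

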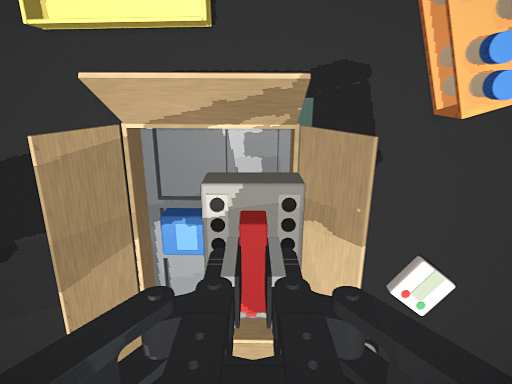

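Gripped and lifted clear. From the scene rays, the tray corners measure 180x128 with centre (0.481, 0.392) and yaw -7.4°, which matches the stated size.

```bash
python3 plan.py .441 .397 .25 82.5 .441 .397 .035 82.5
```

```text
t 11.53 at [0.5874 0.1726 0.2488] phi 81.8 f [ 0.5  0.1 -0.7] open 0.0101
6 [0.034, -0.029, -0.0, -0.002, 0.034, -0.03, -0.0, -0.002, 0.033, -0.029, -0.0, -0.002, 0.034, -0.029, -0.0, -0.002, 0.034, -0.029, -0.001, -0.002, 0.033, -0.03, -0.0, -0.002]
5 [0.0, 0.0, 0.043, -0.0, 0.0, 0.0, 0.043, -0.0, 0.0, 0.0, 0.043, -0.0, 0.0, 0.0, 0.043, -0.0, 0.0, 0.0, 0.043, -0.0]
```

>>> move_arm(targets=[0.034,-0.029,-0.001,-0.002,0.034,-0.03,-0.001,-0.002,0.033,-0.029,0,-0.002,0.034,-0.029,0,-0.002,0.034,-0.029,0,-0.002,0.03,-0.027,0,-0.002,0,0,0,0,0,0,0.043,0,0,0,0.043,0,0,0,0.043,0,0,0,0,0])

```text
t: 12.9
tool_pos: [0.4265, 0.3902, 0.0997]
tool_rot: [-2.355, -2.058, 0.082]
force: [0.1, -0.3, -0.6]
opening: 0.0104
```

```bash
python3 plan.py .441 .397 .035 82.5; python3 look.py w11 >/dev/null
```

```text
t 12.9 at [0.4265 0.3902 0.0997] phi 82.32 f [ 0.1 -0.3 -0.6] open 0.0104
2 [0.004, 0.007, 0.032, -0.002, 0.005, 0.007, 0.033, -0.001]
```

View pics/w11.png

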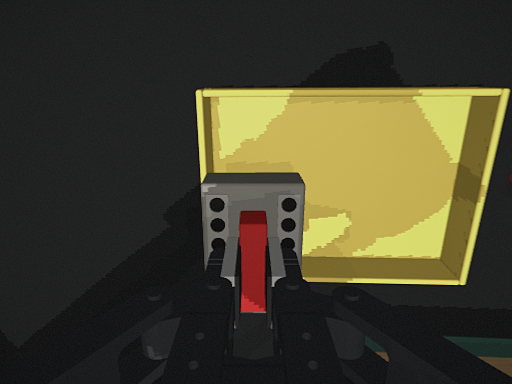

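```bash
python3 - <<'E'
from h import *
v=np.load("pics/last.npy");o={"tool_pos":v[:3],"tool_rot":v[3:]}
print(ray("wrist",[(198,92),(507,90),(464,283),(202,250)],.035,o).round(3))
m=R.from_rotvec(v[3:]).as_matrix();print(m.round(3), get_obs()["joint_positions"].round(3))
E
```

```text
[[0.401 0.466 0.035]
 [0.576 0.443 0.035]
 [0.56  0.317 0.035]
 [0.384 0.362 0.035]]
[[ 0.134  0.99  -0.048]
 [ 0.991 -0.135 -0.025]
 [-0.031 -0.044 -0.999]] [0.53  0.337 1.652 0.003 1.201 0.664]
```

>>> move_arm(targets=[0.005,0.008,0.03,0,0.006,0.007,0.025,0,0,0,0,0])

```text
t: 13.32
tool_pos: [0.4485, 0.4009, 0.0529]
tool_rot: [-2.36, -2.059, 0.056]
force: [0.8, -1.0, -0.4]
opening: 0.0105
```

```bash
python3 plan.py .441 .397 .033 82.5
```

```text
t 13.32 at [0.4485 0.4009 0.0529] phi 82.22 f [ 0.8 -1.  -0.4] open 0.0105
1 [-0.005, -0.007, 0.02, -0.005]
```

>>> move_arm(targets=[-0.003,-0.005,0.019,0,0,0,0,0])

```text
t: 13.58
tool_pos: [0.444, 0.3989, 0.0365]
tool_rot: [-2.361, -2.059, 0.049]
force: [0.4, -0.4, -1.4]
opening: 0.0103
```

>>> move_arm(targets=[0,0,0,0,0,0,0,0], hand=0.6)

```text
t: 13.82
tool_pos: [0.4449, 0.3995, 0.0384]
tool_rot: [-2.361, -2.06, 0.044]
force: [0.5, -0.6, 0.1]
opening: 0.034
```

>>> move_arm(targets=[0,0,-0.05,0,0,0,-0.05,0,0,0,-0.05,0,0,0,-0.05,0,0,0,0,0])

```text
t: 14.45
tool_pos: [0.4506, 0.4024, 0.247]
tool_rot: [-2.361, -2.061, 0.039]
force: [-0.9, 0.6, 0.5]
opening: 0.0342
```

```bash
python3 look.py w12 >/dev/null; python3 plan.py .566 .027 .22 81.9
```

```text
t 14.5 at [0.4494 0.4017 0.244 ] phi 82.23 f [-0.3 -0.2 -0.7] open 0.0344
8 [-0.044, 0.021, 0.003, 0.001, -0.044, 0.021, 0.003, 0.001, -0.045, 0.021, 0.003, 0.001, -0.044, 0.021, 0.003, 0.001, -0.045, 0.021, 0.003, 0.0, -0.044, 0.021, 0.003, 0.001, -0.044, 0.021, 0.003, 0.0, -0.045, 0.02, 0.003, 0.001]
```

View pics/w12.png

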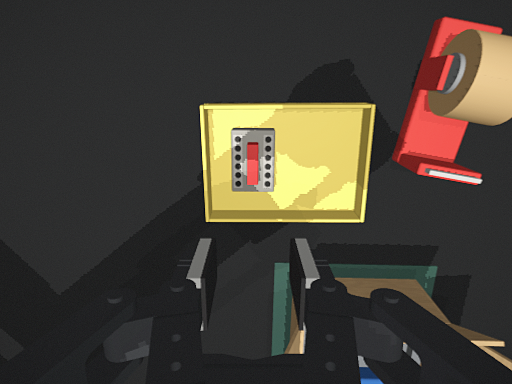

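>>> move_arm(targets=[-0.044,0.021,0.003,0,-0.044,0.021,0.003,0,-0.044,0.021,0.003,0,-0.044,0.021,0.003,0,-0.044,0.021,0.003,0,-0.044,0.021,0.003,0,-0.044,0.021,0.003,0,-0.044,0.02,0.003,0,0,0,0,0])

```text
t: 15.62
tool_pos: [0.5615, 0.0186, 0.2051]
tool_rot: [-2.346, -2.053, 0.076]
force: [-0.4, 0.7, -0.5]
opening: 0.0344
```

```bash
python3 look.py w13 .04; python3 plan.py .5637 .0275 .11 81.9
```

```text
t 15.62 tcp [0.5615 0.0186 0.2051] phi 1.4384 open 0.0344
teal 613 [286. 341.] rect 566.3 -149.9 [19.8 42.2] 58.6
white 8082 [227.  24.] rect 544.9 134.9 [ 47.2 143.2] 81.8
white 310 [285.  59.] rect 591.8 110.2 [14.2 14.4] 39.7
white 1056 [282. 110.] rect 581.7 70.7 [59.9 25.4] 15.9
white 1310 [263. 147.] rect 563.7 32.4 [58.1 43.9] 80.1
white 3230 [482. 183.] rect 749.1 -12.0 [52.7 53.6] 44.9
white 1446 [200. 195.] rect 526.2 7.3 [ 29.1 141.8] 81.3
white 343 [265. 339.] rect 553.5 -158.3 [24.9 44.8] 60.1
white 191 [294. 332.] rect 573.3 -145.9 [14.9 33.1] 60.0
blue 6018 [203.  77.] rect 537.5 103.4 [ 45.2 118.1] 81.5
blue 588 [419. 296.] rect 696.5 -113.3 [17.  44.2] 47.2
blue 331 [470. 337.] rect 746.3 -168.3 [ 5.3 78. ] 46.4
red 730 [261. 169.] rect 562.9 27.4 [46.1 11.4] 81.3
t 15.68 at [0.561  0.0203 0.205 ] phi 82.51 f [-0.6  0.8  0.4] open 0.0341
2 [0.004, 0.001, 0.048, 0.005, 0.003, 0.001, 0.047, 0.006]
```

>>> move_arm(targets=[0.004,0.001,0.042,0.006,0.003,0.001,0.042,0.006,0,0,0,0])

```text
t: 16.05
tool_pos: [0.5575, 0.0298, 0.1176]
tool_rot: [-2.351, -2.042, 0.077]
force: [-0.8, -0.2, 1.0]
opening: 0.034
```

```bash
python3 look.py w14 .04 | grep -E "tcp|red"; python3 plan.py .5637 .0275 .078 81.9
```

```text
t 16.05 tcp [0.5575 0.0298 0.1176] phi 1.4309 open 0.034
red 1473 [267. 221.] rect 563.4 27.8 [48.1 11.6] 81.3
t 16.1 at [0.5593 0.0294 0.12  ] phi 81.98 f [0.1 0.  0.6] open 0.0338
1 [-0.001, 0.005, 0.042, 0.001]
```

>>> move_arm(targets=[-0.001,0.006,0.02,0.003,0,0.003,0.02,0.003,0,0,0,0])

```text
t: 16.48
tool_pos: [0.5698, 0.0279, 0.0841]
tool_rot: [-2.362, -2.044, 0.064]
force: [0.1, -0.2, -0.5]
opening: 0.0342
```

```bash
python3 look.py w15 .04 | grep -E "tcp|red"; python3 plan.py .5637 .0275 .065 81.9
```

```text
t 16.48 tcp [0.5698 0.0279 0.0841] phi 1.4271 open 0.0342
red 2150 [241. 246.] rect 563.3 28.0 [49.1 11.9] 81.6
t 16.52 at [0.5706 0.0277 0.0852] phi 81.77 f [-0.  -0.3  0.6] open 0.034
1 [-0.001, -0.007, 0.02, -0.002]
```

View pics/w15.png

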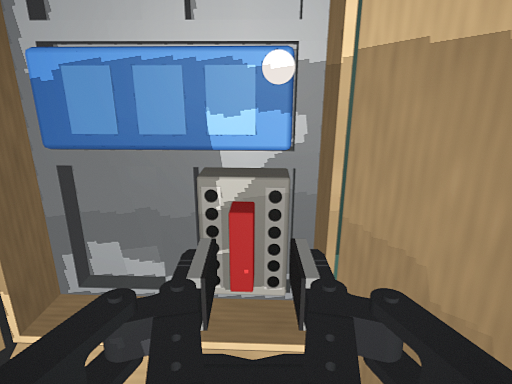

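>>> move_arm(targets=[-0.001,-0.007,0.008,0,0,0,0,0])

```text
t: 16.77
tool_pos: [0.5637, 0.0276, 0.0789]
tool_rot: [-2.365, -2.047, 0.059]
force: [0.5, -0.3, 0.2]
opening: 0.034
```

```bash
python3 plan.py .5637 .0275 .065 81.9
```

```text
t 16.77 at [0.5637 0.0276 0.0789] phi 81.78 f [ 0.5 -0.3  0.2] open 0.034
1 [-0.0, 0.0, 0.014, -0.002]
```

>>> move_arm(targets=[0,-0.001,0.013,0,0,0,0,0])

```text
t: 17.02
tool_pos: [0.5622, 0.0275, 0.0655]
tool_rot: [-2.365, -2.047, 0.059]
force: [0.4, 0.2, -0.2]
opening: 0.0342
```

>>> move_arm(targets=[0,0,0,0,0,0,0,0,0,0,0,0], hand=1.0)

```text
t: 17.4
tool_pos: [0.5628, 0.0273, 0.066]
tool_rot: [-2.366, -2.048, 0.058]
force: [0.7, -0.7, -1.0]
opening: 0.0101
```

>>> move_arm(targets=[0,0,-0.045,0,0,0,-0.045,0,0,0,-0.045,0,0,0,-0.045,0,0,0,0,0])

```text
t: 18.02
tool_pos: [0.5691, 0.0301, 0.2503]
tool_rot: [-2.366, -2.047, 0.058]
force: [0.1, 0.8, -0.8]
opening: 0.0101
```

```bash
 python3 plan.py .521 .389 .25 82.5
```

```text
t 18.02 at [0.5691 0.0301 0.2503] phi 81.75 f [ 0.1  0.8 -0.8] open 0.0101
7 [0.05, -0.014, 0.0, -0.002, 0.05, -0.014, 0.0, -0.002, 0.05, -0.014, 0.0, -0.002, 0.05, -0.014, 0.0, -0.002, 0.05, -0.014, 0.0, -0.002, 0.049, -0.014, 0.0, -0.002, 0.05, -0.013, 0.0, -0.001]
```

>>> move_arm(targets=[0.05,-0.014,-0.001,-0.002,0.05,-0.014,-0.001,-0.002,0.05,-0.014,0,-0.002,0.05,-0.014,0,-0.002,0.05,-0.014,0,-0.002,0.05,-0.014,0,-0.002,0.045,-0.013,0,-0.001,0,0,0,0,0,0,0.04,0,0,0,0.04,0,0,0,0.04,0,0,0,0,0])

```text
t: 19.52
tool_pos: [0.5076, 0.3877, 0.1093]
tool_rot: [-2.352, -2.053, 0.091]
force: [-0.5, 0.2, -0.8]
opening: 0.0101
```

```bash
 python3 look.py w16 >/dev/null; python3 plan.py .521 .389 .036 82.5
```

```text
t 19.57 at [0.5094 0.3887 0.1121] phi 82.28 f [-0.1 -0.1 -0.2] open 0.0101
2 [0.001, 0.006, 0.038, -0.002, 0.001, 0.005, 0.038, -0.002]
```

View pics/w16.png

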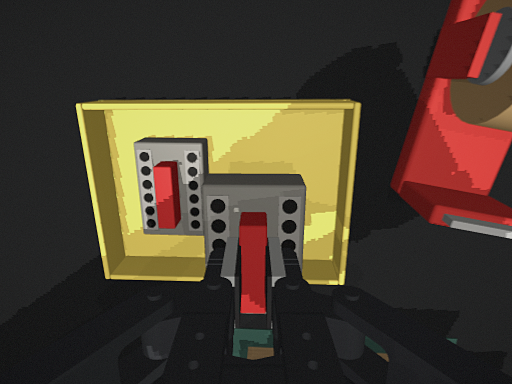

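>>> move_arm(targets=[0.001,0.009,0.02,0,0.001,0.006,0.02,0,0,0,0,0])

```text
t: 19.95
tool_pos: [0.5272, 0.3886, 0.0766]
tool_rot: [-2.356, -2.055, 0.068]
force: [-0.3, -0.9, -0.6]
opening: 0.0101
```

```bash
  python3 plan.py .523 .389 .036 82.5
```

```text
t 19.95 at [0.5272 0.3886 0.0766] phi 82.21 f [-0.3 -0.9 -0.6] open 0.0101
1 [-0.0, -0.004, 0.041, -0.005]
```

>>> move_arm(targets=[0,-0.004,0.03,0,0,0,0.008,0,0,0,0,0])

```text
t: 20.32
tool_pos: [0.5249, 0.3901, 0.0433]
tool_rot: [-2.358, -2.056, 0.056]
force: [1.1, -0.6, -0.2]
opening: 0.0101
```

>>> move_arm(targets=[0,0,0,0,0,0,0,0], hand=0.6)

```text
t: 20.58
tool_pos: [0.5268, 0.3909, 0.0462]
tool_rot: [-2.359, -2.057, 0.049]
force: [-0.2, -0.1, 0.7]
opening: 0.0342
```

>>> move_arm(targets=[0,0,-0.05,0,0,0,-0.05,0,0,0,-0.05,0,0,0,-0.05,0,0,0,0,0])

```text
t: 21.2
tool_pos: [0.5341, 0.3938, 0.2565]
tool_rot: [-2.36, -2.058, 0.041]
force: [-0.6, -0.1, -0.4]
opening: 0.0342
```

```bash
 python3 look.py w17 >/dev/null; python3 plan.py .521 .389 .036 82.5; python3 - <<'E'
from h import *
for n in("scene","side"):
    im=capture(n);cv2.imwrite(f"pics/{n}1.png",im[:,:,::-1])
E
```

```text
t 21.25 at [0.5329 0.3932 0.2533] phi 82.19 f [-0.2  0.3  0.1] open 0.0342
5 [-0.001, -0.002, 0.043, -0.001, -0.001, -0.002, 0.044, -0.001, -0.001, -0.002, 0.043, -0.001, -0.001, -0.003, 0.044, -0.001, -0.002, -0.002, 0.043, -0.001]
```

View pics/w17.png

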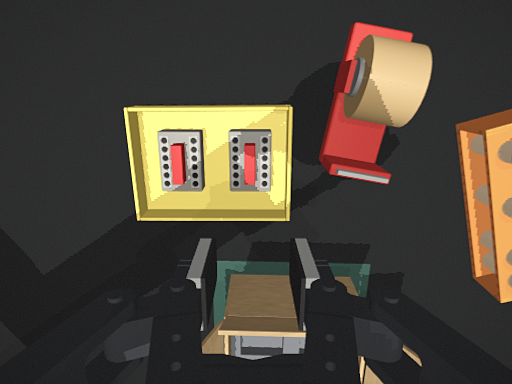

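View pics/side1.png

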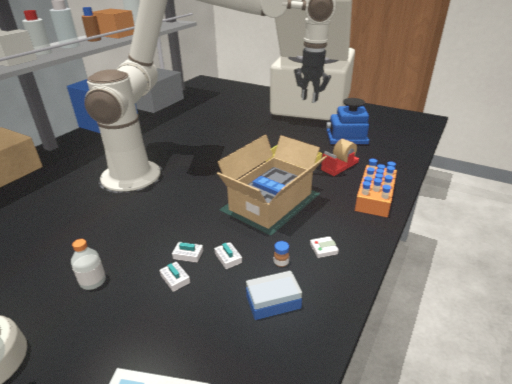

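Both spents are in the tray. In the side view one cartridge, now at (187,248), has been knocked aside. I'll go over to the cartridges.

```bash
 python3 plan.py .56 -.19 .20 149.8
```

```text
t 21.35 at [0.5311 0.3923 0.2485] phi 82.2 f [ 0.2  0.2 -0.6] open 0.0339
12 [-0.048, 0.009, 0.004, -0.098, -0.048, 0.004, 0.004, -0.098, -0.049, -0.0, 0.004, -0.098, -0.048, -0.005, 0.004, -0.098, -0.048, -0.01, 0.004, -0.098, -0.046, -0.015, 0.004, -0.099, -0.045, -0.019, 0.004, -0.098, -0.043, -0.023, 0.004, -0.099, -0.04, -0.027, 0.004, -0.098, -0.037, -0.031, 0.004, -0.099, -0.034, -0.035, 0.004, -0.098, -0.03, -0.038, 0.005, -0.099]
```

>>> move_arm(targets=[-0.048,0.009,-0.003,-0.098,-0.048,0.004,-0.003,-0.098,-0.049,0,-0.003,-0.098,-0.048,-0.005,-0.003,-0.098,-0.048,-0.01,-0.003,-0.098,-0.046,-0.015,-0.003,-0.099,-0.045,-0.019,-0.003,-0.098,-0.043,-0.023,-0.002,-0.099,-0.04,-0.027,0,-0.098,-0.037,-0.031,0,-0.099,-0.034,-0.035,0,-0.098,-0.03,-0.038,0,-0.099])

```text
t: 22.85
tool_pos: [0.5602, -0.2029, 0.251]
tool_rot: [-0.73, -2.974, 0.049]
force: [0.5, -0.5, -0.7]
opening: 0.0341
```

>>> move_arm(targets=[0,0,0,0])

```text
t: 22.98
tool_pos: [0.5588, -0.2055, 0.2484]
tool_rot: [-0.734, -2.968, 0.047]
force: [-0.3, 0.3, -0.8]
opening: 0.034
```

```bash
 python3 look.py w18; python3 plan.py .56 -.19 .08 149.8
```

```text
t 22.98 tcp [ 0.5588 -0.2055  0.2484] phi 2.6546 open 0.034
teal 497 [195. 106.] rect 459.2 -233.8 [44.2 12. ] 17.5
teal 548 [140. 167.] rect 487.5 -320.1 [16.  43.2] 67.4
teal 402 [276. 174.] rect 562.9 -190.9 [10.8 44.1] 59.9
white 2380 [198. 106.] rect 459.3 -234.4 [70.4 48.1] 17.9
white 1940 [144. 164.] rect 486.9 -322.0 [48.4 70.2] 67.5
white 2198 [276. 171.] rect 562.9 -190.9 [48.3 70.4] 59.8
white 2363 [480. 269.] rect 773.5 -31.3 [62.1 59.4] 43.9
white 1137 [ 27. 309.] rect 587.9 -567.5 [74.1 67.3] 20.1
white 2873 [270. 333.] rect 751.0 -288.4 [83.4 80. ] 46.8
blue 1069 [380. 262.] rect 710.1 -130.5 [42. 44.] 66.4
blue 792 [266. 297.] rect 715.7 -282.9 [57.2 89. ] 46.5
t 23.02 at [ 0.5588 -0.2037  0.2482] phi 152.15 f [ 0.4 -0.2 -1. ] open 0.0343
4 [0.001, 0.003, 0.042, 0.01, 0.001, 0.003, 0.042, 0.01, 0.002, 0.003, 0.042, 0.011, 0.002, 0.004, 0.042, 0.01]
```

View pics/w18.png

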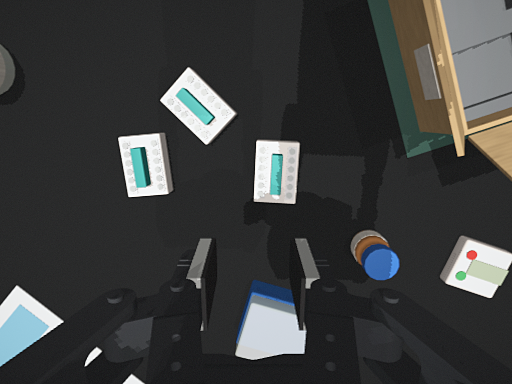

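```bash
 python3 plan.py .5629 -.1909 .08 149.8
```

```text
t 23.02 at [ 0.5588 -0.2037  0.2482] phi 152.15 f [ 0.4 -0.2 -1. ] open 0.0343
4 [0.001, 0.003, 0.042, 0.01, 0.0, 0.003, 0.042, 0.01, 0.001, 0.004, 0.042, 0.011, 0.001, 0.003, 0.042, 0.01]
```

>>> move_arm(targets=[0.001,0.003,0.042,0.01,0,0.003,0.042,0.01,0.001,0.004,0.042,0.011,0.001,0.003,0.03,0.01,0,0,0,0])

```text
t: 23.65
tool_pos: [0.545, -0.1833, 0.0834]
tool_rot: [-0.789, -2.945, 0.042]
force: [-0.6, -0.1, 1.1]
opening: 0.034
```

```bash
 python3 look.py w19|grep -E "tcp|teal"; python3 plan.py .5629 -.1909 .027 149.8
```

```text
t 23.65 tcp [ 0.545  -0.1833  0.0834] phi 2.6159 open 0.034
teal 1997 [112. 142.] rect 459.5 -232.8 [46.3 16.2] 18.2
teal 2181 [ 29. 247.] rect 488.0 -318.4 [23.2 46.1] 67.5
teal 1309 [260. 253.] rect 562.3 -190.8 [11.1 47.7] 60.1
t 23.7 at [ 0.5463 -0.1841  0.0851] phi 149.88 f [ 0.6  0.5 -0.3] open 0.0344
2 [-0.009, 0.001, 0.029, 0.001, -0.009, 0.001, 0.029, 0.0]
```

View pics/w19.png

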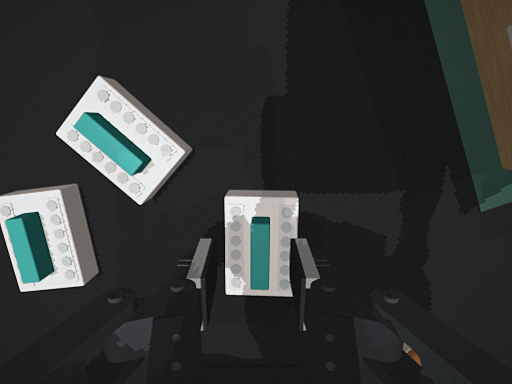

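>>> move_arm(targets=[-0.016,0,0.015,0,-0.004,0,0.015,0,0,0,0,0])

```text
t: 24.08
tool_pos: [0.5639, -0.1945, 0.0574]
tool_rot: [-0.789, -2.955, 0.046]
force: [0.8, 0.0, -0.4]
opening: 0.0343
```

```bash
 python3 plan.py .5625 -.1909 .026 149.8
```

```text
t 24.07 at [ 0.5639 -0.1945  0.0574] phi 149.98 f [ 0.8  0.  -0.4] open 0.0343
1 [0.003, 0.002, 0.031, 0.003]
```

>>> move_arm(targets=[0.003,0.002,0.018,0.003,0,0,0.01,0,0,0,0,0])

```text
t: 24.45
tool_pos: [0.5598, -0.1911, 0.0292]
tool_rot: [-0.794, -2.955, 0.047]
force: [0.2, -0.6, 0.2]
opening: 0.0339
```

```bash
 python3 look.py w20 .0|grep -E "tcp|teal";python3 plan.py .5625 -.1909 .026 149.8
```

```text
t 24.45 tcp [ 0.5598 -0.1911  0.0292] phi 2.6145 open 0.0339
teal 4235 [ 49. 112.] rect 460.1 -232.3 [48.8 17.3] 18.2
teal 2517 [255. 263.] rect 561.8 -190.9 [11.6 48.4] 59.8
t 24.5 at [ 0.56   -0.1912  0.0296] phi 149.81 f [-0.2  0.2 -0.3] open 0.034
1 [-0.002, 0.001, 0.004, 0.0]
```

View pics/w20.png

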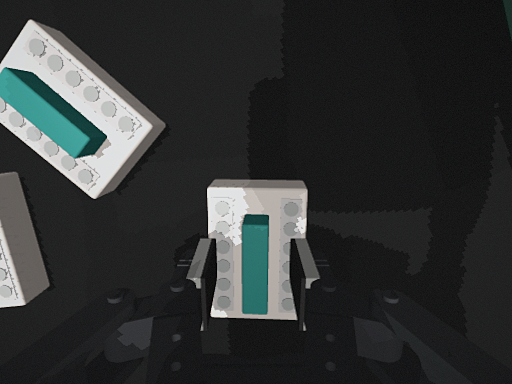

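>>> move_arm(targets=[-0.002,0.001,0.004,0])

```text
t: 24.62
tool_pos: [0.5624, -0.1917, 0.0259]
tool_rot: [-0.795, -2.957, 0.048]
force: [0.1, -0.1, -0.5]
opening: 0.0342
```

>>> move_arm(targets=[0,0,0,0,0,0,0,0,0,0,0,0], hand=1.0)

```text
t: 25.0
tool_pos: [0.563, -0.1917, 0.0266]
tool_rot: [-0.795, -2.957, 0.047]
force: [-0.1, -0.6, -1.0]
opening: 0.0101
```

```bash
 python3 look.py w21 .0|grep -E "tcp|teal"; python3 plan.py .566 -.19 .20 140 .5637 .03 .22 81.9
```

```text
t 25.0 tcp [ 0.563  -0.1917  0.0266] phi 2.6145 open 0.0101
teal 4174 [ 45. 107.] rect 461.2 -231.9 [47.  17.3] 18.2
teal 2527 [253. 260.] rect 562.6 -191.0 [11.8 48.1] 60.3
t 25.05 at [ 0.563  -0.1918  0.0265] phi 149.8 f [-0.4 -0.6  1.7] open 0.0105
4 [-0.0, 0.001, -0.043, 0.043, -0.001, 0.001, -0.043, 0.043, -0.0, 0.001, -0.044, 0.043, -0.001, 0.0, -0.043, 0.042]
7 [0.021, 0.024, -0.003, 0.145, 0.024, 0.021, -0.003, 0.145, 0.026, 0.017, -0.003, 0.145, 0.029, 0.013, -0.003, 0.145, 0.03, 0.009, -0.003, 0.145, 0.031, 0.004, -0.003, 0.145, 0.031, -0.0, -0.002, 0.144]
```

>>> move_arm(targets=[0,0,-0.045,0.043,0,0,-0.045,0.043,0,0,-0.045,0.043,0,0,-0.045,0.043,0.021,0.024,-0.006,0.145,0.024,0.021,-0.006,0.145,0.026,0.017,-0.006,0.145,0.029,0.013,-0.006,0.145,0.03,0.009,-0.006,0.145,0.031,0.004,-0.006,0.145,0.027,0,-0.004,0.144,0,0,0,0])

```text
t: 26.55
tool_pos: [0.5823, 0.0319, 0.2467]
tool_rot: [-2.375, -1.978, 0.113]
force: [-0.3, 0.2, -1.8]
opening: 0.0101
```

```bash
 python3 look.py w22 .04|grep -E "tcp|blue|teal"; python3 plan.py .5634 .0262 .14 81.9
```

```text
t 26.55 tcp [0.5823 0.0319 0.2467] phi 1.3902 open 0.0101
teal 2559 [253. 260.] rect 548.4 -68.8 [120.6  28. ] 79.6
blue 4215 [195.  99.] rect 538.2 103.1 [ 45.3 118.7] 81.7
blue 1015 [395. 289.] rect 692.7 -122.0 [35.6 43.9] 16.0
blue 920 [446. 323.] rect 751.7 -184.1 [26.6 88.5] 46.7
t 26.6 at [0.5822 0.0308 0.2464] phi 79.65 f [-0.2  0.1 -0.7] open 0.0103
3 [-0.003, -0.006, 0.035, -0.013, -0.002, -0.006, 0.036, -0.013, -0.003, -0.006, 0.035, -0.013]
```

View pics/w22.png

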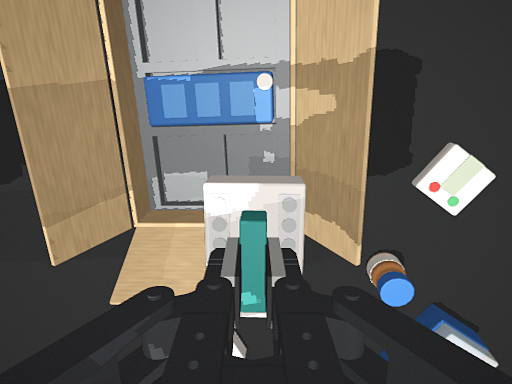

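```bash
sed -i 's/^print("t",round/print("zax",m[:2,2].round(3),"t",round/' plan.py; python3 plan.py .5634 .0262 .15 81.9
```

```text
zax [-0.087 -0.01 ] t 26.6 at [0.5822 0.0308 0.2464] phi 79.65 f [-0.2  0.1 -0.7] open 0.0103
2 [-0.004, -0.009, 0.048, -0.02, -0.004, -0.009, 0.048, -0.019]
```

>>> move_arm(targets=[-0.003,-0.006,0.025,-0.013,-0.003,-0.006,0.025,-0.013,-0.003,-0.004,0.025,-0.013,0,0,0,0])

```text
t: 27.1
tool_pos: [0.5576, 0.0191, 0.1704]
tool_rot: [-2.331, -2.029, 0.115]
force: [-1.0, -0.0, -0.4]
opening: 0.0101
```

```bash
python3 plan.py .5634 .0262 .12 81.9
```

```text
zax [-0.088 -0.012] t 27.1 at [0.5576 0.0191 0.1704] phi 82.12 f [-1.  -0.  -0.4] open 0.0101
1 [0.008, 0.005, 0.05, 0.004]
```

```bash
python3 - <<'E'
from h import *
L="""1.02 .5323 -.3752 .2274 -3.054 -0.716 0.003
1.7 .5152 -.4621 .0565 -3.139 .023 .007
2.2 .5246 -.4593 .0316 3.134 0.014 0.007
3.12 .5224 -.4582 .0151 3.132 0.015 0.01
3.75 .518 -.4528 .2374 -3.138 -.015 .006
5.25 .5217 .1083 .2386 3.131 -.221 .002
6.05 .5346 .0958 .1034 3.127 -.238 .013
6.6 .5293 .104 .0785 3.128 -.222 .027
7.15 .5304 .1042 .0552 3.129 -.223 .036
7.95 .5266 .1046 .2084 3.128 -.223 .035
9.38 .5716 .1705 .1646 -2.316 -2.113 .035
10.18 .5839 .1708 .0764 -2.37 -2.053 .037
11.48 .5888 .1727 .2517 -2.373 -2.055 .03
12.9 .4265 .3902 .0997 -2.355 -2.058 .082
13.32 .4485 .4009 .0529 -2.36 -2.059 .056
14.45 .4506 .4024 .247 -2.361 -2.061 .039
15.62 .5615 .0186 .2051 -2.346 -2.053 .076
16.48 .5698 .0279 .0841 -2.362 -2.044 .064
18.02 .5691 .0301 .2503 -2.366 -2.047 .058
19.52 .5076 .3877 .1093 -2.352 -2.053 .091
20.58 .5268 .3909 .0462 -2.359 -2.057 .049
21.2 .5341 .3938 .2565 -2.36 -2.058 .041
22.85 .5602 -.2029 .251 -.73 -2.974 .049
22.98 .5588 -.2055 .2484 -.734 -2.968 .047
23.65 .545 -.1833 .0834 -.789 -2.945 .042
25.0 .563 -.1917 .0266 -.795 -2.957 .047
26.55 .5823 .0319 .2467 -2.375 -1.978 .113
27.1 .5576 .0191 .1704 -2.331 -2.029 .115"""
for l in L.split("\n"):
    a=np.array(l.split(),float);z=R.from_rotvec(a[4:]).as_matrix()[:,2]
    th=np.arctan2(a[2],a[1]);print(a[:4],"rad %.3f tan %.3f"%(z[0]*np.cos(th)+z[1]*np.sin(th),-z[0]*np.sin(th)+z[1]*np.cos(th)))
E
```

```text
[ 1.02    0.5323 -0.3752  0.2274] rad -0.005 tan 0.002
[ 1.7     0.5152 -0.4621  0.0565] rad -0.005 tan -0.001
[ 2.2     0.5246 -0.4593  0.0316] rad 0.008 tan -0.003
[ 3.12    0.5224 -0.4582  0.0151] rad 0.011 tan -0.003
[ 3.75    0.518  -0.4528  0.2374] rad -0.005 tan 0.000
[5.25   0.5217 0.1083 0.2386] rad 0.000 tan -0.003
[6.05   0.5346 0.0958 0.1034] rad 0.007 tan -0.007
[6.6    0.5293 0.104  0.0785] rad 0.015 tan -0.010
[7.15   0.5304 0.1042 0.0552] rad 0.021 tan -0.010
[7.95   0.5266 0.1046 0.2084] rad 0.020 tan -0.011
[9.38   0.5716 0.1705 0.1646] rad -0.023 tan -0.004
[10.18    0.5839  0.1708  0.0764] rad -0.024 tan -0.005
[11.48    0.5888  0.1727  0.2517] rad -0.018 tan -0.006
[12.9     0.4265  0.3902  0.0997] rad -0.052 tan 0.014
[13.32    0.4485  0.4009  0.0529] rad -0.036 tan 0.010
[14.45    0.4506  0.4024  0.247 ] rad -0.025 tan 0.008
[15.62    0.5615  0.0186  0.2051] rad -0.052 tan -0.013
[16.48    0.5698  0.0279  0.0841] rad -0.043 tan -0.012
[18.02    0.5691  0.0301  0.2503] rad -0.037 tan -0.013
[19.52    0.5076  0.3877  0.1093] rad -0.059 tan 0.014
[20.58    0.5268  0.3909  0.0462] rad -0.032 tan 0.009
[21.2     0.5341  0.3938  0.2565] rad -0.027 tan 0.008
[22.85    0.5602 -0.2029  0.251 ] rad -0.075 tan -0.040
[22.98    0.5588 -0.2055  0.2484] rad -0.080 tan -0.040
[23.65    0.545  -0.1833  0.0834] rad -0.090 tan -0.033
[25.      0.563  -0.1917  0.0266] rad -0.077 tan -0.036
[26.55    0.5823  0.0319  0.2467] rad -0.088 tan -0.005
[2.710e+01 5.576e-01 1.910e-02 1.704e-01] rad -0.089 tan -0.009
```

>>> move_arm(targets=[0,0,-0.04,0,0,0,-0.04,0,0,0,0,0])

```text
t: 27.48
tool_pos: [0.566, 0.0175, 0.2546]
tool_rot: [-2.334, -2.03, 0.113]
force: [-0.4, 0.0, -0.9]
opening: 0.0107
```

```bash
python3 plan.py .5634 .0262 .12 81.9|head -1
```

```text
zax [-0.086 -0.013] t 27.48 at [0.566  0.0175 0.2546] phi 82.08 f [-0.4  0.  -0.9] open 0.0107
```

>>> move_arm(targets=[0,0.05,0,0])

```text
t: 27.6
tool_pos: [0.6136, 0.0108, 0.2498]
tool_rot: [-2.332, -2.029, 0.116]
force: [1.6, -0.7, -1.0]
opening: 0.0103
```

```bash
python3 plan.py .5634 .0262 .12 81.9|head -1
```

```text
zax [-0.088 -0.013] t 27.6 at [0.6136 0.0108 0.2498] phi 82.13 f [ 1.6 -0.7 -1. ] open 0.0103
```

>>> move_arm(targets=[0,0,0,0])

```text
t: 27.72
tool_pos: [0.6147, 0.0097, 0.2471]
tool_rot: [-2.331, -2.027, 0.119]
force: [-1.0, 0.6, -0.4]
opening: 0.0102
```

```bash
python3 plan.py .5634 .0262 .12 81.9|head -1
```

```text
zax [-0.091 -0.012] t 27.73 at [0.6147 0.0097 0.2471] phi 82.09 f [-1.   0.6 -0.4] open 0.0102
```

>>> move_arm(targets=[0,0,0,0,0,0,0,0])

```text
t: 27.98
tool_pos: [0.6138, 0.0095, 0.2465]
tool_rot: [-2.33, -2.026, 0.121]
force: [0.2, 0.3, 0.2]
opening: 0.01
```

```bash
python3 plan.py .5634 .0262 .12 81.9|head -1
```

```text
zax [-0.093 -0.012] t 27.98 at [0.6138 0.0095 0.2465] phi 82.1 f [0.2 0.3 0.2] open 0.01
```

>>> move_arm(targets=[0,-0.05,0,0])

```text
t: 28.1
tool_pos: [0.5644, 0.016, 0.2493]
tool_rot: [-2.329, -2.025, 0.123]
force: [-0.4, 0.6, -0.1]
opening: 0.0099
```

```bash
python3 plan.py .5634 .0262 .12 81.9|head -1
```

```text
zax [-0.095 -0.012] t 28.1 at [0.5644 0.016  0.2493] phi 82.07 f [-0.4  0.6 -0.1] open 0.0099
```

>>> move_arm(targets=[0,0,0,0,0,0,0,0])

```text
t: 28.35
tool_pos: [0.5612, 0.0169, 0.2495]
tool_rot: [-2.327, -2.025, 0.124]
force: [0.4, 0.4, -0.2]
opening: 0.0101
```

```bash
python3 plan.py .5634 .0262 .12 81.9|head -1
```

```text
zax [-0.096 -0.012] t 28.35 at [0.5612 0.0169 0.2495] phi 82.12 f [ 0.4  0.4 -0.2] open 0.0101
```

```bash
python3 plan.py .5634 .0262 .12 81.9
```

```text
zax [-0.096 -0.012] t 28.35 at [0.5612 0.0169 0.2495] phi 82.12 f [ 0.4  0.4 -0.2] open 0.0101
3 [0.003, 0.0, 0.043, 0.001, 0.003, 0.0, 0.043, 0.001, 0.003, 0.001, 0.043, 0.002]
```

>>> move_arm(targets=[0.004,0.002,0.043,0,0.004,0.003,0.043,0,0.003,0.004,0.03,0,0,0,0,0])

```text
t: 28.85
tool_pos: [0.5663, 0.0242, 0.1346]
tool_rot: [-2.335, -2.031, 0.113]
force: [-0.7, 0.4, -0.5]
opening: 0.0101
```

```bash
python3 plan.py .5634 .0262 .12 81.9
```

```text
zax [-0.084 -0.014] t 28.85 at [0.5663 0.0242 0.1346] phi 82.09 f [-0.7  0.4 -0.5] open 0.0101
1 [0.002, -0.003, 0.015, 0.003]
```

>>> move_arm(targets=[0,0,0,0,0,0,0,0,0,0,0,0,0,0,0,0])

```text
t: 29.35
tool_pos: [0.5706, 0.0233, 0.1405]
tool_rot: [-2.341, -2.036, 0.103]
force: [0.0, -0.7, -0.8]
opening: 0.0101
```

```bash
python3 plan.py .5634 .0262 .12 81.9
```

```text
zax [-0.074 -0.015] t 29.35 at [0.5706 0.0233 0.1405] phi 82.07 f [ 0.  -0.7 -0.8] open 0.0101
1 [0.002, -0.008, 0.021, 0.003]
```

>>> move_arm(targets=[0,-0.002,0.003,0,0,-0.002,0.003,0,0,-0.001,0.003,0,0,-0.001,0.003,0,0,-0.001,0.003,0,0,-0.001,0.003,0,0,-0.001,0.003,0,0,-0.001,0.003,0,0,-0.001,0.003,0,0,-0.001,0.003,0,0,-0.001,0.003,0,0,0,0,0])

```text
t: 30.85
tool_pos: [0.5538, 0.0248, 0.1061]
tool_rot: [-2.341, -2.036, 0.104]
force: [-0.1, 0.5, -0.9]
opening: 0.01
```

```bash
python3 plan.py .5634 .0262 .12 81.9;python3 look.py w23 .04|grep tcp
```

```text
zax [-0.075 -0.015] t 30.85 at [0.5538 0.0248 0.1061] phi 82.07 f [-0.1  0.5 -0.9] open 0.01
1 [0.003, 0.009, -0.014, 0.003]
t 30.85 tcp [0.5538 0.0248 0.1061] phi 1.4324 open 0.01
```

View pics/w23.png

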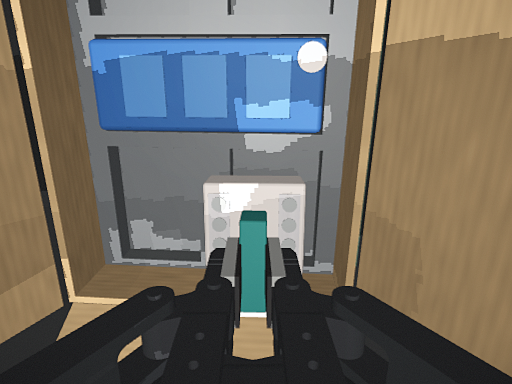

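>>> move_arm(targets=[0,0,0,0,0,0,0,0,0,0,0,0,0,0,0,0,0,0,0,0,0,0,0,0])

```text
t: 31.65
tool_pos: [0.5544, 0.0246, 0.1068]
tool_rot: [-2.342, -2.036, 0.102]
force: [-0.8, 0.3, -0.7]
opening: 0.0102
```

```bash
python3 plan.py .5634 .0262 .09 81.9
```

```text
zax [-0.074 -0.016] t 31.65 at [0.5544 0.0246 0.1068] phi 82.07 f [-0.8  0.3 -0.7] open 0.0102
1 [0.003, 0.009, 0.017, 0.003]
```

>>> move_arm(targets=[0,0,-0.045,0,0,0,-0.045,0,0,0,-0.045,0,0,0,0,0,0,0,0.045,0,0,0,0.045,0,0,0,0.045,0,0,0,0,0,0,0,0,0])

```text
t: 32.78
tool_pos: [0.5529, 0.0249, 0.1056]
tool_rot: [-2.34, -2.035, 0.105]
force: [0.4, 0.6, -0.9]
opening: 0.0106
```

```bash
python3 plan.py .5634 .0262 .09 81.9
```

```text
zax [-0.076 -0.015] t 32.77 at [0.5529 0.0249 0.1056] phi 82.07 f [ 0.4  0.6 -0.9] open 0.0106
1 [0.003, 0.01, 0.016, 0.003]
```

>>> move_arm(targets=[0.001,0.007,0,0,0,0.004,0,0,0,0,0,0,0,0,0,0])

```text
t: 33.28
tool_pos: [0.5685, 0.0238, 0.1099]
tool_rot: [-2.346, -2.04, 0.096]
force: [-0.2, 0.1, -0.5]
opening: 0.0103
```

```bash
python3 plan.py .5634 .0262 .09 81.9
```

```text
zax [-0.067 -0.016] t 33.27 at [0.5685 0.0238 0.1099] phi 82.06 f [-0.2  0.1 -0.5] open 0.0103
1 [0.002, -0.005, 0.02, 0.003]
```

>>> move_arm(targets=[0.001,-0.012,0,0,0,0,0,0,0,0.007,0,0,0,0.004,0,0,0,0,0,0,0,0,0,0,0,-0.012,0,0,0,0,0,0,0,0.007,0,0,0,0.004,0,0,0,0,0,0])

```text
t: 34.65
tool_pos: [0.5663, 0.0252, 0.1101]
tool_rot: [-2.346, -2.04, 0.096]
force: [-0.4, -0.3, -1.6]
opening: 0.0106
```

```bash
python3 plan.py .5634 .0262 .09 81.9
```

```text
zax [-0.067 -0.016] t 34.65 at [0.5663 0.0252 0.1101] phi 82.06 f [-0.4 -0.3 -1.6] open 0.0106
1 [0.001, -0.003, 0.02, 0.003]
```

>>> move_arm(targets=[0.002,-0.004,0.018,0.003,0,0,0,0])

```text
t: 34.9
tool_pos: [0.5606, 0.0277, 0.0904]
tool_rot: [-2.348, -2.035, 0.097]
force: [-0.2, 0.3, 0.1]
opening: 0.0101
```

```bash
python3 plan.py .5634 .0272 .068 81.9;python3 look.py w24 .04|grep tcp
```

```text
zax [-0.069 -0.016] t 34.9 at [0.5606 0.0277 0.0904] phi 81.88 f [-0.2  0.3  0.1] open 0.0101
1 [-0.0, 0.003, 0.022, -0.0]
t 34.9 tcp [0.5606 0.0277 0.0904] phi 1.4291 open 0.0101
```

View pics/w24.png

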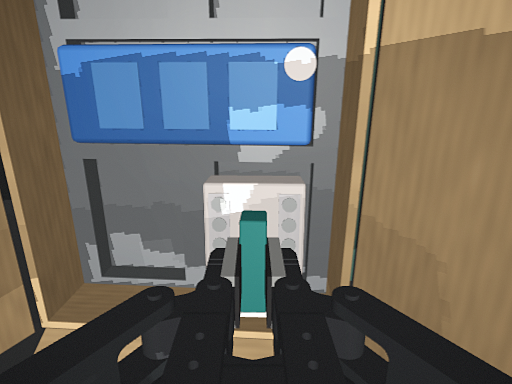

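```bash
cat > chk.py <<'E'
# chk.py X Y uL vL uR vR : where the held cartridge's front top edge is, in carton coords
import sys
from h import *
v=np.load("pics/last.npy");o={"tool_pos":v[:3],"tool_rot":v[3:]}
C=np.array([.537,.1035]);c,s=np.cos(-.141),np.sin(-.141);M=np.array([[c,-s],[s,c]])
a=list(map(float,sys.argv[1:]))
for uv in(a[:2],a[2:4]):
    P=ray("wrist",uv,v[2]-.0045,o)[0];print("edge carton mm",((P[:2]-C)@M*1000).round(1))
print("tcp carton",((v[:2]-C)@M*1000).round(1))
for X in(-64,-10,10,64):
  for Y in(-111,-35,35,111):
    w=M@[X/1e3,Y/1e3]+C;print(X,Y,proj("wrist",[w[0],w[1],.054],o).round(0),end=" ")
E
python3 chk.py 205 183 304 183
```

```text
edge carton mm [ 11.6 -37.9]
edge carton mm [ 56.5 -37.1]
tcp carton [ 34.  -71.7]
-64 -111 [[102. 278.]] -64 -35 [[ 82. 159.]] -64 35 [[59. 20.]] -64 111 [[  26. -180.]] -10 -111 [[186. 281.]] -10 -35 [[177. 161.]] -10 35 [[167.  18.]] -10 111 [[ 151. -187.]] 10 -111 [[218. 282.]] 10 -35 [[214. 161.]] 10 35 [[208.  18.]] 10 111 [[ 200. -190.]] 64 -111 [[307. 285.]] 64 -35 [[314. 162.]] 64 35 [[322.  16.]] 64 111 [[ 334. -197.]]
```

>>> move_arm(targets=[0,0.003,0.012,0,0,0,0,0])

```text
t: 35.2
tool_pos: [0.5641, 0.0268, 0.0787]
tool_rot: [-2.35, -2.037, 0.094]
force: [-0.5, -0.6, -1.4]
opening: 0.01
```

```bash
python3 plan.py .5634 .0272 .068 81.9;python3 look.py w25 .04|grep tcp; python3 chk.py 205 183 304 183|tail -2|cut -c1-60
```

```text
zax [-0.066 -0.017] t 35.2 at [0.5641 0.0268 0.0787] phi 81.88 f [-0.5 -0.6 -1.4] open 0.01
1 [0.0, -0.001, 0.011, -0.0]
t 35.2 tcp [0.5641 0.0268 0.0787] phi 1.429 open 0.01
tcp carton [ 37.6 -72.2]
-64 -111 [[ 86. 288.]] -64 -35 [[ 63. 163.]] -64 35 [[35. 15
```

View pics/w25.png

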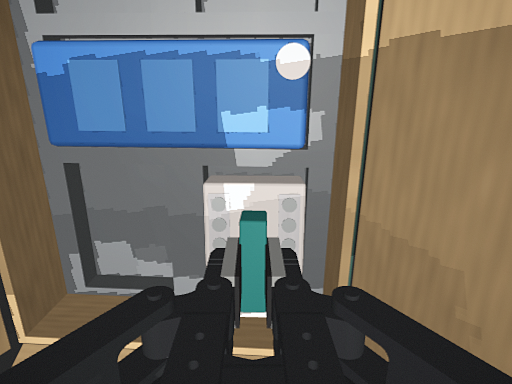

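>>> move_arm(targets=[0,-0.001,0.012,0,0,0,0,0])

```text
t: 35.5
tool_pos: [0.5646, 0.0261, 0.069]
tool_rot: [-2.353, -2.039, 0.09]
force: [-2.3, 1.3, 0.9]
opening: 0.0104
```

```bash
python3 plan.py .5634 .0272 .066 81.9;python3 look.py w26 .04|grep tcp
```

```text
zax [-0.061 -0.018] t 35.5 at [0.5646 0.0261 0.069 ] phi 81.88 f [-2.3  1.3  0.9] open 0.0104
1 [0.001, -0.001, 0.003, -0.0]
t 35.5 tcp [0.5646 0.0261 0.069 ] phi 1.429 open 0.0104
```

View pics/w26.png

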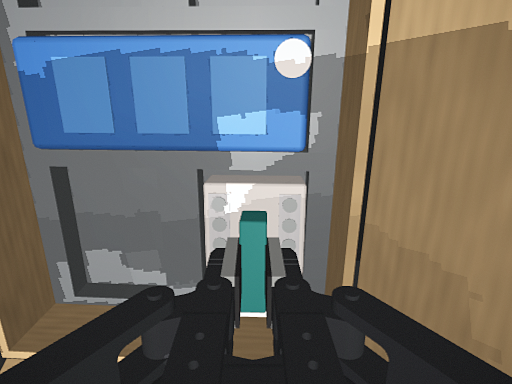

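>>> move_arm(targets=[0,-0.001,0.001,0,0,0,0,0], hand=0.6)

```text
t: 35.8
tool_pos: [0.5632, 0.0263, 0.0673]
tool_rot: [-2.353, -2.04, 0.09]
force: [-0.5, 0.3, 0.4]
opening: 0.0342
```

```bash
python3 plan.py .5634 .0272 .066 81.9;python3 look.py w27 .04
```

```text
zax [-0.061 -0.018] t 35.8 at [0.5632 0.0263 0.0673] phi 81.89 f [-0.5  0.3  0.4] open 0.0342
1 [0.001, 0.0, 0.001, -0.0]
t 35.8 tcp [0.5632 0.0263 0.0673] phi 1.4292 open 0.0342
teal 2555 [255. 263.] rect 564.2 25.4 [50.4 11.6] 81.2
white 9224 [217.  17.] rect 549.4 127.1 [ 20.1 131. ] 81.1
white 1205 [296.  57.] rect 592.3 109.9 [15.  14.8] 56.7
white 924 [253. 161.] rect 572.3 68.7 [10.1 28.3] 82.5
white 8142 [255. 240.] rect 563.8 23.7 [69.9 47.2] 81.7
white 447 [146. 278.] rect 505.5 16.3 [ 9.1 21.2] 77.6
blue 28144 [151.  92.] rect 537.9 103.2 [ 44.9 117.9] 81.8
```

View pics/w27.png

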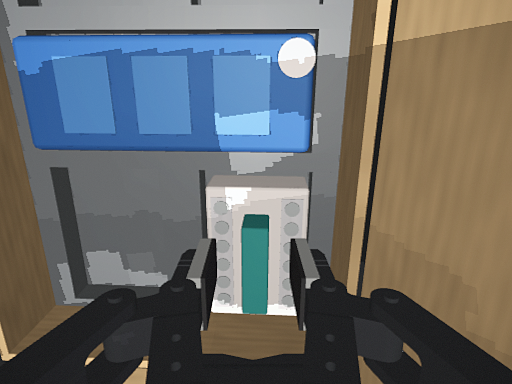

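Cartridge seated: the top face measures 70x47 at the seated height, near (0.564, 0.025). I'll go for B next.

>>> move_arm(targets=[0,0,-0.045,0,0,0,-0.045,0,0,0,-0.045,0,0,0,0,0])

```text
t: 36.35
tool_pos: [0.5709, 0.0288, 0.2044]
tool_rot: [-2.352, -2.038, 0.093]
force: [0.1, 0.3, -0.2]
opening: 0.0342
```

```bash
python3 plan.py .4595 -.233 .18 18.2
```

```text
zax [-0.064 -0.018] t 36.35 at [0.5709 0.0288 0.2044] phi 81.88 f [ 0.1  0.3 -0.2] open 0.0342
7 [-0.039, -0.01, 0.003, 0.159, -0.04, -0.004, 0.004, 0.159, -0.041, 0.002, 0.003, 0.159, -0.04, 0.009, 0.004, 0.159, -0.038, 0.015, 0.003, 0.158, -0.035, 0.02, 0.004, 0.159, -0.031, 0.026, 0.003, 0.158]
```

>>> move_arm(targets=[-0.039,-0.01,-0.003,0.159,-0.04,-0.004,-0.003,0.159,-0.041,0.002,0,0.159,-0.04,0.009,0,0.159,-0.038,0.015,0,0.158,-0.035,0.02,0,0.159,-0.03,0.024,0,0.158,0,0,0,0])

```text
t: 37.35
tool_pos: [0.4488, -0.2337, 0.2122]
tool_rot: [3.107, 0.442, -0.12]
force: [0.4, -0.1, 0.3]
opening: 0.0344
```

```bash
python3 look.py w28|grep -E "tcp|teal|white"; python3 plan.py .4595 -.233 .07 18.2
```

```text
t 37.35 tcp [ 0.4488 -0.2337  0.2122] phi 0.2831 open 0.0344
teal 240 [352. 139.] rect 490.2 -316.3 [ 5.7 42. ] 67.0
white 267 [15.  4.] rect 515.6 3.0 [ 8.4 25.5] 16.1
white 3159 [351. 137.] rect 488.3 -320.3 [54.  70.6] 67.6
white 3092 [259. 139.] rect 460.4 -234.5 [72.6 48.9] 18.2
white 585 [198. 262.] rect 306.6 -206.3 [69.5 18.5] 3.0
white 591 [307. 262.] rect 342.6 -327.7 [69.2 18.4] 29.3
white 485 [372. 287.] rect 332.9 -412.0 [25.3 53.9] 33.8
white 443 [128. 348.] rect 158.3 -152.2 [53.2 49. ] 8.9
white 593 [ 11. 347.] rect 112.3 2.4 [33.4 68.8] 53.6
white 250 [507. 354.] rect 287.1 -614.2 [59.  12.3] 31.7
white 178 [411. 353.] rect 251.9 -500.2 [47.5  9.4] 59.4
zax [-0.076 -0.01 ] t 37.4 at [ 0.4491 -0.2324  0.2119] phi 16.37 f [-0.2 -0.2 -0.9] open 0.0342
3 [0.003, 0.001, 0.047, -0.011, 0.003, 0.001, 0.047, -0.01, 0.004, 0.002, 0.048, -0.011]
```

>>> move_arm(targets=[0.004,0.001,0.045,-0.011,0.004,0.001,0.045,-0.01,0.005,0.001,0.035,-0.011,0,0,0,0])

```text
t: 37.9
tool_pos: [0.4541, -0.228, 0.0813]
tool_rot: [-3.093, -0.512, 0.12]
force: [-0.1, -0.2, 0.3]
opening: 0.0339
```

```bash
python3 look.py w29|grep -E "tcp|teal|white"|head -6; python3 plan.py .46 -.2335 .026 18.2
```

```text
t 37.9 tcp [ 0.4541 -0.228   0.0813] phi 0.3286 open 0.0339
teal 1435 [269. 206.] rect 460.9 -234.7 [48.  11.4] 18.1
teal 2369 [422. 209.] rect 488.8 -319.9 [21.  43.4] 67.5
white 5949 [413. 194.] rect 489.2 -318.7 [57.4 69.9] 67.5
white 6645 [268. 190.] rect 461.4 -234.6 [73.7 48. ] 18.2
zax [-0.073 -0.01 ] t 37.95 at [ 0.4553 -0.2291  0.0832] phi 18.8 f [ 1.  -1.2 -0.2] open 0.0344
2 [0.001, 0.003, 0.029, 0.005, 0.002, 0.003, 0.028, 0.006]
```

View pics/w29.png

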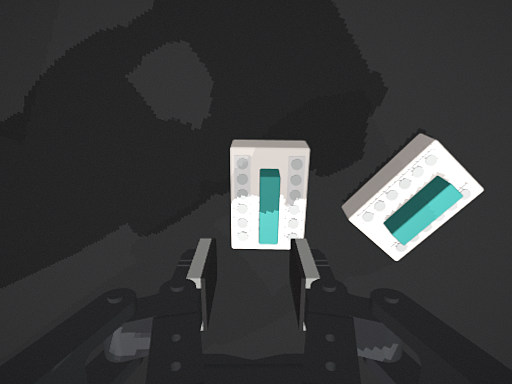

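>>> move_arm(targets=[0.004,0.006,0.02,0.006,0.003,0.003,0.015,0.005,0,0,0,0])

```text
t: 38.33
tool_pos: [0.4662, -0.237, 0.0517]
tool_rot: [3.095, 0.498, -0.107]
force: [-0.4, -0.0, -0.6]
opening: 0.0341
```

```bash
python3 look.py w30|grep -E "tcp|teal|white"|head -6; python3 plan.py .461 -.2345 .026 18.2
```

```text
t 38.33 tcp [ 0.4662 -0.237   0.0517] phi 0.3193 open 0.0341
teal 1824 [246. 242.] rect 461.3 -234.5 [49.6 11.3] 17.5
teal 3152 [420. 245.] rect 488.8 -319.3 [22.5 43.8] 67.5
white 7119 [249. 225.] rect 462.0 -234.4 [74.6 47.6] 18.6
white 6221 [410. 227.] rect 487.4 -322.7 [48.2 69.5] 67.5
zax [-0.066 -0.016] t 38.38 at [ 0.4666 -0.2373  0.0524] phi 18.29 f [0.5 0.3 0.3] open 0.0343
1 [-0.004, -0.004, 0.026, 0.002]
```

View pics/w30.png

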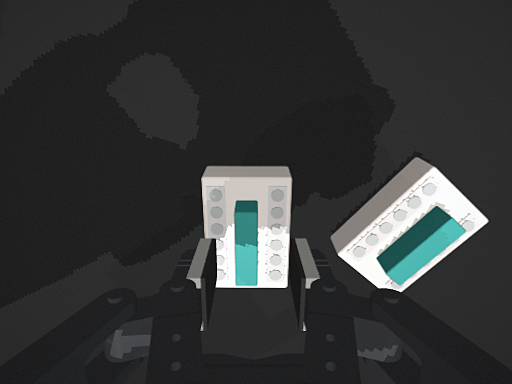

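>>> move_arm(targets=[-0.003,-0.005,0.015,0,0,0,0.009,0,0,0,0,0])

```text
t: 38.75
tool_pos: [0.4608, -0.234, 0.0286]
tool_rot: [3.093, 0.498, -0.103]
force: [0.1, 0.1, -0.0]
opening: 0.0341
```

```bash
python3 look.py w31|grep -E "tcp|teal|white"|head -6; python3 plan.py .461 -.2345 .026 18.2
```

```text
t 38.75 tcp [ 0.4608 -0.234   0.0286] phi 0.3194 open 0.0341
teal 2481 [255. 259.] rect 461.4 -234.5 [50.6 11.5] 18.2
teal 4432 [453. 261.] rect 489.0 -318.3 [24.6 43.8] 67.4
white 6718 [437. 234.] rect 487.6 -322.5 [48.6 69.4] 68.2
white 8144 [253. 236.] rect 460.0 -234.9 [69.7 47.3] 18.5
zax [-0.064 -0.018] t 38.8 at [ 0.4609 -0.2341  0.0289] phi 18.3 f [-0.1 -1.1  0.5] open 0.0339
1 [-0.0, 0.0, 0.003, 0.002]
```

View pics/w31.png

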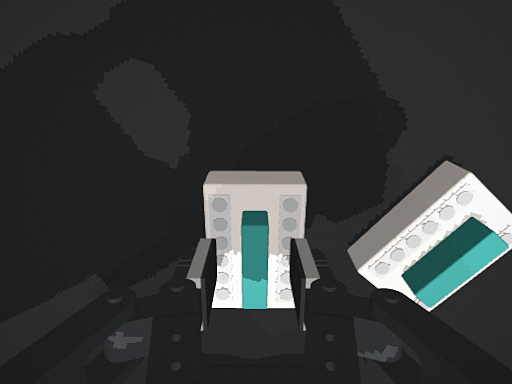

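>>> move_arm(targets=[0,0,0.003,0])

```text
t: 38.92
tool_pos: [0.4611, -0.2345, 0.0263]
tool_rot: [3.092, 0.498, -0.102]
force: [-0.2, 0.9, 0.7]
opening: 0.0343
```

>>> move_arm(targets=[0,0,0,0,0,0,0,0,0,0,0,0], hand=1.0)

```text
t: 39.3
tool_pos: [0.4614, -0.2347, 0.0265]
tool_rot: [3.091, 0.498, -0.101]
force: [0.3, -0.0, -1.0]
opening: 0.0098
```

>>> move_arm(targets=[0,0,-0.045,0,0,0,-0.045,0,0,0,-0.045,0,0,0,-0.045,0,0,0,0,0])

```text
t: 39.92
tool_pos: [0.472, -0.2305, 0.2103]
tool_rot: [3.094, 0.498, -0.104]
force: [-0.7, -0.2, -0.8]
opening: 0.01
```

```bash
python3 plan.py .5834 .1704 .23 81.9
```

```text
zax [-0.064 -0.017] t 39.92 at [ 0.472  -0.2305  0.2103] phi 18.29 f [-0.7 -0.2 -0.8] open 0.01
8 [0.029, -0.043, -0.002, -0.139, 0.035, -0.039, -0.003, -0.139, 0.04, -0.034, -0.002, -0.139, 0.044, -0.028, -0.003, -0.139, 0.047, -0.021, -0.002, -0.139, 0.05, -0.015, -0.003, -0.138, 0.051, -0.008, -0.002, -0.139, 0.052, 0.0, -0.003, -0.138]
```

```bash
python3 plan.py .4901 .0362 .24 81.9
```

```text
zax [-0.064 -0.017] t 39.92 at [ 0.472  -0.2305  0.2103] phi 18.29 f [-0.7 -0.2 -0.8] open 0.01
7 [0.014, -0.035, -0.004, -0.159, 0.02, -0.033, -0.004, -0.159, 0.025, -0.029, -0.004, -0.158, 0.029, -0.025, -0.004, -0.159, 0.033, -0.02, -0.005, -0.158, 0.035, -0.014, -0.004, -0.159, 0.037, -0.009, -0.005, -0.158]
```

>>> move_arm(targets=[0.014,-0.035,-0.008,-0.159,0.02,-0.033,-0.008,-0.159,0.025,-0.029,-0.008,-0.158,0.029,-0.025,-0.006,-0.159,0.033,-0.02,-0.005,-0.158,0.035,-0.014,-0.004,-0.159,0.035,-0.009,-0.004,-0.158,0,0,0,0])

```text
t: 40.92
tool_pos: [0.4838, 0.0442, 0.2387]
tool_rot: [-2.303, -2.068, 0.103]
force: [-0.0, -0.6, -0.6]
opening: 0.0103
```

```bash
python3 plan.py .4901 .0362 .13 81.9
```

```text
zax [-0.08  -0.011] t 40.92 at [0.4838 0.0442 0.2387] phi 83.9 f [-0.  -0.6 -0.6] open 0.0103
3 [-0.002, 0.002, 0.036, 0.012, -0.003, 0.003, 0.036, 0.011, -0.002, 0.002, 0.037, 0.012]
```

>>> move_arm(targets=[-0.002,0.004,0.036,0.012,-0.003,0.004,0.036,0.011,-0.002,0.004,0.036,0.012,0,0,0,0])

```text
t: 41.42
tool_pos: [0.4841, 0.032, 0.1241]
tool_rot: [-2.345, -2.018, 0.111]
force: [-1.7, -0.2, -0.9]
opening: 0.0099
```

```bash
python3 plan.py .4901 .0362 .09 81.9; python3 look.py w32|grep tcp
```

```text
zax [-0.084 -0.012] t 41.42 at [0.4841 0.032  0.1241] phi 81.47 f [-1.7 -0.2 -0.9] open 0.0099
1 [0.005, 0.005, 0.034, -0.007]
t 41.42 tcp [0.4841 0.032  0.1241] phi 1.422 open 0.0099
```

View pics/w32.png

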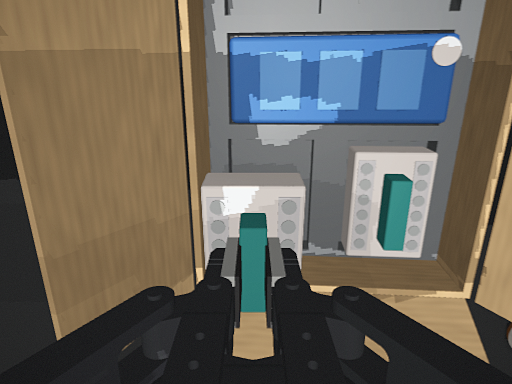

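>>> move_arm(targets=[0.004,0.006,0.015,-0.007,0.001,0.002,0.01,0,0,0,0,0])

```text
t: 41.85
tool_pos: [0.4954, 0.0348, 0.102]
tool_rot: [-2.344, -2.031, 0.101]
force: [0.1, 0.4, -0.4]
opening: 0.0099
```

```bash
python3 plan.py .4901 .0362 .09 81.9; python3 look.py w33|grep tcp; python3 chk.py 203 187 304 187
```

```text
zax [-0.074 -0.014] t 41.85 at [0.4954 0.0348 0.102 ] phi 81.86 f [ 0.1  0.4 -0.4] open 0.0099
1 [0.001, -0.005, 0.012, -0.001]
t 41.85 tcp [0.4954 0.0348 0.102 ] phi 1.4287 open 0.0099
edge carton mm [-55. -42.]
edge carton mm [ -9.  -41.1]
tcp carton [-31.5 -73.9]
-64 -111 [[209. 268.]] -64 -35 [[203. 153.]] -64 35 [[196.  18.]] -64 111 [[ 187. -174.]] -10 -111 [[292. 271.]] -10 -35 [[297. 154.]] -10 35 [[303.  16.]] -10 111 [[ 310. -181.]] 10 -111 [[324. 272.]] 10 -35 [[333. 154.]] 10 35 [[343.  15.]] 10 111 [[ 358. -184.]] 64 -111 [[412. 276.]] 64 -35 [[432. 155.]] 64 35 [[456.  14.]] 64 111 [[ 490. -191.]]
```

View pics/w33.png

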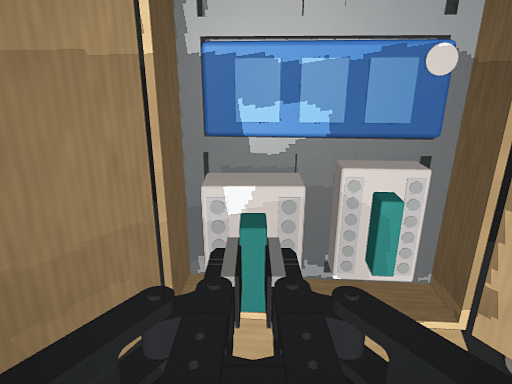

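>>> move_arm(targets=[0,-0.006,0.01,0,0,0,0,0])

```text
t: 42.15
tool_pos: [0.4888, 0.0356, 0.0929]
tool_rot: [-2.345, -2.032, 0.1]
force: [-0.5, 0.2, -0.5]
opening: 0.0102
```

```bash
python3 plan.py .4901 .0362 .09 81.9; python3 look.py w34|grep tcp; python3 chk.py 203 187 304 187
```

```text
zax [-0.073 -0.014] t 42.15 at [0.4888 0.0356 0.0929] phi 81.87 f [-0.5  0.2 -0.5] open 0.0102
1 [0.001, 0.001, 0.003, -0.0]
t 42.15 tcp [0.4888 0.0356 0.0929] phi 1.429 open 0.0102
edge carton mm [-61.6 -42.2]
edge carton mm [-15.7 -41.3]
tcp carton [-38.2 -74. ]
-64 -111 [[216. 276.]] -64 -35 [[211. 156.]] -64 35 [[205.  14.]] -64 111 [[ 197. -192.]] -10 -111 [[304. 279.]] -10 -35 [[310. 157.]] -10 35 [[318.  12.]] -10 111 [[ 329. -199.]] 10 -111 [[337. 281.]] 10 -35 [[348. 158.]] 10 35 [[361.  11.]] 10 111 [[ 380. -202.]] 64 -111 [[429. 284.]] 64 -35 [[453. 159.]] 64 35 [[481.   9.]] 64 111 [[ 522. -210.]]
```

View pics/w34.png

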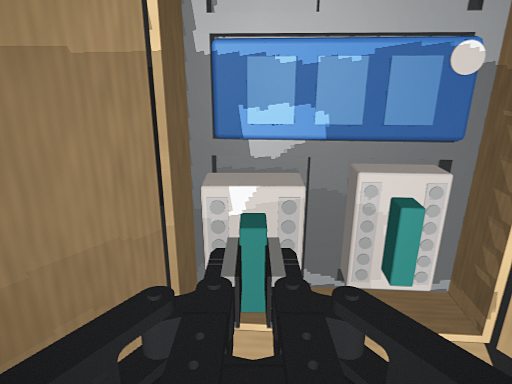

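>>> move_arm(targets=[0.001,0.001,0.013,0,0,0,0,0])

```text
t: 42.45
tool_pos: [0.49, 0.0361, 0.0799]
tool_rot: [-2.346, -2.033, 0.097]
force: [-0.7, -0.3, 0.3]
opening: 0.0102
```

```bash
python3 plan.py .4901 .0368 .068 81.9; python3 look.py w35|grep tcp; python3 chk.py 203 187 304 187|grep tcp
```

```text
zax [-0.07  -0.014] t 42.45 at [0.49   0.0361 0.0799] phi 81.86 f [-0.7 -0.3  0.3] open 0.0102
1 [0.001, -0.0, 0.012, -0.001]
t 42.45 tcp [0.49   0.0361 0.0799] phi 1.4288 open 0.0102
tcp carton [-37.  -73.4]
```

View pics/w35.png

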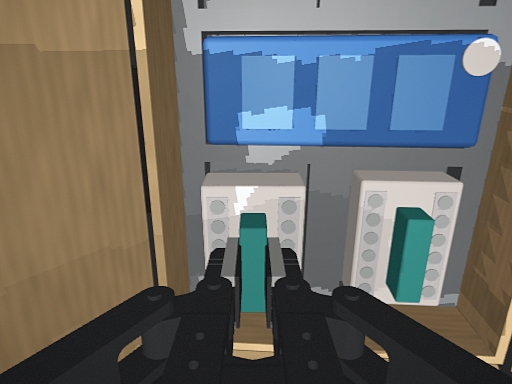

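Aligned with the pocket, whose edges are at (207,165) and (308,165). Lowering further.

>>> move_arm(targets=[0,0,0.012,0,0,0,0,0])

```text
t: 42.75
tool_pos: [0.4915, 0.0356, 0.0691]
tool_rot: [-2.349, -2.036, 0.092]
force: [-0.0, 0.2, 0.8]
opening: 0.0102
```

```bash
python3 plan.py .4901 .0368 .066 81.9; python3 look.py w36|grep tcp; python3 chk.py 203 187 304 187|grep tcp
```

```text
zax [-0.066 -0.015] t 42.75 at [0.4915 0.0356 0.0691] phi 81.87 f [-0.   0.2  0.8] open 0.0102
1 [0.001, -0.002, 0.003, -0.001]
t 42.75 tcp [0.4915 0.0356 0.0691] phi 1.4288 open 0.0102
tcp carton [-35.5 -73.6]
```

View pics/w36.png

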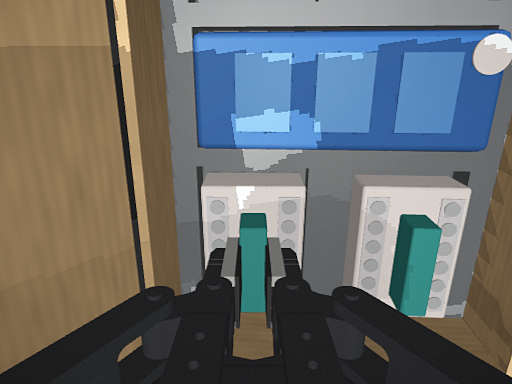

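>>> move_arm(targets=[0,-0.001,0.001,0,0,0,0,0], hand=0.6)

```text
t: 43.05
tool_pos: [0.4898, 0.0357, 0.0675]
tool_rot: [-2.349, -2.035, 0.094]
force: [-0.2, -0.3, 0.1]
opening: 0.034
```

```bash
python3 plan.py .4901 .0368 .066 81.9|head -1;python3 look.py w37 .04|grep -E "teal|white"
```

```text
zax [-0.067 -0.015] t 43.05 at [0.4898 0.0357 0.0675] phi 81.86 f [-0.2 -0.3  0.1] open 0.034
teal 2590 [253. 258.] rect 490.1 37.2 [49.6 11.9] 81.4
teal 3514 [421. 259.] rect 561.7 27.4 [46.7 17.9] 81.8
white 6891 [299.  14.] rect 528.4 129.2 [ 18.4 113.3] 81.0
white 1094 [497.  54.] rect 595.0 109.2 [11.3 15.1] 4.8
white 752 [266. 158.] rect 503.7 78.8 [ 9.1 26. ] 82.5
white 8235 [254. 236.] rect 489.7 35.3 [69.6 47.2] 81.5
white 8067 [413. 236.] rect 563.3 23.9 [69.2 47.5] 81.8
```

View pics/w37.png

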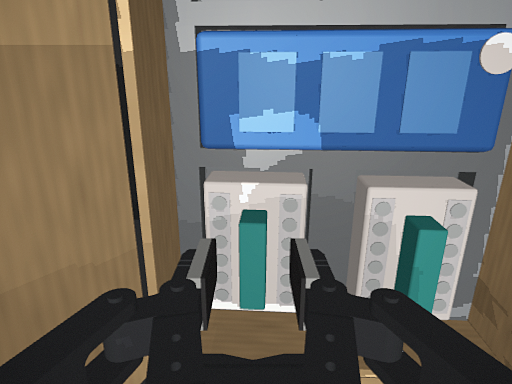

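>>> move_arm(targets=[0,0,-0.045,0,0,0,-0.045,0,0,0,-0.045,0,0,0,-0.01,0])

```text
t: 43.6
tool_pos: [0.4982, 0.0379, 0.2143]
tool_rot: [-2.346, -2.032, 0.098]
force: [1.3, -0.2, 0.3]
opening: 0.0343
```

```bash
python3 plan.py .4875 -.32 .2 157.5
```

```text
zax [-0.071 -0.014] t 43.6 at [0.4982 0.0379 0.2143] phi 81.85 f [ 1.3 -0.2  0.3] open 0.0343
9 [-0.04, 0.004, 0.002, -0.147, -0.04, -0.001, 0.002, -0.147, -0.039, -0.007, 0.001, -0.147, -0.038, -0.013, 0.002, -0.147, -0.035, -0.018, 0.001, -0.146, -0.032, -0.023, 0.002, -0.147, -0.029, -0.028, 0.001, -0.146, -0.024, -0.031, 0.002, -0.147, -0.019, -0.035, 0.001, -0.146]
```

>>> move_arm(targets=[-0.04,0.004,-0.003,-0.147,-0.04,-0.001,-0.003,-0.147,-0.039,-0.007,-0.002,-0.147,-0.038,-0.013,0,-0.147,-0.035,-0.018,0,-0.146,-0.032,-0.023,0,-0.147,-0.029,-0.028,0,-0.146,-0.024,-0.031,0,-0.147,-0.015,-0.03,0,-0.146,0,0,0,0])

```text
t: 44.85
tool_pos: [0.4878, -0.3214, 0.2146]
tool_rot: [-0.53, -3.011, 0.028]
force: [0.3, 0.1, -0.2]
opening: 0.0343
```

```bash
python3 look.py w38|grep -E "tcp|teal|white"|head -5; python3 plan.py .4875 -.322 .08 157.5
```

```text
t 44.85 tcp [ 0.4878 -0.3214  0.2146] phi 2.792 open 0.0343
teal 478 [257. 182.] rect 486.3 -322.4 [10.7 44. ] 67.4
white 4633 [62. 36.] rect 290.0 -457.6 [86.8 65.2] 69.6
white 2656 [257. 179.] rect 486.3 -322.5 [48.5 70.7] 67.3
white 267 [475. 288.] rect 683.3 -142.4 [32.2 41. ] 31.6
zax [-0.086 -0.003] t 44.9 at [ 0.4879 -0.3201  0.2144] phi 159.98 f [-0.5 -1.  -0.8] open 0.0343
3 [-0.0, -0.001, 0.045, 0.014, -0.0, -0.0, 0.045, 0.015, -0.0, -0.001, 0.044, 0.014]
```

>>> move_arm(targets=[-0.002,0,0.043,0.014,-0.002,0,0.043,0.015,-0.002,0,0.04,0.014,0,0,0,0])

```text
t: 45.4
tool_pos: [0.4824, -0.3173, 0.0837]
tool_rot: [-0.598, -2.996, 0.025]
force: [-0.5, 0.4, -0.7]
opening: 0.034
```

```bash
python3 look.py w39|grep -E "tcp|teal|white"|head -5; python3 plan.py .4865 -.322 .05 157.4
```

```text
t 45.4 tcp [ 0.4824 -0.3173  0.0837] phi 2.7462 open 0.034
teal 783 [250. 243.] rect 486.2 -323.0 [11.1 45.9] 67.7
white 2381 [15. 37.] rect 328.0 -407.5 [21.1 46.4] 58.2
white 6425 [251. 221.] rect 485.8 -322.7 [48.3 73.5] 67.5
white 621 [199. 262.] rect 495.1 -367.3 [15.5 37.7] 54.6
zax [-0.084 -0.003] t 45.45 at [ 0.484  -0.3186  0.0862] phi 157.36 f [-0.2 -1.   0.2] open 0.0341
1 [-0.004, -0.002, 0.036, -0.001]
```

>>> move_arm(targets=[-0.004,0.001,0.02,0,-0.001,0,0.016,0,0,0,0,0])

```text
t: 45.82
tool_pos: [0.4887, -0.321, 0.0518]
tool_rot: [-0.599, -3.006, 0.035]
force: [-0.4, 0.2, 0.6]
opening: 0.0341
```

```bash
python3 look.py w40|grep -E "tcp|teal|white"|head -5; python3 plan.py .4865 -.322 .026 157.4
```

```text
t 45.83 tcp [ 0.4887 -0.321   0.0518] phi 2.7471 open 0.0341
teal 1927 [249. 237.] rect 485.7 -322.5 [11.4 47.1] 67.0
white 8652 [248. 224.] rect 483.1 -328.3 [60.3 72.4] 67.0
white 519 [307. 262.] rect 515.8 -299.6 [ 8.5 31.1] 80.4
zax [-0.078 -0.008] t 45.88 at [ 0.4891 -0.3214  0.0526] phi 157.39 f [ 0.4 -0.4  1. ] open 0.0343
1 [0.002, -0.002, 0.027, -0.0]
```

View pics/w40.png

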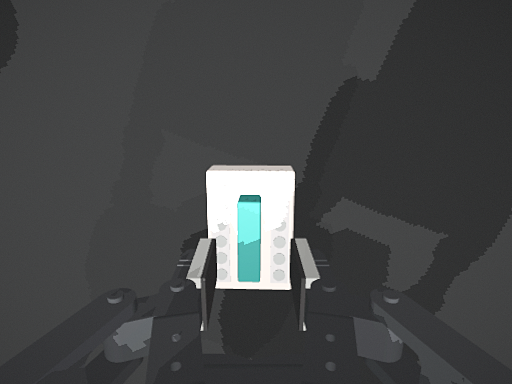

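>>> move_arm(targets=[0.002,-0.002,0.014,0,0,0,0.01,0,0,0,0,0])

```text
t: 46.25
tool_pos: [0.4847, -0.3235, 0.0282]
tool_rot: [-0.6, -3.008, 0.037]
force: [-0.1, 0.8, -0.8]
opening: 0.034
```

```bash
python3 look.py w41|grep -E "tcp|teal|white"|head -5; python3 plan.py .486 -.3227 .026 157.4
```

```text
t 46.25 tcp [ 0.4847 -0.3235  0.0282] phi 2.7466 open 0.034
teal 2551 [254. 261.] rect 485.4 -322.5 [11.4 48.2] 67.1
white 9946 [252. 239.] rect 482.9 -326.8 [57.3 73.7] 66.0
zax [-0.076 -0.01 ] t 46.3 at [ 0.485  -0.3237  0.0286] phi 157.37 f [-0.3 -0.1  0.1] open 0.0345
1 [-0.001, 0.001, 0.003, -0.001]
```

View pics/w41.png

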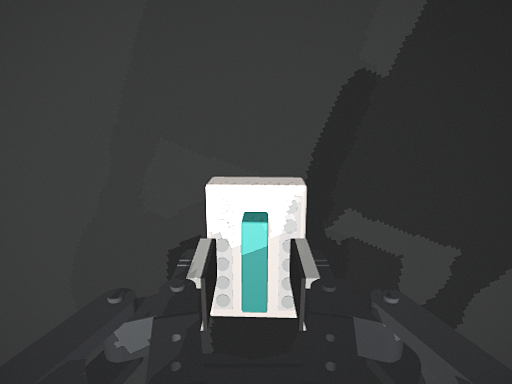

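>>> move_arm(targets=[0,0.001,0.003,0])

```text
t: 46.42
tool_pos: [0.4856, -0.3232, 0.0261]
tool_rot: [-0.6, -3.01, 0.039]
force: [-0.3, -0.2, -0.3]
opening: 0.034
```

>>> move_arm(targets=[0,0,0,0,0,0,0,0,0,0,0,0], hand=1.0)

```text
t: 46.8
tool_pos: [0.4859, -0.3231, 0.0266]
tool_rot: [-0.6, -3.01, 0.039]
force: [0.0, 0.7, -1.5]
opening: 0.01
```

>>> move_arm(targets=[0,0,-0.045,0,0,0,-0.045,0,0,0,-0.045,0,0,0,-0.045,0,0,0,-0.03,0])

```text
t: 47.42
tool_pos: [0.5, -0.3191, 0.2373]
tool_rot: [-0.599, -3.003, 0.032]
force: [-0.5, -0.1, -0.8]
opening: 0.0101
```

```bash
python3 plan.py .5839 .1704 .26 81.9
```

```text
zax [-0.082 -0.005] t 47.42 at [ 0.5    -0.3191  0.2373] phi 157.37 f [-0.5 -0.1 -0.8] open 0.0101
10 [0.011, 0.048, -0.002, 0.132, 0.017, 0.047, -0.002, 0.132, 0.023, 0.044, -0.002, 0.132, 0.029, 0.04, -0.002, 0.132, 0.034, 0.036, -0.002, 0.132, 0.039, 0.031, -0.003, 0.131, 0.042, 0.026, -0.002, 0.132, 0.045, 0.021, -0.003, 0.131, 0.048, 0.014, -0.002, 0.132, 0.049, 0.008, -0.003, 0.131]
```

```bash
python3 plan.py .5106 .1808 .25 81.9
```

```text
zax [-0.082 -0.005] t 47.42 at [ 0.5    -0.3191  0.2373] phi 157.37 f [-0.5 -0.1 -0.8] open 0.0101
10 [0.018, 0.047, -0.001, 0.132, 0.024, 0.044, -0.001, 0.132, 0.03, 0.04, -0.001, 0.132, 0.035, 0.036, -0.001, 0.132, 0.039, 0.031, -0.001, 0.132, 0.043, 0.025, -0.002, 0.131, 0.046, 0.02, -0.001, 0.132, 0.048, 0.013, -0.002, 0.131, 0.049, 0.007, -0.001, 0.132, 0.05, 0.001, -0.002, 0.131]
```

>>> move_arm(targets=[0.018,0.047,-0.005,0.132,0.024,0.044,-0.005,0.132,0.03,0.04,-0.005,0.132,0.035,0.036,-0.005,0.132,0.039,0.031,-0.005,0.132,0.043,0.025,-0.005,0.131,0.046,0.02,-0.005,0.132,0.048,0.013,-0.004,0.131,0.049,0.007,-0.003,0.132,0.046,0.001,-0.003,0.131,0,0,0,0])

```text
t: 48.8
tool_pos: [0.5246, 0.1898, 0.279]
tool_rot: [-2.388, -1.979, 0.098]
force: [-1.1, -0.1, -0.8]
opening: 0.0103
```

```bash
python3 plan.py .5106 .1808 .13 81.9; python3 look.py w42|grep tcp
```

```text
zax [-0.073 -0.011] t 48.8 at [0.5246 0.1898 0.279 ] phi 79.36 f [-1.1 -0.1 -0.8] open 0.0103
3 [-0.004, -0.004, 0.05, -0.015, -0.004, -0.004, 0.049, -0.015, -0.003, -0.004, 0.05, -0.014]
t 48.8 tcp [0.5246 0.1898 0.279 ] phi 1.385 open 0.0103
```

View pics/w42.png

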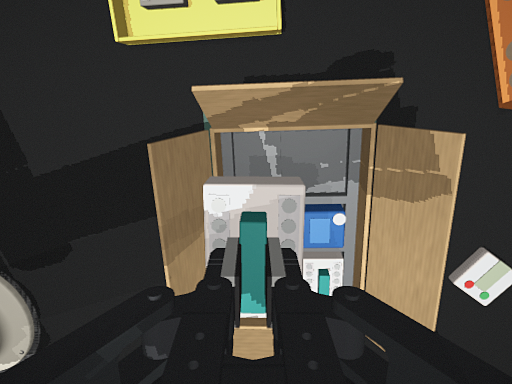

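>>> move_arm(targets=[-0.004,-0.003,0.045,-0.015,-0.004,-0.002,0.045,-0.015,-0.003,-0.002,0.045,-0.014,0,0,0,0])

```text
t: 49.35
tool_pos: [0.5066, 0.1718, 0.1421]
tool_rot: [-2.345, -2.033, 0.097]
force: [-0.3, 1.1, -0.6]
opening: 0.0101
```

```bash
python3 plan.py .5106 .1808 .1 81.9; python3 look.py w43|grep tcp; python3 chk.py 205 183 304 183
```

```text
zax [-0.071 -0.013] t 49.35 at [0.5066 0.1718 0.1421] phi 81.9 f [-0.3  1.1 -0.6] open 0.0101
1 [0.009, 0.003, 0.042, -0.0]
t 49.35 tcp [0.5066 0.1718 0.1421] phi 1.4294 open 0.0101
edge carton mm [-62.1  97.2]
edge carton mm [-17.3  98. ]
tcp carton [-39.7  63.4]
-64 -111 [[233. 381.]] -64 -35 [[231. 309.]] -64 35 [[229. 230.]] -64 111 [[226. 128.]] -10 -111 [[294. 384.]] -10 -35 [[298. 312.]] -10 35 [[301. 232.]] -10 111 [[306. 129.]] 10 -111 [[317. 385.]] 10 -35 [[323. 313.]] 10 35 [[329. 233.]] 10 111 [[336. 129.]] 64 -111 [[380. 389.]] 64 -35 [[391. 316.]] 64 35 [[404. 235.]] 64 111 [[420. 130.]]
```

View pics/w43.png

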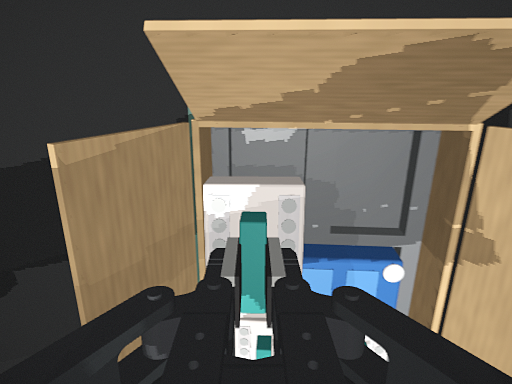

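>>> move_arm(targets=[0.006,0.002,0.018,0,0.003,0.001,0.015,0,0,0,0,0])

```text
t: 49.78
tool_pos: [0.5155, 0.1807, 0.1145]
tool_rot: [-2.353, -2.038, 0.078]
force: [0.8, -0.2, -1.4]
opening: 0.0098
```

```bash
python3 plan.py .5106 .1813 .085 81.9; python3 look.py w44|grep tcp; python3 chk.py 205 183 304 183
```

```text
zax [-0.056 -0.012] t 49.77 at [0.5155 0.1807 0.1145] phi 81.83 f [ 0.8 -0.2 -1.4] open 0.0098
1 [-0.0, -0.005, 0.029, -0.001]
t 49.77 tcp [0.5155 0.1807 0.1145] phi 1.4283 open 0.0098
edge carton mm [-54.5 107.3]
edge carton mm [ -9.6 107.9]
tcp carton [-32.2  73.4]
-64 -111 [[219. 419.]] -64 -35 [[215. 344.]] -64 35 [[212. 261.]] -64 111 [[207. 151.]] -10 -111 [[285. 423.]] -10 -35 [[288. 347.]] -10 35 [[291. 263.]] -10 111 [[295. 152.]] 10 -111 [[310. 424.]] 10 -35 [[315. 348.]] 10 35 [[321. 264.]] 10 111 [[329. 152.]] 64 -111 [[378. 427.]] 64 -35 [[390. 351.]] 64 35 [[403. 266.]] 64 111 [[420. 153.]]
```

View pics/w44.png

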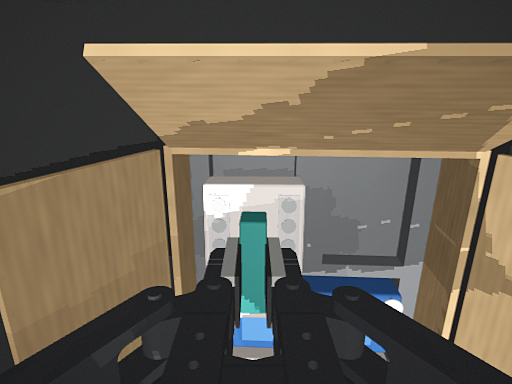

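>>> move_arm(targets=[0,-0.006,0.02,0,0,0,0,0])

```text
t: 50.08
tool_pos: [0.5102, 0.1816, 0.0968]
tool_rot: [-2.354, -2.04, 0.073]
force: [0.5, 0.1, -1.1]
opening: 0.01
```

```bash
python3 plan.py .5106 .1813 .08 81.9; python3 look.py w45|grep tcp; python3 chk.py 205 183 304 183|grep -E "tcp|edge"
```

```text
zax [-0.052 -0.011] t 50.08 at [0.5102 0.1816 0.0968] phi 81.86 f [ 0.5  0.1 -1.1] open 0.01
1 [-0.0, 0.0, 0.017, -0.001]
t 50.08 tcp [0.5102 0.1816 0.0968] phi 1.4287 open 0.01
edge carton mm [-59.8 107.5]
edge carton mm [-15.  108.1]
tcp carton [-37.5  73.6]
```

>>> move_arm(targets=[0,0,0.016,0,0,0,0,0])

```text
t: 50.38
tool_pos: [0.5125, 0.1817, 0.0831]
tool_rot: [-2.357, -2.043, 0.064]
force: [-0.1, 0.3, -1.2]
opening: 0.0104
```

```bash
python3 plan.py .5106 .1813 .068 81.9; python3 look.py w46|grep tcp; python3 chk.py 205 183 304 183|grep -E "tcp|edge"
```

```text
zax [-0.045 -0.011] t 50.38 at [0.5125 0.1817 0.0831] phi 81.84 f [-0.1  0.3 -1.2] open 0.0104
1 [-0.001, -0.002, 0.015, -0.001]
t 50.38 tcp [0.5125 0.1817 0.0831] phi 1.4284 open 0.0104
edge carton mm [-57.4 107.9]
edge carton mm [-12.6 108.4]
tcp carton [-35.2  74. ]
```

View pics/w46.png

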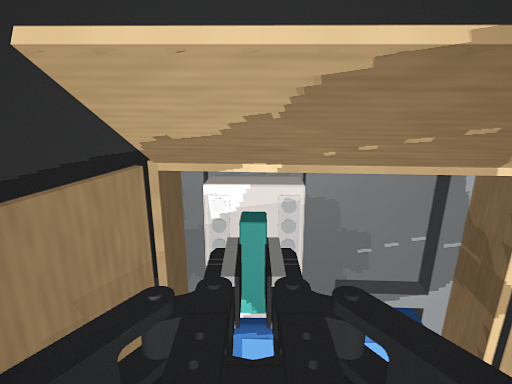

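>>> move_arm(targets=[-0.001,-0.003,0.006,0,0,0,0,0])

```text
t: 50.68
tool_pos: [0.5104, 0.1811, 0.0785]
tool_rot: [-2.359, -2.044, 0.06]
force: [0.1, 0.4, -1.5]
opening: 0.0104
```

```bash
python3 plan.py .5106 .1813 .068 81.9; python3 look.py w47|grep tcp; python3 chk.py 205 183 304 183|grep -E "tcp|edge"
```

```text
zax [-0.042 -0.01 ] t 50.67 at [0.5104 0.1811 0.0785] phi 81.84 f [ 0.1  0.4 -1.5] open 0.0104
1 [0.0, 0.0, 0.01, -0.001]
t 50.67 tcp [0.5104 0.1811 0.0785] phi 1.4283 open 0.0104
edge carton mm [-59.4 107.1]
edge carton mm [-14.5 107.5]
tcp carton [-37.2  73.1]
```

>>> move_arm(targets=[0,-0.001,0.011,0,0,0,0,0])

```text
t: 50.98
tool_pos: [0.5124, 0.1828, 0.0704]
tool_rot: [-2.362, -2.045, 0.047]
force: [0.1, -0.6, -0.8]
opening: 0.0101
```

```bash
python3 plan.py .5106 .1813 .068 81.9; python3 look.py w48|grep tcp; python3 chk.py 205 183 304 183|grep -E "tcp|edge"
```

```text
zax [-0.034 -0.007] t 50.98 at [0.5124 0.1828 0.0704] phi 81.8 f [ 0.1 -0.6 -0.8] open 0.0101
1 [-0.002, -0.002, 0.002, -0.002]
t 50.98 tcp [0.5124 0.1828 0.0704] phi 1.4276 open 0.0101
edge carton mm [-57.6 109. ]
edge carton mm [-12.7 109.3]
tcp carton [-35.5  75. ]
```

View pics/w48.png

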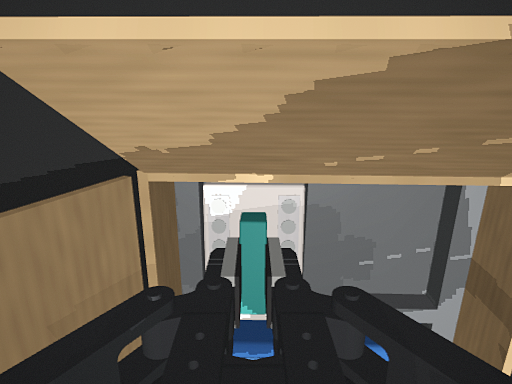

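>>> move_arm(targets=[-0.002,-0.002,0.001,0])

```text
t: 51.15
tool_pos: [0.5122, 0.1822, 0.071]
tool_rot: [-2.363, -2.046, 0.039]
force: [5.9, 8.1, 2.3]
opening: 0.0103
```

>>> move_arm(targets=[0,0,0,0,0,0,0,0], hand=0.6)

```text
t: 51.4
tool_pos: [0.5119, 0.1818, 0.071]
tool_rot: [-2.363, -2.046, 0.04]
force: [0.6, -0.1, 0.4]
opening: 0.0344
```

```bash
python3 plan.py .5106 .1813 .068 81.9|head -1; python3 look.py w49 .04|grep -E "tcp|teal|white"
```

```text
zax [-0.03  -0.005] t 51.4 at [0.5119 0.1818 0.071 ] phi 81.8 f [ 0.6 -0.1  0.4] open 0.0344
t 51.4 tcp [0.5119 0.1818 0.071 ] phi 1.4276 open 0.0344
teal 2429 [252. 259.] rect 511.1 181.5 [49.2 11.4] 82.4
white 437 [471. 206.] rect 614.4 182.7 [37.2 10.7] 82.3
white 8136 [253. 237.] rect 511.0 179.6 [69.5 47.5] 82.0
```

View pics/w49.png

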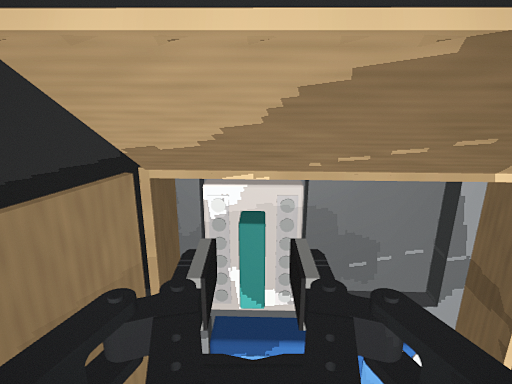

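>>> move_arm(targets=[0,0,-0.045,0,0,0,-0.045,0,0,0,-0.045,0,0,0,-0.045,0,0,0,-0.03,0,0,0,0,0])

```text
t: 52.2
tool_pos: [0.5162, 0.1813, 0.2845]
tool_rot: [-2.362, -2.043, 0.053]
force: [-0.1, 0.4, -1.0]
opening: 0.0345
```

```bash
python3 look.py w50 .04|grep -E "tcp|teal|blue"; python3 - <<'E'
from h import *
for n in("scene","side"):
    im=capture(n);cv2.imwrite(f"pics/{n}2.png",im[:,:,::-1])
    if n=="scene": up(im,225,120,445,285,"pics/s2c.png")
    else: up(im,205,120,345,225,"pics/d2c.png")
E
```

```text
t 52.2 tcp [0.5162 0.1813 0.2845] phi 1.4267 open 0.0345
teal 410 [256. 162.] rect 510.9 180.3 [43.5  9.8] 82.1
teal 330 [255. 279.] rect 490.1 39.0 [49.4  9.8] 82.0
blue 2971 [285. 217.] rect 537.4 108.5 [ 52.8 118.1] 81.4
scale 3.6363636363636362
scale 5.714285714285714
```

View pics/w50.png

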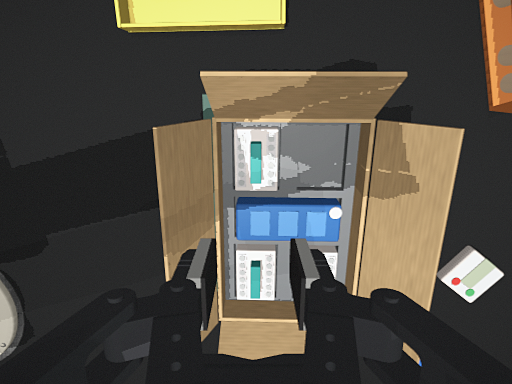

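View pics/s2c.png

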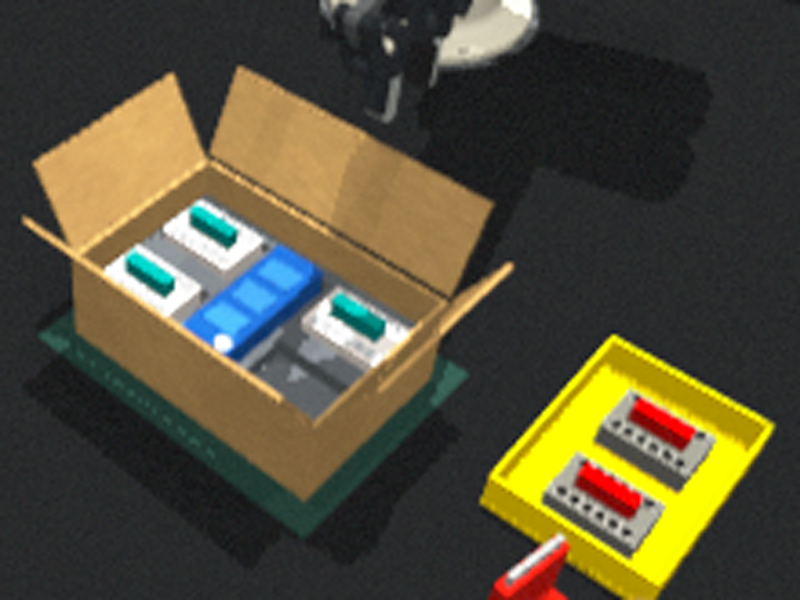

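View pics/d2c.png

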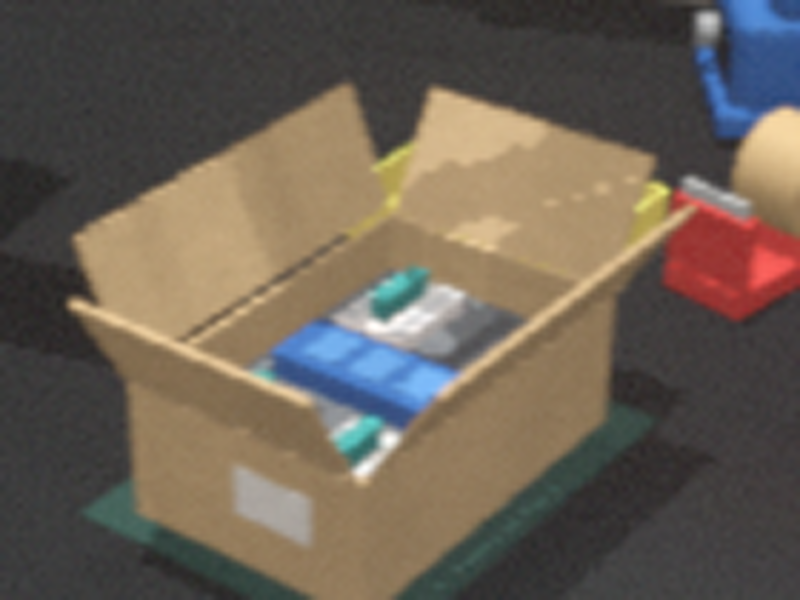

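```bash
python3 - <<'E'
from h import *
v=np.load("pics/last.npy");o={"tool_pos":v[:3],"tool_rot":v[3:]}
C=np.array([.537,.1035]);c,s=np.cos(-.141),np.sin(-.141);M=np.array([[c,-s],[s,c]])
def W(X,Y,z):
    w=M@[X,Y]+C;return [w[0],w[1],z]
for t in(1.8,1.9,2.0,2.1,2.2,2.3):
    C_,S_=.08*np.cos(t),.08*np.sin(t)
    print(t,"L",proj("wrist",W(-.077,.119-C_,.09+S_),o).round(0),"near",proj("wrist",W(-.08+C_,.119,.094+S_),o).round(0),"far",proj("wrist",W(.08-C_,.119,.094+S_),o).round(0), "R scene",proj("scene",W(-.077,-.119+C_,.09+S_)).round(0))
E
```

```text
1.8 L [[198. 104.]] near [[171. 129.]] far [[434. 130.]] R scene [[277. 141.]]
1.9 L [[198.  94.]] near [[161. 129.]] far [[443. 129.]] R scene [[275. 140.]]
2.0 L [[198.  83.]] near [[153. 128.]] far [[452. 129.]] R scene [[273. 140.]]
2.1 L [[199.  73.]] near [[146. 128.]] far [[458. 128.]] R scene [[271. 140.]]
2.2 L [[199.  64.]] near [[139. 127.]] far [[464. 128.]] R scene [[270. 140.]]
2.3 L [[200.  56.]] near [[134. 127.]] far [[469. 127.]] R scene [[268. 141.]]
```

All three cartridges and the brick are seated in the scene, side and wrist views, the spents are in the tray, and all four flaps stand at about 2.0–2.2 rad. Now the left end flap.

```bash
cat > cw.py <<'E'
# cw.py X Y z phi ... carton coords (m) -> plan rows
import sys,subprocess,numpy as np
C=np.array([.537,.1035]);c,s=np.cos(-.141),np.sin(-.141);M=np.array([[c,-s],[s,c]])
a=list(map(float,sys.argv[1:]));out=[]
for i in range(0,len(a),4):
    w=M@a[i:i+2]+C;out+=[f"{w[0]:.4f}",f"{w[1]:.4f}",a[i+2],a[i+3]]
from station import get_obs
print("carton now",((get_obs()["tool_pos"][:2]-C)@M).round(4))
print(subprocess.run(["python3","plan.py"]+list(map(str,out)),capture_output=True,text=True).stdout)
E
python3 cw.py 0 .200 .25 81.9
```

```text
carton now [-0.0336  0.0737]
zax [-0.045 -0.009] t 52.35 at [0.5141 0.1811 0.2801] phi 81.75 f [-0.4 -0.9 -0.3] open 0.0338
3 [0.042, 0.011, 0.01, -0.001, 0.042, 0.011, 0.01, -0.001, 0.042, 0.011, 0.01, -0.001]
```

>>> move_arm(targets=[0.042,0.011,0,0,0.042,0.011,0,0,0.042,0.011,0,0,0,0,0.04,0,0,0,0.04,0,0,0,0.04,0,0,0,0,0], hand=1.0)

```text
t: 53.22
tool_pos: [0.5515, 0.3005, 0.1366]
tool_rot: [-2.351, -2.032, 0.1]
force: [-0.8, 0.1, 0.9]
opening: 0.0001
```

```bash
python3 cw.py 0 .2 .13 81.9; python3 look.py w51|grep tcp
```

```text
carton now [-0.0133  0.1971]
zax [-0.07  -0.017] t 53.23 at [0.5515 0.3005 0.1366] phi 81.72 f [-0.8  0.1  0.9] open 0.0001
1 [0.003, 0.013, 0.007, -0.003]

t 53.23 tcp [0.5515 0.3005 0.1366] phi 1.4263 open 0.0001
```

View pics/w51.png

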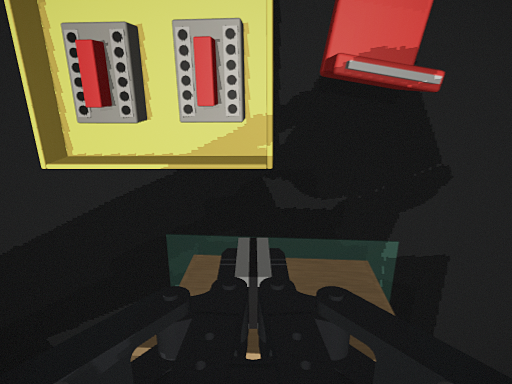

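>>> move_arm(targets=[-0.02,0.003,0,0,-0.02,0.003,0,0,-0.02,0.002,0,0,-0.02,0,0,0,-0.02,0,0,0,0,0,0,0])

```text
t: 54.02
tool_pos: [0.5502, 0.193, 0.1481]
tool_rot: [-2.36, -2.034, 0.079]
force: [-0.0, 1.0, 0.0]
opening: 0.0001
```

```bash
python3 cw.py 0 .07 .13 81.9; python3 look.py w52|grep tcp
```

```text
carton now [0.0005 0.0905]
zax [-0.055 -0.014] t 54.02 at [0.5502 0.193  0.1481] phi 81.55 f [-0.  1.  0.] open 0.0001
1 [-0.02, -0.0, 0.018, -0.006]

t 54.02 tcp [0.5502 0.193  0.1481] phi 1.4233 open 0.0001
```

View pics/w52.png

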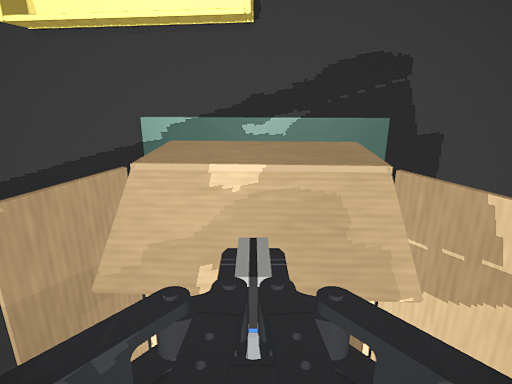

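>>> move_arm(targets=[-0.02,0,0.012,0,-0.012,0,0.015,0,0,0,0.015,0,0,0,0,0])

```text
t: 54.58
tool_pos: [0.5431, 0.1627, 0.1047]
tool_rot: [-2.357, -2.036, 0.076]
force: [-0.3, -0.6, 0.4]
opening: -0.0004
```

```bash
python3 cw.py 0 .06 .095 81.9; python3 look.py w53|grep tcp
```

```text
carton now [-0.0023  0.0594]
zax [-0.054 -0.012] t 54.58 at [0.5431 0.1627 0.1047] phi 81.69 f [-0.3 -0.6  0.4] open -0.0004
1 [0.001, 0.002, 0.01, -0.004]

t 54.58 tcp [0.5431 0.1627 0.1047] phi 1.4257 open -0.0004
```

View pics/w53.png

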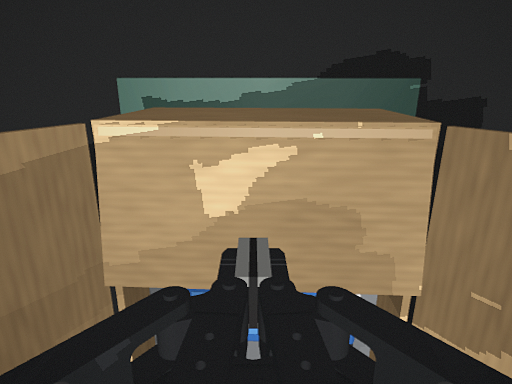

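Nearly level. Pressing down to about z = 0.092.

>>> move_arm(targets=[0,0,0.012,0,0,0,0.006,0])

```text
t: 54.88
tool_pos: [0.5453, 0.1631, 0.0925]
tool_rot: [-2.358, -2.041, 0.07]
force: [-17.4, -4.7, 44.9]
opening: -0.0001
```

```bash
python3 cw.py 0 .06 .092 81.9; python3 look.py w54|grep tcp
```

```text
carton now [-0.0002  0.0602]
zax [-0.048 -0.013] t 54.88 at [0.5453 0.1631 0.0925] phi 81.78 f [-17.4  -4.7  44.9] open -0.0001
1 [-0.0, 0.0, 0.001, -0.002]

t 54.88 tcp [0.5453 0.1631 0.0925] phi 1.4274 open -0.0001
```

View pics/w54.png

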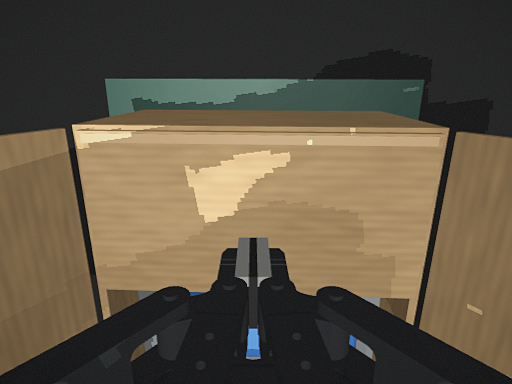

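>>> move_arm(targets=[0,0,-0.04,0,0,0,-0.045,0,0,0,-0.045,0,-0.03,0.001,-0.02,0,-0.045,0.001,-0.003,0,-0.045,0.001,-0.003,0,-0.045,0.001,-0.002,0,-0.045,0.001,-0.002,0,-0.045,0.001,-0.002,0,0,0,0,0])

```text
t: 56.18
tool_pos: [0.5239, -0.0922, 0.263]
tool_rot: [-2.353, -2.05, 0.068]
force: [-1.7, 0.0, 0.1]
opening: -0.0002
```

```bash
python3 cw.py 0 -.205 .13 81.9; python3 look.py w55|grep tcp
```

```text
carton now [ 0.0146 -0.1955]
zax [-0.046 -0.013] t 56.17 at [ 0.5239 -0.0922  0.263 ] phi 82.15 f [-1.7  0.   0.1] open -0.0002
3 [-0.003, -0.005, 0.044, 0.001, -0.003, -0.005, 0.045, 0.002, -0.003, -0.005, 0.044, 0.001]

t 56.17 tcp [ 0.5239 -0.0922  0.263 ] phi 1.4338 open -0.0002
```

View pics/w55.png

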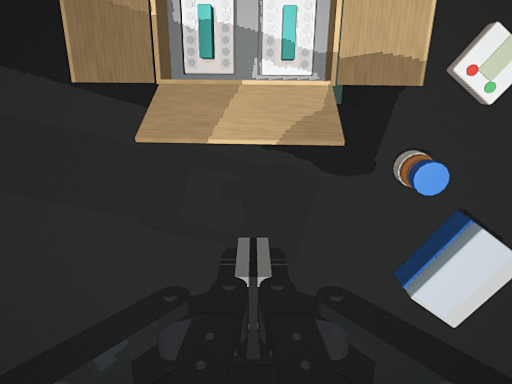

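>>> move_arm(targets=[-0.004,-0.003,0.043,0,-0.004,-0.003,0.043,0,-0.003,-0.003,0.04,0,0,0,0,0])

```text
t: 56.72
tool_pos: [0.5091, -0.0969, 0.1343]
tool_rot: [-2.345, -2.058, 0.063]
force: [-0.4, 0.4, 0.2]
opening: 0.0001
```

```bash
python3 cw.py 0 -.08 .135 81.9
```

```text
carton now [ 0.0005 -0.2024]
zax [-0.044 -0.011] t 56.73 at [ 0.5091 -0.0969  0.1343] phi 82.56 f [-0.4  0.4  0.2] open 0.0001
3 [0.041, 0.0, -0.0, 0.004, 0.041, 0.0, -0.0, 0.004, 0.04, 0.0, -0.001, 0.003]
```

>>> move_arm(targets=[0.022,0,0,0.003,0.022,0,0,0.003,0.022,0,0,0.003,0.022,0,0,0,0.02,0,0,0,0,0,0,0])

```text
t: 57.48
tool_pos: [0.5322, 0.0169, 0.1452]
tool_rot: [-2.36, -2.065, 0.047]
force: [-0.5, -0.0, 0.4]
opening: 0.0
```

```bash
python3 cw.py 0 -.06 .105 81.9; python3 look.py w56|grep tcp
```

```text
carton now [ 0.0074 -0.0864]
zax [-0.026 -0.016] t 57.48 at [0.5322 0.0169 0.1452] phi 82.39 f [-0.5 -0.   0.4] open 0.0
1 [0.026, -0.007, 0.04, 0.009]

t 57.48 tcp [0.5322 0.0169 0.1452] phi 1.4381 open 0.0
```

View pics/w56.png

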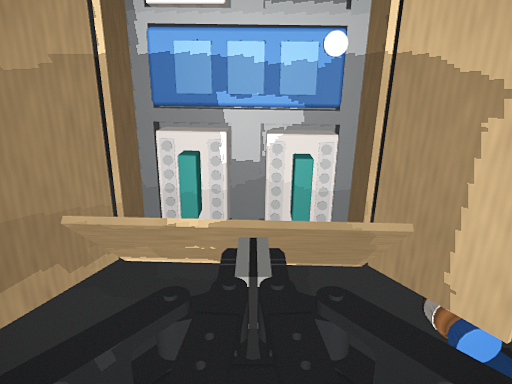

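>>> move_arm(targets=[0.02,-0.003,0.012,0,0.01,-0.002,0.015,0,0,0,0.01,0,0,0,0,0])

```text
t: 58.02
tool_pos: [0.5325, 0.0444, 0.1089]
tool_rot: [-2.365, -2.066, 0.043]
force: [0.5, 0.3, -0.2]
opening: 0.0
```

```bash
python3 cw.py 0 -.06 .095 81.9; python3 look.py w57|grep tcp
```

```text
carton now [ 0.0038 -0.0592]
zax [-0.021 -0.018] t 58.02 at [0.5325 0.0444 0.1089] phi 82.29 f [ 0.5  0.3 -0.2] open 0.0
1 [-0.001, -0.004, 0.014, 0.007]

t 58.02 tcp [0.5325 0.0444 0.1089] phi 1.4363 open 0.0
```

View pics/w57.png

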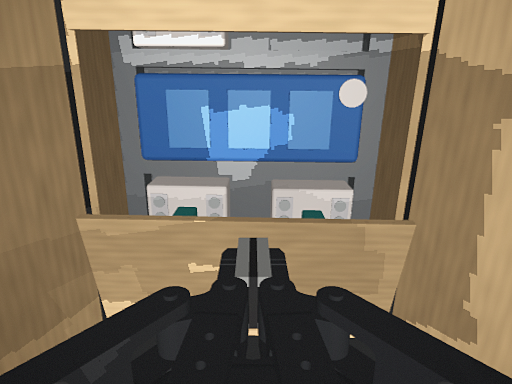

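>>> move_arm(targets=[0,0,0.013,0,0,0,0.003,0])

```text
t: 58.32
tool_pos: [0.533, 0.0433, 0.0935]
tool_rot: [2.366, 2.065, -0.042]
force: [-5.5, 2.1, 7.4]
opening: -0.0001
```

```bash
python3 cw.py 0 -.06 .092 81.9; python3 look.py w58|grep tcp
```

```text
carton now [ 0.0045 -0.0601]
zax [-0.02  -0.018] t 58.33 at [0.533  0.0433 0.0935] phi 82.23 f [-5.5  2.1  7.4] open -0.0001
1 [0.0, -0.004, 0.001, 0.006]

t 58.33 tcp [0.533  0.0433 0.0935] phi 1.4351 open -0.0001
```

View pics/w58.png

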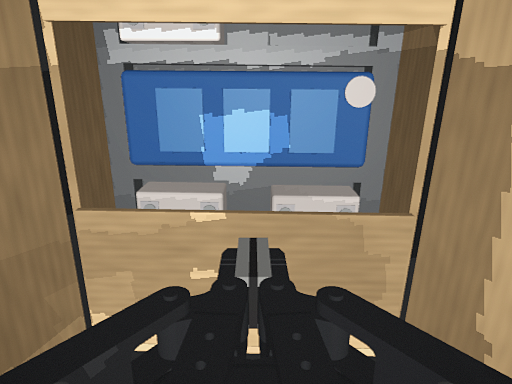

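>>> move_arm(targets=[0,0,-0.045,0,0,0,-0.045,0,0,0,-0.045,0,0,0,-0.035,0,0,0,0,0])

```text
t: 59.0
tool_pos: [0.5356, 0.0455, 0.2669]
tool_rot: [-2.367, -2.063, 0.046]
force: [-0.2, -0.3, 0.4]
opening: 0.0
```

```bash
python3 cw.py -.17 0 .26 81.9; python3 look.py w59|grep tcp;python3 - <<'E'
from h import *
im=capture("scene");up(im,225,120,445,285,"pics/s3c.png")
E
```

```text
carton now [ 0.0068 -0.0576]
zax [-0.023 -0.018] t 59.0 at [0.5356 0.0455 0.2669] phi 82.17 f [-0.2 -0.3  0.4] open 0.0
4 [0.015, -0.044, 0.002, 0.001, 0.014, -0.044, 0.002, 0.001, 0.015, -0.044, 0.001, 0.001, 0.014, -0.045, 0.002, 0.002]

t 59.0 tcp [0.5356 0.0455 0.2669] phi 1.4341 open 0.0
scale 3.6363636363636362
```

View pics/w59.png

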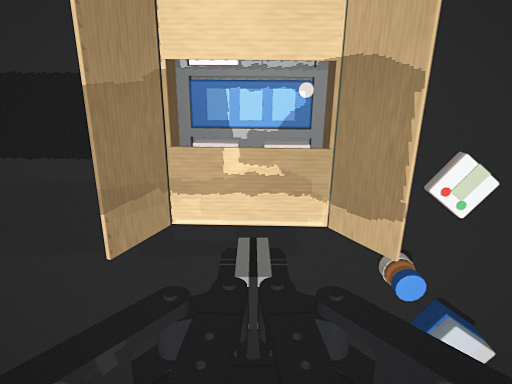

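View pics/s3c.png

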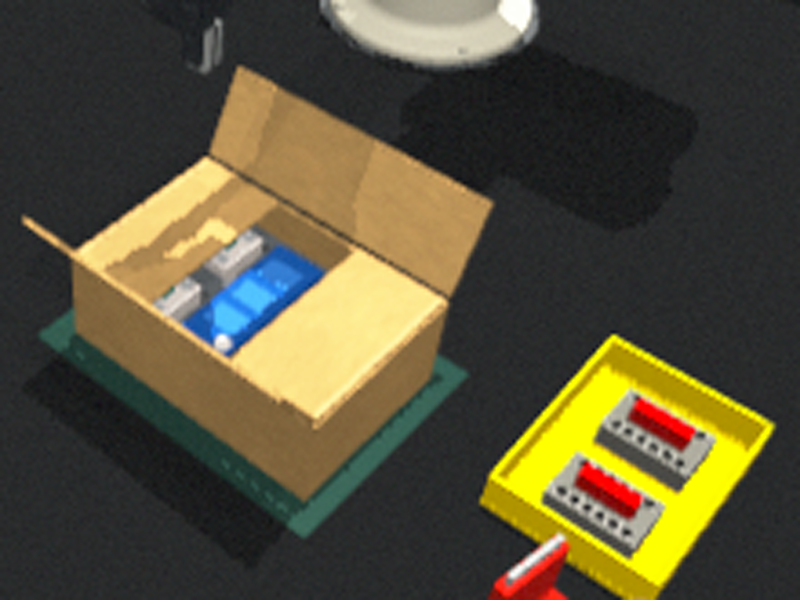

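Both end flaps lie level and the long flaps are still open. Near flap next.

>>> move_arm(targets=[0.015,-0.044,0,0,0.014,-0.044,0,0,0.015,-0.044,0,0,0.014,-0.045,0,0,0,0,0,0])

```text
t: 59.72
tool_pos: [0.3566, 0.129, 0.2563]
tool_rot: [-2.354, -2.048, 0.075]
force: [0.2, -0.7, 0.2]
opening: 0.0
```

```bash
python3 cw.py -.17 0 .135 81.9
```

```text
carton now [-1.822e-01 -1.000e-04]
zax [-0.05  -0.016] t 59.73 at [0.3566 0.129  0.2563] phi 82.09 f [ 0.2 -0.7  0.2] open 0.0
3 [0.0, 0.004, 0.04, 0.001, 0.0, 0.004, 0.041, 0.001, 0.0, 0.004, 0.04, 0.001]
```

>>> move_arm(targets=[0,0.002,0.04,0,0,0.002,0.04,0,0,0.002,0.036,0,0,0,0,0])

```text
t: 60.22
tool_pos: [0.3553, 0.125, 0.1327]
tool_rot: [-2.352, -2.045, 0.083]
force: [-0.2, -0.8, -0.0]
opening: -0.0001
```

```bash
python3 cw.py -.06 0 .14 81.9;python3 look.py w60|grep tcp
```

```text
carton now [-0.1829 -0.0042]
zax [-0.056 -0.017] t 60.23 at [0.3553 0.125  0.1327] phi 82.05 f [-0.2 -0.8 -0. ] open -0.0001
3 [0.001, 0.041, -0.002, 0.001, 0.002, 0.041, -0.003, 0.001, 0.001, 0.041, -0.002, 0.001]

t 60.23 tcp [0.3553 0.125  0.1327] phi 1.432 open -0.0001
```

View pics/w60.png

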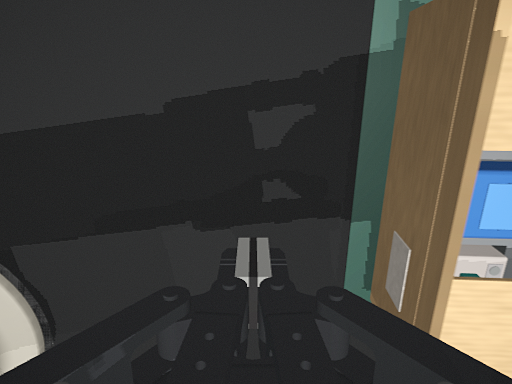

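```bash
python3 - <<'E'
from h import *
im=cv2.imread("pics/w60.png")[:,:,::-1];up(im,340,0,512,330,"pics/w60c.png")
im=capture("side");up(im,195,100,365,228,"pics/d4c.png")
v=np.load("pics/last.npy");o={"tool_pos":v[:3],"tool_rot":v[3:]}
C=np.array([.537,.1035]);c,s=np.cos(-.141),np.sin(-.141);M=np.array([[c,-s],[s,c]])
for n,X,Y,z in[("rim",-.08,0,.094),("rim2",-.08,.1,.094),("base",-.08,0,0),("edge1.98",-.112,0,.167),("edge1.98",-.112,.1,.167)]:
    w=M@[X,Y]+C;print(n,proj("wrist",[w[0],w[1],z],o).round(0))
E
```

```text
scale 1.8181818181818181
scale 4.6875
rim [[440. 220.]]
rim2 [[478.  22.]]
base [[386. 175.]]
edge1.98 [[445. 297.]]
edge1.98 [[514. -23.]]
```

View pics/w60c.png

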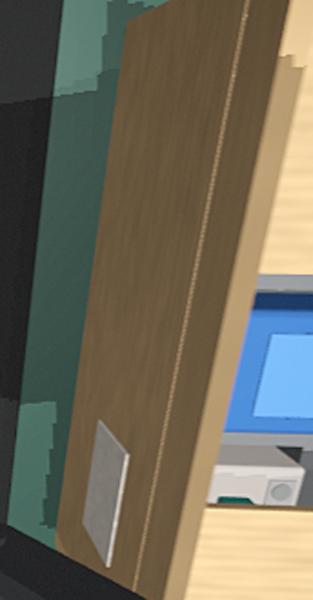

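View pics/d4c.png

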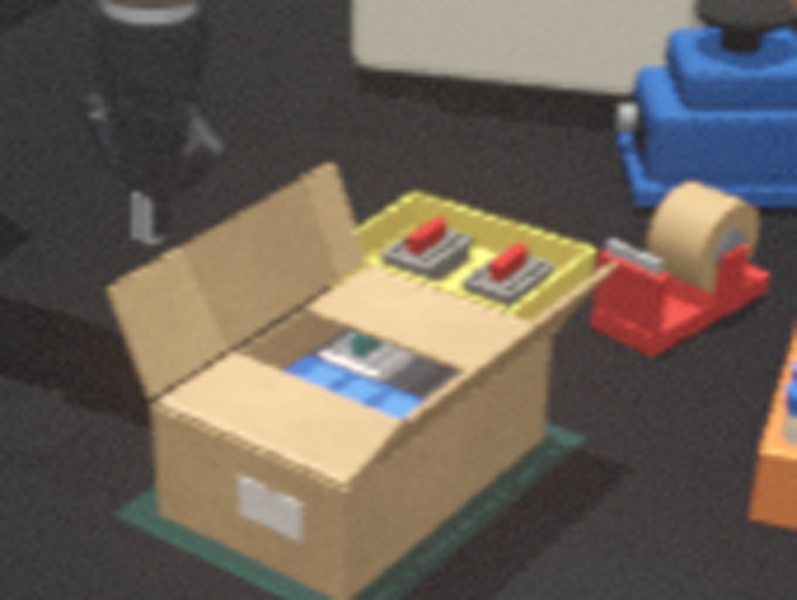

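>>> move_arm(targets=[0.001,0.022,0,0,0.001,0.022,0,0,0.001,0.022,0,0,0,0.022,0,0,0,0.022,0,0,0,0.015,0,0,0,0,0,0])

```text
t: 61.2
tool_pos: [0.4963, 0.1098, 0.1445]
tool_rot: [-2.367, -2.057, 0.05]
force: [-0.4, -0.1, -0.0]
opening: 0.0001
```

```bash
python3 cw.py -.03 0 .11 81.9;python3 look.py w61|grep tcp
```

```text
carton now [-0.0412  0.0006]
zax [-0.027 -0.017] t 61.2 at [0.4963 0.1098 0.1445] phi 82.01 f [-0.4 -0.1 -0. ] open 0.0001
1 [-0.001, 0.011, 0.035, 0.002]

t 61.2 tcp [0.4963 0.1098 0.1445] phi 1.4313 open 0.0001
```

View pics/w61.png

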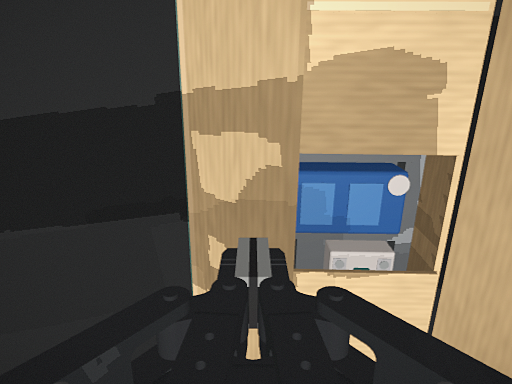

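>>> move_arm(targets=[0,0.008,0.012,0,0,0.004,0.015,0,0,0,0.008,0,0,0,0,0])

```text
t: 61.75
tool_pos: [0.5064, 0.1078, 0.107]
tool_rot: [-2.366, -2.058, 0.05]
force: [-0.3, -0.5, -0.5]
opening: -0.0001
```

```bash
python3 cw.py -.025 0 .097 81.9;python3 look.py w62|grep tcp
```

```text
carton now [-0.0309 -0.    ]
zax [-0.028 -0.017] t 61.75 at [0.5064 0.1078 0.107 ] phi 82.05 f [-0.3 -0.5 -0.5] open -0.0001
1 [-0.0, 0.006, 0.01, 0.003]

t 61.75 tcp [0.5064 0.1078 0.107 ] phi 1.432 open -0.0001
```

View pics/w62.png

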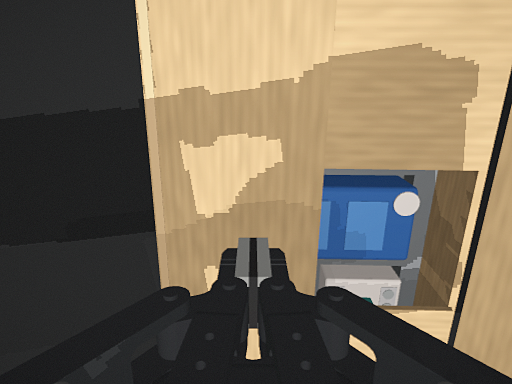

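>>> move_arm(targets=[0,0.004,0.008,0,0,0,0.003,0])

```text
t: 62.05
tool_pos: [0.5111, 0.1071, 0.0974]
tool_rot: [-2.367, -2.059, 0.049]
force: [-6.9, -1.6, 17.9]
opening: 0.0
```

```bash
python3 cw.py -.025 0 .096 81.9
```

```text
carton now [-0.0261 -0.0001]
zax [-0.026 -0.017] t 62.05 at [0.5111 0.1071 0.0974] phi 82.06 f [-6.9 -1.6 17.9] open 0.0
1 [0.0, 0.001, 0.001, 0.003]
```

>>> move_arm(targets=[0,0,-0.04,0,0,0,-0.045,0,0,0,-0.045,0,0,0,-0.035,0,0,0.045,0,0,0,0.045,-0.002,0,0,0.045,-0.003,0,0,0.045,-0.003,0,0,0.02,0,0,0,0,0,0])

```text
t: 63.3
tool_pos: [0.7199, 0.0815, 0.269]
tool_rot: [-2.367, -2.06, 0.048]
force: [-0.7, 0.6, -0.4]
opening: 0.0
```

```bash
python3 cw.py .175 0 .135 81.9;python3 look.py w63|grep tcp
```

```text
carton now [0.1842 0.004 ]
zax [-0.025 -0.017] t 63.3 at [0.7199 0.0815 0.269 ] phi 82.07 f [-0.7  0.6 -0.4] open 0.0
3 [-0.001, -0.003, 0.045, 0.001, -0.001, -0.003, 0.044, 0.001, -0.002, -0.003, 0.045, 0.001]

t 63.3 tcp [0.7199 0.0815 0.269 ] phi 1.4324 open 0.0
```

View pics/w63.png

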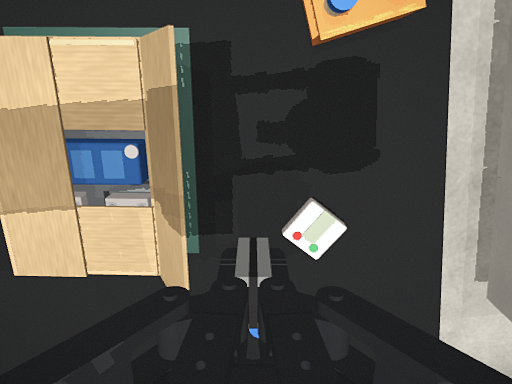

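>>> move_arm(targets=[0,0.001,0.043,0,0,0.001,0.043,0,-0.001,0,0.038,0,0,0,0,0])

```text
t: 63.85
tool_pos: [0.7153, 0.0798, 0.1445]
tool_rot: [-2.366, -2.062, 0.046]
force: [-0.1, -0.1, 0.9]
opening: -0.0
```

```bash
python3 cw.py .05 0 .14 81.9
```

```text
carton now [0.1799 0.0016]
zax [-0.024 -0.017] t 63.85 at [0.7153 0.0798 0.1445] phi 82.18 f [-0.1 -0.1  0.9] open -0.0
3 [-0.0, -0.043, 0.001, 0.002, -0.001, -0.043, 0.002, 0.001, -0.0, -0.044, 0.001, 0.002]
```

>>> move_arm(targets=[0,-0.005,0.012,0,0,-0.022,0.002,0,0,-0.022,0.001,0,0,-0.022,0,0,0,-0.022,0,0,0,-0.02,0,0,0,-0.01,0,0,0,0,0,0])

```text
t: 64.85
tool_pos: [0.5955, 0.0977, 0.1457]
tool_rot: [2.355, 2.055, -0.015]
force: [0.1, -0.4, 0.5]
opening: -0.0005
```

```bash
python3 cw.py .03 0 .115 81.9;python3 look.py w64|grep tcp
```

```text
carton now [0.0588 0.0025]
zax [ 0.003 -0.018] t 64.85 at [0.5955 0.0977 0.1457] phi 82.23 f [ 0.1 -0.4  0.5] open -0.0005
1 [-0.002, -0.029, 0.031, 0.006]

t 64.85 tcp [0.5955 0.0977 0.1457] phi 1.4352 open -0.0005
```

View pics/w64.png

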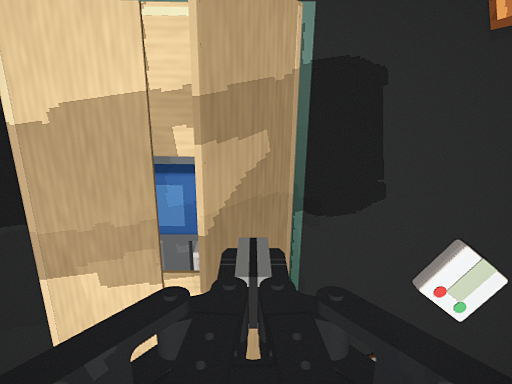

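Far flap is past upright, with the fingers on its outer face. Continuing inward and down.

>>> move_arm(targets=[-0.001,-0.018,0.012,0,0,-0.012,0.013,0,0,0,0.01,0,0,0,0,0])

```text
t: 65.4
tool_pos: [0.5699, 0.0994, 0.1115]
tool_rot: [2.353, 2.051, -0.007]
force: [0.6, 0.1, 0.1]
opening: -0.0003
```

```bash
python3 cw.py .027 0 .097 81.9;python3 look.py w65|grep tcp
```

```text
carton now [0.0332 0.0006]
zax [ 0.01  -0.018] t 65.4 at [0.5699 0.0994 0.1115] phi 82.16 f [0.6 0.1 0.1] open -0.0003
1 [-0.001, -0.006, 0.015, 0.005]

t 65.4 tcp [0.5699 0.0994 0.1115] phi 1.434 open -0.0003
```

View pics/w65.png

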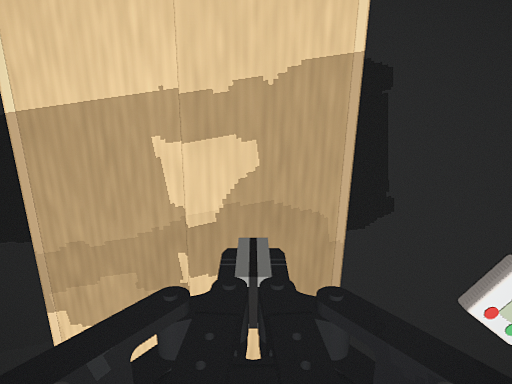

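>>> move_arm(targets=[0,-0.005,0.011,0,0,0,0.004,0])

```text
t: 65.7
tool_pos: [0.5662, 0.0997, 0.0974]
tool_rot: [2.352, 2.05, -0.005]
force: [-12.3, 0.4, 18.8]
opening: -0.0005
```

```bash
python3 cw.py .027 0 .096 81.9
```

```text
carton now [0.0294 0.0004]
zax [ 0.011 -0.018] t 65.7 at [0.5662 0.0997 0.0974] phi 82.15 f [-12.3   0.4  18.8] open -0.0005
1 [-0.0, -0.002, 0.001, 0.004]
```

Flat against its stop, at 19 N and z = 0.097. Lifting away and checking.

>>> move_arm(targets=[0,0,-0.04,0,0,0,-0.045,0,0,0,-0.045,0,0,0,-0.045,0,0,-0.02,0,0,0,0,0,0])

```text
t: 66.45
tool_pos: [0.5438, 0.1056, 0.276]
tool_rot: [2.353, 2.051, -0.008]
force: [0.5, 0.2, 0.8]
opening: -0.0
```

```bash
python3 look.py w66|grep tcp; python3 - <<'E'
from h import *
im=capture("scene");cv2.imwrite("pics/scene5.png",im[:,:,::-1]);im=capture("side");cv2.imwrite("pics/side5.png",im[:,:,::-1]);up(im,195,100,365,228,"pics/d5c.png")
E
```

```text
t 66.45 tcp [0.5438 0.1056 0.276 ] phi 1.4336 open -0.0
scale 4.6875
```

View pics/scene5.png

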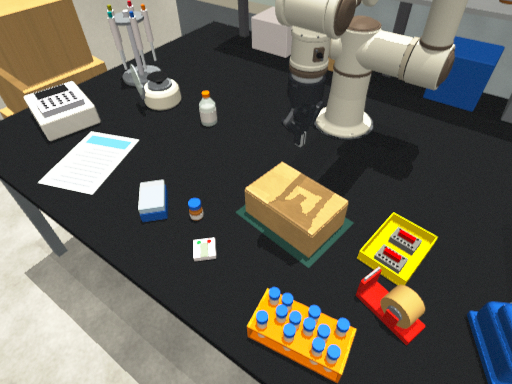

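View pics/d5c.png

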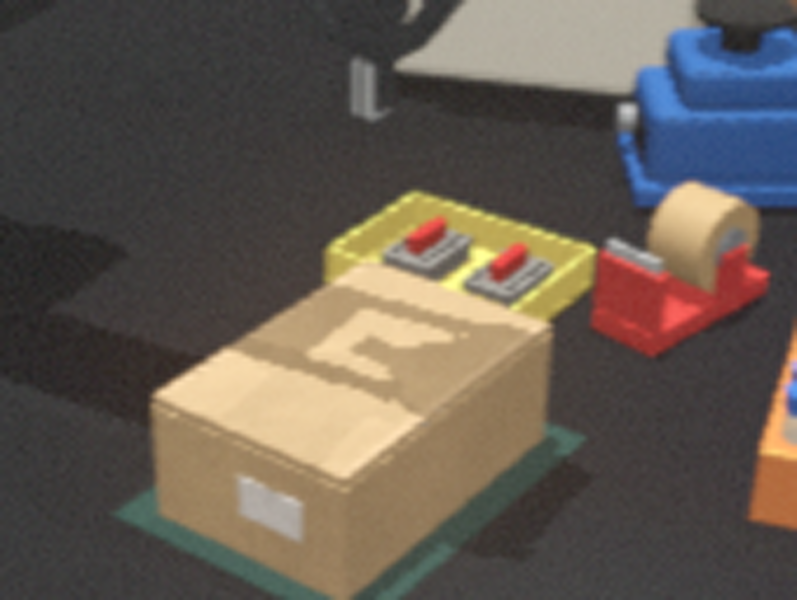

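View pics/w66.png

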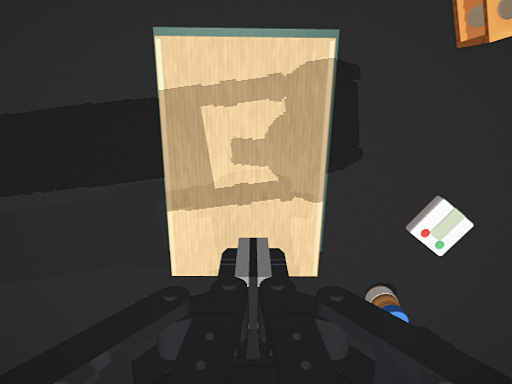

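All three views show the carton closed flat, both spents in the tray, the bystanders in place and the tool clear.

```bash
python3 -c "
from station import ticket
print(ticket.hand_in())"
```

```text
the job is handed in; nothing more can be done
None
```

The carton is packed and closed, and I handed the job in at about 66 s of robot time; hand-in gives no verdict.

**What I did**
- **Spent cartridges:** both went into the discard tray.
- **Cold brick:** seated in its pocket.
- **New cartridges:** all three are in pockets, in the near-left, near-right and far-right. One had been knocked aside during the run; I found it again before picking it.
- **Flaps:** both short end flaps went down first, with the long flaps still open, then the near and far long flaps.

**Last checks**
- **Seating:** before the flaps were closed, each cartridge's top face measured about 70 x 47 mm at seated height. The brick and cartridges were within about 2 mm of their pocket centres.
- **Flaps:** each was pressed to its level height. The right end flap was pressed with only about 7 N and read about 1 mm higher than the left one.
- **Final views:** all three cameras show the lid flat, both spents in the tray, the bystanders where they were and the gripper clear.

**What did not go as planned**
- **Tilt:** the tool crept up to about 0.09 rad off vertical on some moves, so the cartridges went in slightly tilted, but they read flat once released.
- **Press force:** pressing the left end flap reached 45 N at the fingertips, more than I intended. The 40 N limit is stated for the arm and the gripper's body.

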